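# Change over the curing carousel of bridge blanks

### The arm

A 6-joint arm with a two-finger parallel gripper is mounted at the origin on the work surface. World frame = base frame: x ahead of the robot, y to its left, z up, the work surface at z = 0. Lengths are in m, angles in rad, forces in N, time in s.
With the tool pointing down it reaches from about 0.375 to 0.975 m from the base axis. Payload 3.8 kg.
Tool frame: the origin (TCP) lies midway between the tips of the shut fingers; the grasp point (between the pads) lies 19 mm behind it; z points along the fingers, y is the direction in which the jaws open and shut (so a half turn about z gives the same grasp; the last joint's range is limited). The gripper opens to 85 mm and grips with 20 to 120 N. Pads are 22 mm wide; open, the fingers measure 114 mm over their backs; the gripper's body (76 mm by 85 mm) begins 54 mm behind the grasp point. The pads swing forward as they close: fully open they stand 13 mm farther back than shut.
Start: joints at [1.31, 0.264, 1.604, -0, 1.274, -0.037], TCP at [0.15, 0.658, 0.193] pointing down, gripper open.
Joint ranges: [-2.63, 2.63], [-0.94, 2.18], [0.31, 2.57], [-1.31, 4.45], [0, 2.66], [-2.55, 2.55]. Speed limits (rad/s): [2.57, 2.57, 3.14, 3.14, 3.14, 3.14].

### API

Orientations are given as a rotation vector (axis times angle).
In Python, from workcell import bot gives the robot as it stands.
- The arm moves only by the tool arm_command, never from a script. Its argument "targets" is text: rows parted by semicolons, each of 7 numbers parted by spaces: the shift along the tool's x, y, z in mm, then the turn, a rotation vector about the tool's x, y, z in degrees, then the opening, from 0 (shut) to 1 (fully open). A call has 1 to 10 rows; each row is the pose to reach, as a shift and turn from the pose commanded when the call began, along the tool's axes at that moment; what a row does not reach only later rows make up. A row lasts 1/12 s, in which the tool goes at most 41.7 mm and 7.16 degrees, less where a joint would pass 70% of its speed; a pose out of reach is approached as far as the arm can. A call with a gripper value outside its range is refused whole. The fingers move at their own pace and stop on an object; "newtons" is the grip in N (left out, the last holds). Time passes only in rows, so rows that repeat a pose let the fingers close. It gives the time, the measured TCP pose, the force and the opening at its end, in the units of the state.
- bot.read_state(): the state, without advancing time (a new reading comes with each control period).
- bot.read_camera(name): name is "side" or "top"; returns (picture, depth): 420x560x3 uint8, blue, green, red; 420x560 float32, m along the optical axis (not along the pixel's ray), 0 where there is no reading.
- bot.camera_params(name): a dict with "fov_y" (degrees; the focal length in pixels is half the picture's height over the tangent of half this angle, whatever the lens; pixels are square), "cx", "cy" (the principal point, pixels), "xyz" and "rotation" of the camera in the world. Camera axes: x right, y up, looking along -z (the intrinsics and any distortion apply to the point x, -y, -z); pixel columns grow to the right and rows downward; lengths in m; the calibration is good to about 2 mm. A picture is of the moment at which its call begins. camera_params takes no time and is no camera call.
- bot.finish_job(): hands the job in, once; it reports no verdict.
The state is a dict: "time": time; "q": joint angles; "joint_vel": joint speeds; "joint_torque": joint torques, N m; "tool_pos": TCP position; "tcp_rot": TCP orientation; "wrist_force": force on the tool from outside, world axes, zero at the start; "torque": the same for the moment, N m; "width": opening from 0.0 (shut) to 1.0 (fully open).
Only numpy, scipy, OpenCV 4.12 (cv2) and the standard library are available. Lean on these libraries where they do the work, as an engineer would, in place of code of your own. Each camera call takes 0.05 s, during which the arm holds its last target.

### The job

Two bridge blanks are on the carousel: the one that stands under the lamp at the start is cured, the one under the magnifying glass is next for the lamp. First take the cured blank off and lay it flat in the tray; then load every blank waiting on the board onto the carousel, one to a bay, lying flat, centred and lengthwise on its cork pad; and last, with the carousel turned so that the next blank (also lying properly on a pad) is centred under the lamp, press the start button fully down and let it go. Turn the carousel by pushing its pegs and leave the other things on the bench where they are.

Things in the scene. Friction and masses are not known exactly. Their poses are not given: they have to be found in the camera images.
- stand: fixed round steel foot of the carousel; its origin is on the bench on the carousel's upright turning axis
- carousel: plywood turntable, 310 mm across, that turns endlessly either way about its upright axis and stays where left (friction 0.1 N m). Origin on the axis, 32 mm above the bench, at its underside; top 50 mm above the bench. Four upright wooden pegs to push, 12 mm thick, 42 mm tall, stand on it 125 mm from the axis, half-way between the bays (45, 135, 225, 315 degrees from its x axis)
- bay_1 (a point): middle of a bay: a flush cork pad, 94 x 36 mm, on the top of the carousel, 90 mm from the axis on its +x axis; this pad's length runs along the carousel's y axis. Beyond each pad a low wooden fence, 10 mm tall and 100 mm long, stands on the rim, its inner face 143 mm from the axis; a square block, 84 x 84 x 10 mm, is on its middle
- bay_2 (a point): middle of the cork pad on the carousel's +y axis; its length runs along the carousel's x axis
- bay_3 (a point): middle of the cork pad on the carousel's -x axis; its length runs along the carousel's y axis
- bay_4 (a point): middle of the cork pad on the carousel's -y axis; its length runs along the carousel's x axis
- lamp_spot (a point): point below the middle of the curing lamp, at the height of the carousel top, 90 mm from its axis, far left or far right. The lamp: grey cone head, 56 mm across, 178 to 225 mm above the bench, on a fixed post 126 mm beyond (+x). A magnifying glass (58 mm black ring) hangs alike, 205 mm up, over the mirror place, so far blanks cannot be taken from above
- blank_1_mid (a point): bridge blank of a guitar: dark wood, 84 x 26 mm, 18 mm thick over the middle 48 mm, ends 9 mm, flat underneath, about 45 g; all are alike. Point: its centre, 9 mm above its underside; x along its length, z up. Starts on a far bay of the carousel, on the left (+y)
- blank_2_mid (a point): bridge blank of a guitar: dark wood, 84 x 26 mm, 18 mm thick over the middle 48 mm, ends 9 mm, flat underneath, about 45 g; all are alike. Point: its centre, 9 mm above its underside; x along its length, z up. Starts on a far bay of the carousel, on the right (-y)
- blank_3_mid (a point): bridge blank of a guitar: dark wood, 84 x 26 mm, 18 mm thick over the middle 48 mm, ends 9 mm, flat underneath, about 45 g; all are alike. Point: its centre, 9 mm above its underside; x along its length, z up. Starts on the flat board, or is absent
- blank_4_mid (a point): bridge blank of a guitar: dark wood, 84 x 26 mm, 18 mm thick over the middle 48 mm, ends 9 mm, flat underneath, about 45 g; all are alike. Point: its centre, 9 mm above its underside; x along its length, z up. Starts on the flat board, or is absent
- blank_5_mid (a point): bridge blank of a guitar: dark wood, 84 x 26 mm, 18 mm thick over the middle 48 mm, ends 9 mm, flat underneath, about 45 g; all are alike. Point: its centre, 9 mm above its underside; x along its length, z up. Starts on the flat board, or is absent
- board: flat light wooden board, 260 x 120 x 12 mm, fixed, left or right of the carousel, with the waiting blanks lying across it about 80 mm apart. Origin under its centre, x along its length
- tray: shallow open wooden tray for finished blanks, 240 x 130 mm outside, walls 6 mm thick and 28 mm tall, floor about 6 mm thick, fixed, on the other side. Origin under its centre, x along its length
- start_button (a joint): travel of the black push button that starts the lamp: 0 up, 0.006 m fully down (spring, 5 N); it springs back
- start_button_top (a point): middle of the top of that button (30 mm across, about 73 mm above the bench, on a grey box, 70 x 60 x 50 mm, standing on the bench at the far left or far right of the carousel); it is pressed straight down
- glue: bystander: white glue bottle, 120 mm tall; origin at its underside or handle
- knob_part: bystander: small turned wooden knob, 26 mm across and 18 mm tall, lying in the tray near one end (about 85 mm along the tray's +x from its middle); origin at its underside or handle
- sanding_block: bystander: cork sanding block, 70 x 40 x 30 mm; origin at its underside or handle
- screwdriver: bystander: screwdriver lying on the bench; origin at its underside or handle
- mug: bystander: white mug, 90 mm tall; origin at its underside or handle
- hammer: bystander: hammer lying on the bench; origin at its underside or handle
- jar: bystander: glass jar, 70 mm tall; origin at its underside or handle
Things that resemble listed ones, but are neither listed nor needed, are in the scene too. Leave any blue look-alike of the part that bears blank_2_mid alone.

How it is judged:
On the way, in this order (a step that is already met when the one before it is completed fails the run):
1. the blank that was under the lamp at the start lies flat in the tray (((y of lamp_spot in the frame of stand above 0 m and angle between blank_1_mid's own z axis and vertical below 0.15 rad and z of blank_1_mid in the frame of tray below 0.03 m and x of blank_1_mid in the frame of tray between -0.11 and 0.11 m and y of blank_1_mid in the frame of tray between -0.055 and 0.055 m) or (y of lamp_spot in the frame of stand below 0 m and angle between blank_2_mid's own z axis and vertical below 0.15 rad and z of blank_2_mid in the frame of tray below 0.03 m and x of blank_2_mid in the frame of tray between -0.11 and 0.11 m and y of blank_2_mid in the frame of tray between -0.055 and 0.055 m))), for 0.2 s.
2. every blank from the board lies on a bay of the carousel (angle between each of blank_3_mid, blank_4_mid, blank_5_mid's own z axis and vertical below 0.15 rad and z of blank_3_mid in the frame of carousel between 0.02 and 0.035 m and ((horizontal distance between blank_3_mid and bay_1 below 0.016 m and angle between the x axis of blank_3_mid and the y axis of carousel, either way round below 0.3 rad) or (horizontal distance between blank_3_mid and bay_2 below 0.016 m and angle between the x axis of blank_3_mid and the x axis of carousel, either way round below 0.3 rad) or (horizontal distance between blank_3_mid and bay_3 below 0.016 m and angle between the x axis of blank_3_mid and the y axis of carousel, either way round below 0.3 rad) or (horizontal distance between blank_3_mid and bay_4 below 0.016 m and angle between the x axis of blank_3_mid and the x axis of carousel, either way round below 0.3 rad)) and z of blank_4_mid in the frame of carousel between 0.02 and 0.035 m and ((horizontal distance between blank_4_mid and bay_1 below 0.016 m and angle between the x axis of blank_4_mid and the y axis of carousel, either way round below 0.3 rad) or (horizontal distance between blank_4_mid and bay_2 below 0.016 m and angle between the x axis of blank_4_mid and the x axis of carousel, either way round below 0.3 rad) or (horizontal distance between blank_4_mid and bay_3 below 0.016 m and angle between the x axis of blank_4_mid and the y axis of carousel, either way round below 0.3 rad) or (horizontal distance between blank_4_mid and bay_4 below 0.016 m and angle between the x axis of blank_4_mid and the x axis of carousel, either way round below 0.3 rad)) and z of blank_5_mid in the frame of carousel between 0.02 and 0.035 m and ((horizontal distance between blank_5_mid and bay_1 below 0.016 m and angle between the x axis of blank_5_mid and the y axis of carousel, either way round below 0.3 rad) or (horizontal distance between blank_5_mid and bay_2 below 0.016 m and angle between the x axis of blank_5_mid and the x axis of carousel, either way round below 0.3 rad) or (horizontal distance between blank_5_mid and bay_3 below 0.016 m and angle between the x axis of blank_5_mid and the y axis of carousel, either way round below 0.3 rad) or (horizontal distance between blank_5_mid and bay_4 below 0.016 m and angle between the x axis of blank_5_mid and the x axis of carousel, either way round below 0.3 rad))), for 0.2 s.
3. with the next blank under the lamp and all others in place, the start button is pressed fully down (all of step 2 and ((y of lamp_spot in the frame of stand above 0 m and angle between each of blank_1_mid, blank_2_mid's own z axis and vertical below 0.15 rad and z of blank_1_mid in the frame of tray below 0.03 m and x of blank_1_mid in the frame of tray between -0.11 and 0.11 m and y of blank_1_mid in the frame of tray between -0.055 and 0.055 m and z of blank_2_mid in the frame of carousel between 0.02 and 0.035 m and ((horizontal distance between blank_2_mid and bay_1 below 0.016 m and angle between the x axis of blank_2_mid and the y axis of carousel, either way round below 0.3 rad) or (horizontal distance between blank_2_mid and bay_2 below 0.016 m and angle between the x axis of blank_2_mid and the x axis of carousel, either way round below 0.3 rad) or (horizontal distance between blank_2_mid and bay_3 below 0.016 m and angle between the x axis of blank_2_mid and the y axis of carousel, either way round below 0.3 rad) or (horizontal distance between blank_2_mid and bay_4 below 0.016 m and angle between the x axis of blank_2_mid and the x axis of carousel, either way round below 0.3 rad)) and horizontal distance between blank_2_mid and lamp_spot below 0.018 m) or (y of lamp_spot in the frame of stand below 0 m and angle between each of blank_2_mid, blank_1_mid's own z axis and vertical below 0.15 rad and z of blank_2_mid in the frame of tray below 0.03 m and x of blank_2_mid in the frame of tray between -0.11 and 0.11 m and y of blank_2_mid in the frame of tray between -0.055 and 0.055 m and z of blank_1_mid in the frame of carousel between 0.02 and 0.035 m and ((horizontal distance between blank_1_mid and bay_1 below 0.016 m and angle between the x axis of blank_1_mid and the y axis of carousel, either way round below 0.3 rad) or (horizontal distance between blank_1_mid and bay_2 below 0.016 m and angle between the x axis of blank_1_mid and the x axis of carousel, either way round below 0.3 rad) or (horizontal distance between blank_1_mid and bay_3 below 0.016 m and angle between the x axis of blank_1_mid and the y axis of carousel, either way round below 0.3 rad) or (horizontal distance between blank_1_mid and bay_4 below 0.016 m and angle between the x axis of blank_1_mid and the x axis of carousel, either way round below 0.3 rad)) and horizontal distance between blank_1_mid and lamp_spot below 0.018 m)) and value of joint start_button above 0.0045 m), for 0.05 s.
At the end, for the whole second after the job is handed in: Cured blank flat in the tray; board blanks and next blank flat on the carousel, each within 16 mm of a pad's middle and 0.3 rad of its length; next blank within 18 mm of the spot under the lamp; button up; carousel at rest (all of step 2 and ((y of lamp_spot in the frame of stand above 0 m and angle between each of blank_1_mid, blank_2_mid's own z axis and vertical below 0.15 rad and z of blank_1_mid in the frame of tray below 0.03 m and x of blank_1_mid in the frame of tray between -0.11 and 0.11 m and y of blank_1_mid in the frame of tray between -0.055 and 0.055 m and z of blank_2_mid in the frame of carousel between 0.02 and 0.035 m and ((horizontal distance between blank_2_mid and bay_1 below 0.016 m and angle between the x axis of blank_2_mid and the y axis of carousel, either way round below 0.3 rad) or (horizontal distance between blank_2_mid and bay_2 below 0.016 m and angle between the x axis of blank_2_mid and the x axis of carousel, either way round below 0.3 rad) or (horizontal distance between blank_2_mid and bay_3 below 0.016 m and angle between the x axis of blank_2_mid and the y axis of carousel, either way round below 0.3 rad) or (horizontal distance between blank_2_mid and bay_4 below 0.016 m and angle between the x axis of blank_2_mid and the x axis of carousel, either way round below 0.3 rad)) and horizontal distance between blank_2_mid and lamp_spot below 0.018 m) or (y of lamp_spot in the frame of stand below 0 m and angle between each of blank_2_mid, blank_1_mid's own z axis and vertical below 0.15 rad and z of blank_2_mid in the frame of tray below 0.03 m and x of blank_2_mid in the frame of tray between -0.11 and 0.11 m and y of blank_2_mid in the frame of tray between -0.055 and 0.055 m and z of blank_1_mid in the frame of carousel between 0.02 and 0.035 m and ((horizontal distance between blank_1_mid and bay_1 below 0.016 m and angle between the x axis of blank_1_mid and the y axis of carousel, either way round below 0.3 rad) or (horizontal distance between blank_1_mid and bay_2 below 0.016 m and angle between the x axis of blank_1_mid and the x axis of carousel, either way round below 0.3 rad) or (horizontal distance between blank_1_mid and bay_3 below 0.016 m and angle between the x axis of blank_1_mid and the y axis of carousel, either way round below 0.3 rad) or (horizontal distance between blank_1_mid and bay_4 below 0.016 m and angle between the x axis of blank_1_mid and the x axis of carousel, either way round below 0.3 rad)) and horizontal distance between blank_1_mid and lamp_spot below 0.018 m)) and value of joint start_button below 0.002 m and angular speed of carousel below 0.05 rad/s); the robot touches nothing.
It fails at once if a bystander is moved more than 30 mm (distance of any of glue, knob_part, sanding_block, screwdriver, mug, hammer, jar from where it was at the start of the episode above 0.03 m).
Of blank_3, blank_4, blank_5 only 2 to 3 are there at a start; the rules pass over those that are not, and their reading is None.
At some moment in a run one of blank_1, blank_2, blank_3, blank_4, blank_5 may be knocked a few centimetres aside while the robot is not near it.
Once in a run the grip may slacken for a moment while it holds something.
It also fails if it takes over 210 s, if anything falls off the work surface, if the arm or the gripper's body presses on something with over 40 N, if the wrist force passes 120 N, or if a joint passes its speed limit or range.

## Working session

There is one attempt and no reset: what is moved stays moved. The work goes in short steps, Python scripts to look and compute and a tool call to move; the robot and the scene stay as the last step left them, time stands still between calls to the robot, and variables do not carry over. Pictures are saved under pics/ and viewed, and the job is handed in when it is done.

Besides the shell and the picture viewer there is one more tool, called after "Request:" by a JSON object that holds its "fn" and its "kwargs". arm_command: Moves the arm, as the interface text tells. Its arguments: {"type":"object","properties":{"targets":{"type":"string"},"newtons":{"type":"number"}},"required":["targets"]}

```bash
ls; mkdir -p pics
python3 - <<'E'
from workcell import bot
import cv2,numpy as np
s=bot.read_state()
for k in ['time','tool_pos','tcp_rot','width']: print(k,s[k])
for n in ['top','side']:
    print(n,bot.camera_params(n))
    p,d=bot.read_camera(n)
    cv2.imwrite(f'pics/{n}0.png',p); np.save(f'{n}0.npy',d)
E
```

```text
pics
time 0.0
tool_pos [0.14956821 0.65737842 0.19193863]
tcp_rot [-0.35066592 -3.12162157  0.00351088]
width 0.9970835017278891
top {'fov_y': 54.06722224203551, 'cx': 284.4866861022877, 'cy': 216.0996068501659, 'xyz': array([0.31147752, 0.02394492, 1.14963974]), 'rotation': array([ 0.17333977, -0.17356824, -1.60592539])}
side {'fov_y': 50.177780734304086, 'cx': 287.65392194965665, 'cy': 207.86115107596063, 'xyz': array([0.27351606, 1.14843482, 0.73957008]), 'rotation': array([ 0.17606141, -1.48838024, -2.5185625 ])}
```

View pics/top0.png

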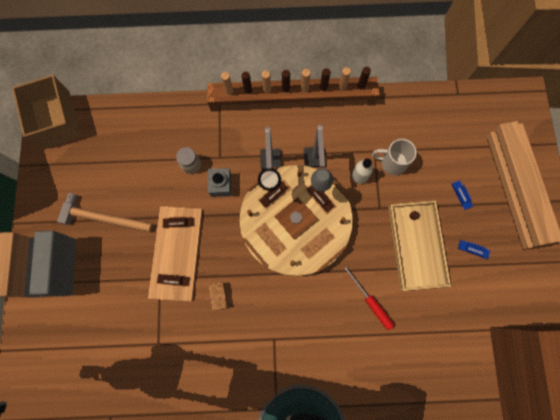

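View pics/side0.png

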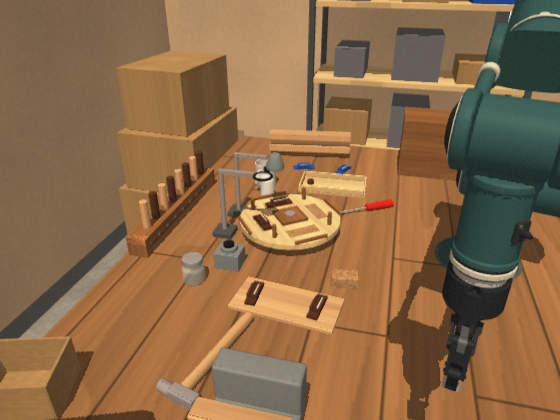

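```bash
cat > h.py <<'E'
from workcell import bot
import cv2,numpy as np
from scipy.spatial.transform import Rotation as R
class Cam:
    def __init__(s,n):
        p=bot.camera_params(n); s.f=210/np.tan(np.radians(p['fov_y'])/2); s.cx,s.cy=p['cx'],p['cy']; s.o=np.array(p['xyz']); s.R=R.from_rotvec(p['rotation']).as_matrix(); s.n=n
    def ray(s,u,v):
        return s.R@np.array([(u-s.cx)/s.f,-(v-s.cy)/s.f,-1.])
    def pt(s,u,v,d): return s.o+d*s.ray(u,v)
    def onz(s,u,v,z):
        r=s.ray(u,v); return s.o+r*(z-s.o[2])/r[2]
    def proj(s,P):
        c=s.R.T@(np.array(P)-s.o); return s.cx+s.f*c[0]/-c[2], s.cy-s.f*c[1]/-c[2]
E
python3 - <<'E'
from h import *
for n in ['top','side']:
    c=Cam(n); d=np.load(n+'0.npy')
    print(n,c.f,c.proj([0,0,0]))
    pts=[(30,330),(100,120),(250,330),(450,330),(470,110),(400,300),(520,300),(60,180),(177,222),(172,281),(175,250),(420,245),(296,216),(320,180),(218,180)] if n=='top' else [(300,380),(150,330),(380,280),(360,160),(250,200),(290,215),(285,305),(400,380)]
    for u,v in pts: print((u,v),d[v,u],np.round(c.pt(u,v,d[v,u]),4))
    p=cv2.imread(f'pics/{n}0.png')
    x0,y0,x1,y1=(140,140,360,320) if n=='top' else (170,130,380,340)
    cv2.imwrite(f'pics/{n}0c.png',cv2.resize(p[y0:y1,x0:x1],None,fx=3.6 if n=='top' else 2.8,fy=3.3 if n=='top' else 2.8,interpolation=cv2.INTER_CUBIC)[:600])
E
```

```text
top 411.55118948651625 (np.float64(300.9003055789144), np.float64(432.0294640972281))
(30, 330) 1.1135341 [ 0.2823  0.7195 -0.0012]
(100, 120) 1.2466468 [ 0.8902  0.5642 -0.0012]
(250, 330) 1.1135935 [ 0.2574  0.1247 -0.0039]
(450, 330) 1.1077913 [ 2.352e-01 -4.137e-01 -3.000e-04]
(470, 110) 1.2493349 [ 0.8742 -0.5581 -0.002 ]
(400, 300) 1.1264242 [ 0.3197 -0.2877 -0.0012]
(520, 300) 1.1246796 [ 0.306  -0.6149 -0.0008]
(60, 180) 1.2087085 [ 0.7057  0.6725 -0.004 ]
(177, 222) 1.1474546 [0.5579 0.3186 0.0275]
(172, 281) 1.112874 [0.3955 0.3299 0.0266]
(175, 250) 1.1469074 [0.4819 0.3273 0.0111]
(420, 245) 1.1546633 [ 0.4681 -0.358   0.0034]
(296, 216) 1.115201 [ 0.5534 -0.0125  0.0612]
(320, 180) 0.96981937 [ 0.6022 -0.0678  0.2213]
(218, 180) 1.1235842 [0.6599 0.1959 0.0753]
side 448.52837464775945 (np.float64(476.71989063538547), np.float64(258.15130859879673))
(300, 380) 0.7430374 [0.3744 0.6449 0.1312]
(150, 330) 1.0194439 [0.7565 0.4863 0.003 ]
(380, 280) 1.1823167 [0.2609 0.1732 0.0033]
(360, 160) 1.9040182 [ 3.964e-01 -6.399e-01 -4.000e-04]
(250, 200) 1.5723687 [ 0.7326 -0.1702  0.0041]
(290, 215) 1.3595462 [5.473e-01 4.000e-04 6.430e-02]
(285, 305) 1.0783474 [0.4765 0.342  0.0144]
(400, 380) 0.8988875 [0.201  0.4911 0.0044]
```

View pics/top0c.png

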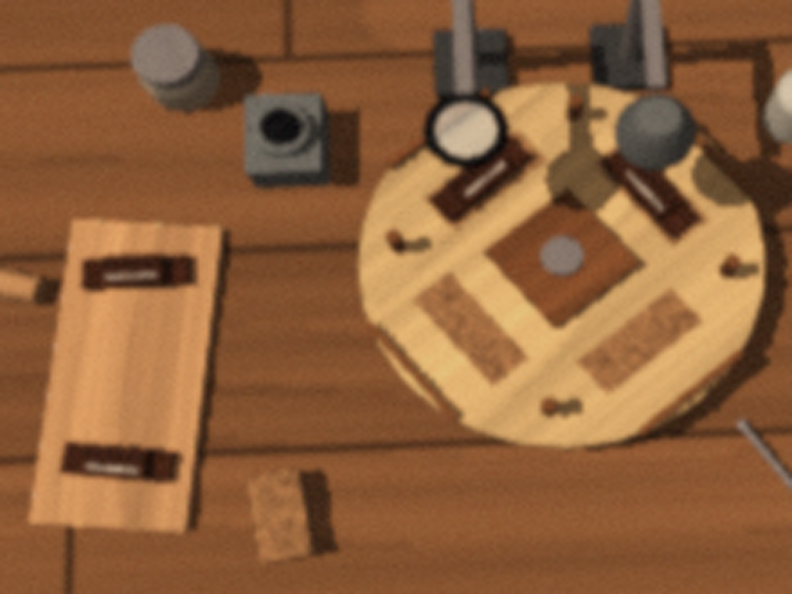

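View pics/side0c.png

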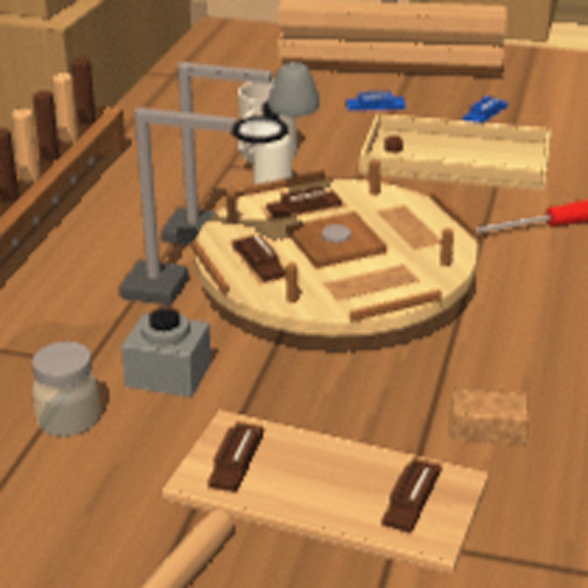

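```bash
cat >> h.py <<'E'
def cloud(c,d):
    v,u=np.mgrid[0:420,0:560]
    D=np.stack([(u-c.cx)/c.f,-(v-c.cy)/c.f,-np.ones_like(u,float)],-1)@c.R.T
    W=c.o+D*d[...,None]; W[d<=0]=np.nan
    return W
def circ(P):
    A=np.c_[2*P,np.ones(len(P))]; s=np.linalg.lstsq(A,(P**2).sum(1),rcond=None)[0]; return s[:2],np.sqrt(s[2]+s[:2]@s[:2])
def shot(tag):
    o={}
    for n in ['top','side']:
        p,d=bot.read_camera(n); cv2.imwrite(f'pics/{n}{tag}.png',p); np.save(f'{n}{tag}.npy',d); o[n]=(p,d)
    return o
def load(tag): return {n:(cv2.imread(f'pics/{n}{tag}.png'),np.load(f'{n}{tag}.npy')) for n in ['top','side']}
def blanks(o,names=('top','side'),verbose=True):
    out=[]
    for n in names:
        c=Cam(n); p,d=o[n]; W=cloud(c,d); hsv=cv2.cvtColor(p,cv2.COLOR_BGR2HSV)
        b,g,r=[p[...,i].astype(int) for i in range(3)]
        m=((r<105)&(r>=b)&(hsv[...,1]>60)&(W[...,2]>0.005)&(W[...,2]<0.085)&(W[...,0]>.3)&(W[...,0]<.75)&(abs(W[...,1])<.5)).astype(np.uint8)
        m=cv2.morphologyEx(m,cv2.MORPH_OPEN,np.ones((3,3),np.uint8))
        m=cv2.morphologyEx(m,cv2.MORPH_CLOSE,np.ones((5,5),np.uint8))
        for k in cv2.findContours(m,cv2.RETR_EXTERNAL,cv2.CHAIN_APPROX_NONE)[0]:
            if cv2.contourArea(k)<80: continue
            mm=np.zeros_like(m); cv2.drawContours(mm,[k],-1,1,-1)
            Q=W[mm>0]; 
            xy=Q[:,:2].astype(np.float32)
            rc=cv2.minAreaRect(xy); (w,h),a=rc[1],rc[2]
            if w<h: w,h,a=h,w,a+90
            C=cv2.moments(k); 
            if verbose: print(n,'pix',(int(C['m10']/C['m00']),int(C['m01']/C['m00'])),'xy',np.round(rc[0],4),'size',np.round([w,h],3),'ang',round((a+90)%180-90,1),'z',np.round(np.nanpercentile(Q[:,2],[5,50,95]),3))
            out.append((n,rc[0],w,h,a))
    return out
E
python3 - <<'E'
from h import *
o=load(0)
blanks(o)
for n in o:
    c=Cam(n);p,d=o[n];W=cloud(c,d)
    m=(W[...,2]>.044)&(W[...,2]<.056)&(np.hypot(W[...,0]-.55,W[...,1])<.18)
    k=max(cv2.findContours(m.astype(np.uint8),cv2.RETR_EXTERNAL,cv2.CHAIN_APPROX_NONE)[0],key=cv2.contourArea)[:,0]
    P=W[k[:,1],k[:,0],:2]
    for i in range(5):
        C,r=circ(P); e=np.abs(np.hypot(*(P-C).T)-r); P=P[e<max(.004,0)] if i else P[e<.015]
    print(n,'center',C,r,len(P), 'topz',np.nanmedian(W[m][:,2]))
    # pegs
    m=(W[...,2]>.065)&(W[...,2]<.1)&(abs(np.hypot(W[...,0]-C[0],W[...,1]-C[1])-.125)<.02)
    nl,l,st,ce=cv2.connectedComponentsWithStats(m.astype(np.uint8))
    for i in range(1,nl):
        if st[i,4]>4:
            Q=W[l==i]; t=Q[Q[:,2]>np.percentile(Q[:,2],40)].mean(0); v=t[:2]-C
            print('peg',ce[i].round(),st[i,4],t.round(4),np.hypot(*v).round(4),np.degrees(np.arctan2(v[1],v[0])).round(1))
    # cork
E
```

```text
top pix (173, 279) xy [0.3998 0.3298] size [0.083 0.025] ang 82.9 z [0.016 0.024 0.031]
top pix (178, 221) xy [nan nan] size [0. 0.] ang 0.0 z [0.016 0.024 0.031]
top pix (320, 198) xy [ 0.6067 -0.0805] size [0.09  0.033] ang 40.5 z [0.049 0.06  0.07 ]
top pix (340, 192) xy [ 0.6173 -0.1344] size [0.053 0.026] ang 31.7 z [0.046 0.052 0.061]
top pix (273, 195) xy [0.6184 0.0444] size [0.084 0.028] ang -52.2 z [0.05  0.06  0.069]
top pix (193, 166) xy [0.7196 0.273 ] size [0.054 0.018] ang -47.1 z [0.008 0.037 0.058]
side pix (316, 306) xy [0.4006 0.3353] size [0.081 0.023] ang 82.1 z [0.018 0.03  0.035]
side pix (253, 293) xy [0.5598 0.3242] size [0.081 0.024] ang 89.9 z [0.017 0.028 0.034]
side pix (262, 222) xy [0.6193 0.0539] size [0.076 0.026] ang -49.0 z [0.056 0.064 0.072]
top center [ 0.53726335 -0.01040033] 0.1423990830744258 155 topz 0.0489677909848345
peg [299. 172.] 25 [ 0.6727 -0.0273  0.0901] 0.1365 -7.1
peg [267. 194.] 21 [0.618  0.0634 0.0687] 0.1094 42.4
peg [323. 194.] 13 [ 0.6115 -0.0874  0.0681] 0.107 -46.1
peg [328. 200.] 6 [ 0.5951 -0.0994  0.0694] 0.1062 -57.0
peg [249. 212.] 24 [0.5642 0.1127 0.0911] 0.1261 77.6
peg [343. 220.] 27 [ 0.5322 -0.1349  0.0908] 0.1246 -92.3
peg [292. 263.] 21 [0.425  0.0048 0.0912] 0.1133 172.3
side center [ 0.5500576  -0.00781151] 0.151130986136684 185 topz 0.053188711773817676
peg [303. 191.] 29 [ 0.5357 -0.1319  0.0888] 0.1249 -96.6
peg [252. 202.] 36 [ 0.6741 -0.0229  0.0877] 0.125 -6.9
peg [329. 216.] 43 [0.4269 0.0072 0.0885] 0.1241 173.1
peg [255. 217.] 5 [0.6438 0.0425 0.0706] 0.1064 28.2
peg [274. 229.] 41 [0.567  0.1156 0.0884] 0.1246 82.2
```

Run:
```python
from h import *
o=load(0)
for n in o:
    c=Cam(n);p,d=o[n];W=cloud(c,d)
    def rep(t,m,z=None):
        m=cv2.morphologyEx(m.astype(np.uint8),cv2.MORPH_OPEN,np.ones((2,2),np.uint8))
        nl,l,st,ce=cv2.connectedComponentsWithStats(m)
        for i in range(1,nl):
            if st[i,4]>60:
                Q=W[l==i]; rc=cv2.minAreaRect(Q[:,:2].astype(np.float32))
                print(n,t,ce[i].round(),st[i,4],np.median(Q,0).round(4),'lo',np.percentile(Q,3,0).round(3),'hi',np.percentile(Q,97,0).round(3),'rect',np.round(rc[0],4),np.round(rc[1],3),round(rc[2],1))
    x,y,z=W[...,0],W[...,1],W[...,2]
    rep('lamp/mag',(z>.17)&(z<.245)&(x>.5)&(x<.665)&(abs(y)<.2))
    rep('tray',(z>.022)&(z<.036)&(y<-.2)&(y>-.5)&(x<.66)&(x>.3))
    rep('board',(z>.006)&(z<.020)&(y>.2)&(y<.45)&(x<.66)&(x>.3))
    b,g,r=[p[...,i].astype(int) for i in range(3)]
    rep('button',(z>.068)&(z<.082)&(y>.1)&(y<.3)&(x<.75)&(x>.55)&(p.max(2)<60))
    rep('box',(z>.042)&(z<.060)&(y>.15)&(y<.3)&(x<.75)&(x>.55))
    rep('knob',(p.max(2)<110)&(y<-.25)&(y>-.45)&(x<.66)&(x>.4)&(z>.005)&(z<.035))
```

```text
top lamp/mag [322. 163.] 64 [ 0.6519 -0.0782  0.2128] lo [ 0.639 -0.108 -0.004] hi [ 0.73  -0.071  0.216] rect [ 0.6857 -0.09  ] [0.016 0.1  ] 69.5
top lamp/mag [270. 179.] 467 [nan nan nan] lo [nan nan nan] hi [nan nan nan] rect [0.6574 0.0515] [0.049 0.139] 69.8
top lamp/mag [323. 181.] 414 [nan nan nan] lo [nan nan nan] hi [nan nan nan] rect [ 0.6299 -0.0994] [0.048 0.114] 41.7
top tray [437. 215.] 92 [ 0.5527 -0.4089  0.0254] lo [ 0.503 -0.424 -0.004] hi [ 0.585 -0.392  0.03 ] rect [ 0.5449 -0.4146] [0.088 0.035] 15.9
top tray [402. 207.] 78 [ 0.5792 -0.3091  0.0237] lo [ 0.556 -0.354  0.003] hi [ 0.582 -0.282  0.029] rect [ 0.5783 -0.3171] [0.025 0.082] 21.5
top tray [397. 237.] 98 [nan nan nan] lo [nan nan nan] hi [nan nan nan] rect [ 0.4933 -0.2911] [0.117 0.014] 4.1
top tray [446. 264.] 152 [ 0.4101 -0.4154  0.0253] lo [ 0.349 -0.431 -0.003] hi [ 0.489 -0.404  0.03 ] rect [ 0.4221 -0.4131] [0.15  0.036] 1.0
top tray [415. 286.] 127 [ 0.348  -0.3143  0.0237] lo [ 0.343 -0.394 -0.003] hi [ 0.391 -0.291  0.029] rect [ 0.3704 -0.3453] [0.053 0.11 ] 2.6
top board [176. 255.] 3422 
[... 494 characters left out ...]
056  0.2125] lo [ 0.59  -0.299  0.026] hi [0.737 0.081 0.217] rect [ 0.6831 -0.1484] [0.099 0.485] 19.6
side tray [330. 176.] 216 [nan nan nan] lo [nan nan nan] hi [nan nan nan] rect [ 0.4458 -0.3012] [0.26  0.286] 13.2
side tray [336. 189.] 163 [nan nan nan] lo [nan nan nan] hi [nan nan nan] rect [ 0.4452 -0.2884] [0.212 0.05 ] 13.0
side board [289. 306.] 3206 [nan nan nan] lo [nan nan nan] hi [nan nan nan] rect [0.4751 0.3308] [0.12  0.256] 83.5
side board [346. 285.] 111 [0.3443 0.226  0.0101] lo [0.315 0.22  0.003] hi [0.377 0.233 0.017] rect [0.3452 0.2258] [0.07  0.015] 19.9
side box [230. 253.] 272 [nan nan nan] lo [nan nan nan] hi [nan nan nan] rect [0.6686 0.1728] [0.124 0.068] 88.4
```

Run:
```python
from h import *
o=load(0)
c=Cam('top');p,d=o['top'];W=cloud(c,d)
z=W[...,2]
m=((z>.165)&(z<.245)).astype(np.uint8)
for (u0,u1,v0,v1,zz) in [(305,345,165,196,.180),(255,285,160,196,.205)]:
    k=np.zeros_like(m);k[v0:v1,u0:u1]=m[v0:v1,u0:u1]
    v,u=np.nonzero(k); print(u.min(),u.max(),v.min(),v.max(), W[k>0][:,:2].min(0),W[k>0][:,:2].max(0), np.median(W[k>0],0))
    for z2 in (zz,):
        print('px',c.onz((u.min()+u.max()+1)/2,170,z2)[:2])
s=Cam('side')
for P in [(.62,-.072,.178),(.61,-.075,.178),(.62,.053,.205)]: print(P,c.proj(P),s.proj(P))
for n,(x0,y0,x1,y1) in {'top':(240,150,360,240),'side':(220,130,340,220)}.items():
    cv2.imwrite(f'pics/{n}0l.png',cv2.resize(o[n][0][y0:y1,x0:x1],None,fx=6.5,fy=6.5,interpolation=cv2.INTER_CUBIC))
```

```text
311 333 165 191 [ 0.58505113 -0.10273877] [ 0.64443994 -0.04866761] [ 0.60522165 -0.07261289  0.21330758]
px [ 0.64067092 -0.0796412 ]
257 281 160 191 [0.58395194 0.02390639] [0.66105947 0.08127433] [0.61480431 0.05285488 0.20919283]
px [0.63771308 0.05072037]
(0.62, -0.072, 0.178) (np.float64(319.8572393052991), np.float64(178.3531526997373)) (np.float64(272.85830071968655), np.float64(168.74434429207162))
(0.61, -0.075, 0.178) (np.float64(321.31894128740856), np.float64(182.18020475960378)) (np.float64(276.2479417095554), np.float64(168.68995635595792))
(0.62, 0.053, 0.205) (np.float64(268.8012025873328), np.float64(177.04645502691415)) (np.float64(260.8295089540397), np.float64(177.42131661548362))
```

View pics/top0l.png

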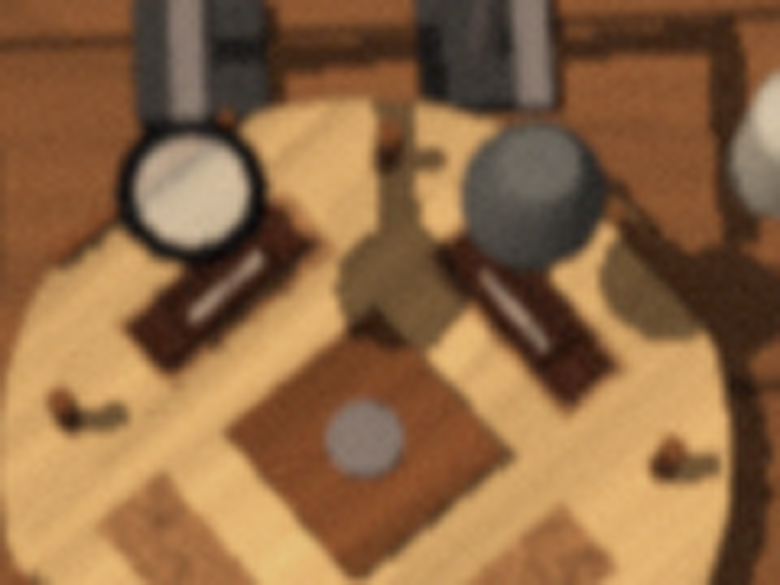

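View pics/side0l.png

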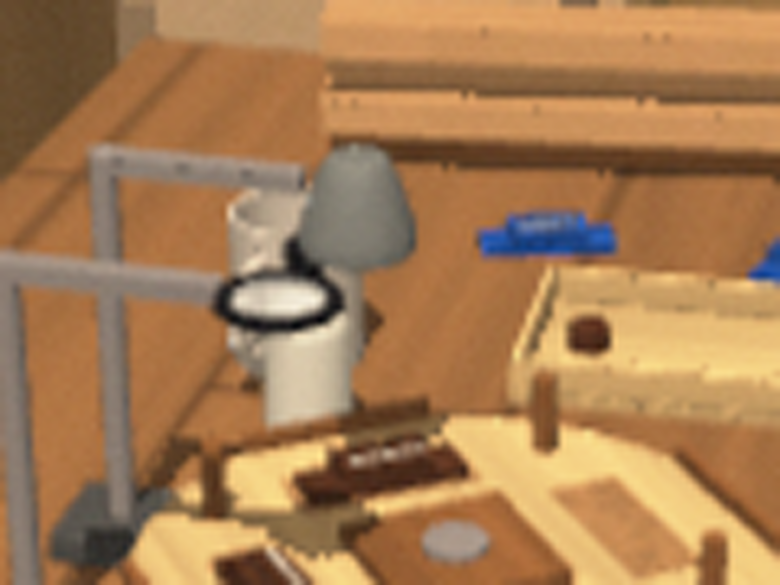

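```bash
cat >> h.py <<'E'
def plan(xyz,ydeg=None,flip=None):
    s=bot.read_state(); p=np.array(s['tool_pos']); Rm=R.from_rotvec(s['tcp_rot']); M=Rm.as_matrix()
    best=None
    if ydeg is None: ydeg=np.degrees(np.arctan2(M[1,1],M[0,1]))
    for k in (0,180):
        a=np.radians(ydeg+k); y=np.array([np.cos(a),np.sin(a),0]); z=np.array([0,0,-1.]); x=np.cross(y,z)
        T=R.from_matrix(np.c_[x,y,z]); rv=(Rm.inv()*T).as_rotvec(degrees=True)
        cand=(np.linalg.norm(rv),rv)
        print('  yaw option',rv.round(1),'q6',round(s['q'][5],2))
        if best is None or cand[0]<best[0]: best=cand
    sh=M.T@(np.array(xyz)-p)*1000
    print('t',round(s['time'],2),'shift',sh.round(1),'turn',best[1].round(1),'| at',p.round(4),'ydeg',np.degrees(np.arctan2(M[1,1],M[0,1])).round(1),'w',round(s['width'],2))
E
python3 - <<'E'
from h import *
plan([.425,.006,.2],65)
E
```

```text
yaw option [-0.1  0.  12.2] q6 -0.04
  yaw option [  -0.    -0.2 -167.8] q6 -0.04
t 0.1 shift [-413.1 -574.1   -6.8] turn [-0.1  0.  12.2] | at [0.1496 0.6574 0.1921] ydeg 77.2 w 1.0
```

Request:
{"fn": "arm_command", "kwargs": {"targets": "-413 -574 -7 0 0 12 0.4;-413 -574 -7 0 0 12 0.4;-413 -574 -7 0 0 12 0.4;-413 -574 -7 0 0 12 0.4;-413 -574 -7 0 0 12 0.4;-413 -574 -7 0 0 12 0.4;-413 -574 -7 0 0 12 0.4;-413 -574 -7 0 0 12 0.4;-413 -574 -7 0 0 12 0.4;-413 -574 -7 0 0 12 0.4", "newtons": 40}}

```text
time: 0.93
tool_pos: [0.3119, 0.2724, 0.1971]
tcp_rot: [0.674, 3.068, -0.0]
wrist_force: [0.6, -0.9, 0.2]
width: 0.399
```

Run:
```python
from h import *
plan([.425,.006,.2],65)
```

```text
yaw option [-0.   0.   0.2] q6 -0.48
  yaw option [  -0.    -0.  -179.8] q6 -0.48
t 0.93 shift [-214.3 -194.5   -2.9] turn [-0.   0.   0.2] | at [0.3119 0.2724 0.1971] ydeg 65.2 w 0.4
```

Request:
{"fn": "arm_command", "kwargs": {"targets": "-214 -194 50 0 0 0 0.4;-214 -194 50 0 0 0 0.4;-214 -194 50 0 0 0 0.4;-214 -194 50 0 0 0 0.4;-214 -194 50 0 0 0 0.4;-214 -194 50 0 0 0 0.4;-214 -194 50 0 0 0 0.4;-214 -194 50 0 0 0 0.4;-214 -194 50 0 0 0 0.4"}}

```text
time: 1.68
tool_pos: [0.4245, 0.0064, 0.1465]
tcp_rot: [-0.683, -3.064, 0.0]
wrist_force: [0.2, 0.4, -0.2]
width: 0.399
```

Run:
```python
from h import *
plan([.425,.006,.065],65)
o=shot(1)
for n,(x0,y0,x1,y1) in {'top':(230,150,370,310),'side':(230,130,400,260)}.items():
    c=Cam(n); print(n,c.proj([.425,.006,.15]), c.proj([.425,.006,.092]))
    cv2.imwrite(f'pics/{n}1c.png',cv2.resize(o[n][0][y0:y1,x0:x1],None,fx=3.7,fy=3.7,interpolation=cv2.INTER_CUBIC))
```

```text
yaw option [-0.  -0.1 -0.1] q6 -1.18
  yaw option [-2.000e-01  1.000e-01  1.799e+02] q6 -1.18
t 1.68 shift [-0.8 -0.1 81.5] turn [-0.  -0.1 -0.1] | at [0.4245 0.0064 0.1465] ydeg 64.9 w 0.4
top (np.float64(291.74631636187064), np.float64(259.8343034114441)) (np.float64(291.4582096966003), np.float64(262.41137265765))
side (np.float64(331.14095855682956), np.float64(195.26544014557226)) (np.float64(330.13328089908094), np.float64(212.84587622868185))
```

View pics/top1c.png

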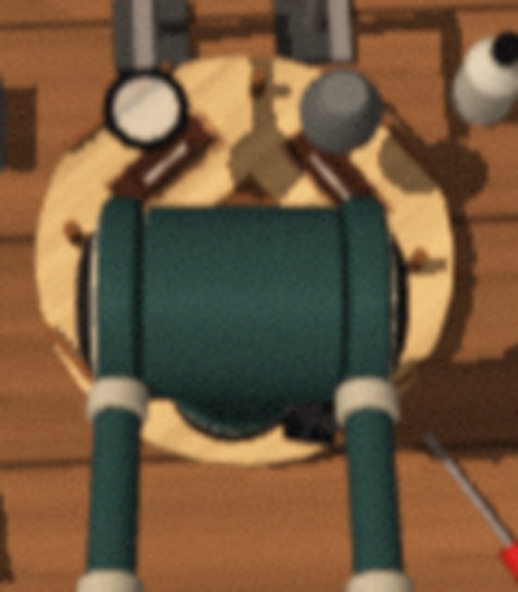

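View pics/side1c.png

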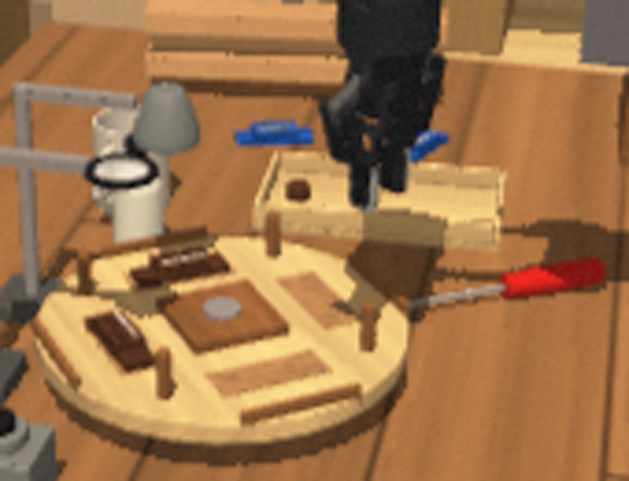

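Request:
{"fn": "arm_command", "kwargs": {"targets": "0 0 41 0 0 0 0.4;0 0 82 0 0 0 0.4;0 0 82 0 0 0 0.4"}}

```text
time: 2.03
tool_pos: [0.4175, 0.0105, 0.0588]
tcp_rot: [-0.668, -3.056, 0.003]
wrist_force: [-2.2, 0.8, -0.2]
width: 0.401
```

```bash
cat >> h.py <<'E'
C0=np.array([.55,-.0095])
def arc(angs,r=.125,z=.065):
    s=bot.read_state(); p=np.array(s['tool_pos']); M=R.from_rotvec(s['tcp_rot']).as_matrix()
    for a in angs:
        t=np.radians(a); q=np.r_[C0+r*np.array([np.cos(t),np.sin(t)]),z]
        print(a,(M.T@(q-p)*1000).round(1))
E
python3 - <<'E'
from h import *
s=bot.read_state(); print(s['tool_pos'],s['wrist_force'])
arc(range(168,120,-5))
E
```

```text
[0.41752816 0.01048265 0.05882295] [-2.24038533  0.82454015 -0.2351479 ]
168 [-6.7  9.7 -6.3]
163 [-4.8 20.4 -6.3]
158 [-3.8 31.3 -6.4]
153 [-3.8 42.2 -6.4]
148 [-4.7 53.1 -6.5]
143 [-6.5 63.8 -6.6]
138 [-9.3 74.3 -6.6]
133 [-13.   84.6  -6.7]
128 [-17.6  94.5  -6.8]
123 [-23.  103.9  -7. ]
```

Request:
{"fn": "arm_command", "kwargs": {"targets": "0 0 0 0 0 0 0.4"}}

```text
time: 2.12
tool_pos: [0.4217, 0.0101, 0.0637]
tcp_rot: [-0.67, -3.063, 0.001]
wrist_force: [0.4, 0.2, 1.5]
width: 0.402
```

Run:
```python
from h import *
s=bot.read_state(); print(s['tool_pos'],s['wrist_force'],s['torque'],s['q'],s['joint_vel'])
print(R.from_rotvec(s['tcp_rot']).as_matrix().round(3))
o=shot(2)
for n,(x0,y0,x1,y1) in {'side':(280,150,380,250)}.items():
    cv2.imwrite(f'pics/{n}2c.png',cv2.resize(o[n][0][y0:y1,x0:x1],None,fx=5.7,fy=5.7,interpolation=cv2.INTER_CUBIC))
```

```text
[0.42166136 0.01012841 0.06369634] [0.37556291 0.23196185 1.45882497] [-0.0283804  -0.06103424 -0.01560981] [-3.52941579e-02 -9.59033789e-02  2.24796081e+00  3.12674591e-04
  9.95695769e-01 -1.17582673e+00] [-0.00714772 -0.0372535  -0.07637144 -0.00165848  0.00024682 -0.003438  ]
[[-0.909  0.417 -0.006]
 [ 0.417  0.909  0.   ]
 [ 0.006 -0.002 -1.   ]]
```

View pics/side2c.png

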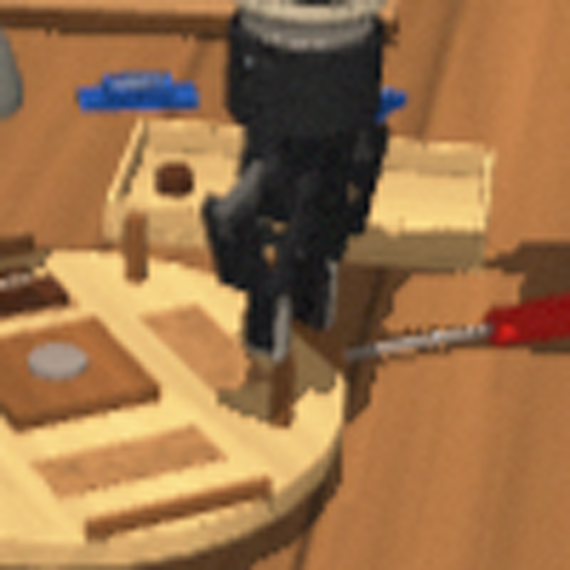

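```bash
cat >> h.py <<'E'
def arc2(p,ydeg,angs,r=.125,z=.065):
    a=np.radians(ydeg); y=np.array([np.cos(a),np.sin(a),0]); zz=np.array([0,0,-1.]); M=np.c_[np.cross(y,zz),y,zz]
    for a in angs:
        t=np.radians(a); q=np.r_[C0+r*np.array([np.cos(t),np.sin(t)]),z]
        print(a,(M.T@(q-np.array(p))*1000).round(1))
E
python3 - <<'E'
from h import *
arc2([.4245,.0064,.065],65,range(168,120,-5))
E
```

```text
168 [ 1.3 10.5  0. ]
163 [ 3.3 21.2  0. ]
158 [ 4.4 32.1  0. ]
153 [ 4.5 43.   0. ]
148 [ 3.6 53.9  0. ]
143 [ 1.8 64.6  0. ]
138 [-0.9 75.2  0. ]
133 [-4.6 85.5  0. ]
128 [-9.1 95.4  0. ]
123 [-14.5 104.9   0. ]
```

Request:
{"fn": "arm_command", "kwargs": {"targets": "1 10 0 0 0 0 0.4;3 21 0 0 0 0 0.4;4 32 0 0 0 0 0.4;5 43 0 0 0 0 0.4;4 54 0 0 0 0 0.4;2 65 0 0 0 0 0.4;-1 75 0 0 0 0 0.4;-5 85 0 0 0 0 0.4;-7 91 0 0 0 0 0.4;-9 95 0 0 0 0 0.4"}}

```text
time: 3.05
tool_pos: [0.4737, 0.0916, 0.0653]
tcp_rot: [-0.674, -3.068, 0.0]
wrist_force: [0.2, -0.7, 0.3]
width: 0.401
```

```bash
cat >> h.py <<'E'
def pegs(o,names=('top','side')):
    for n in names:
        c=Cam(n);p,d=o[n];W=cloud(c,d)
        m=(W[...,2]>.073)&(W[...,2]<.1)&(abs(np.hypot(W[...,0]-C0[0],W[...,1]-C0[1])-.125)<.02)&(p[...,2].astype(int)-p[...,0]>8)
        nl,l,st,ce=cv2.connectedComponentsWithStats(m.astype(np.uint8))
        for i in range(1,nl):
            if st[i,4]>4:
                Q=W[l==i]; t=Q[Q[:,2]>np.percentile(Q[:,2],40)].mean(0); v=t[:2]-C0
                print('peg',n,ce[i].round(),st[i,4],t.round(4),np.hypot(*v).round(4),np.degrees(np.arctan2(v[1],v[0])).round(1))
def crop(o,n,x0,y0,x1,y1,name):
    f=min(800/(x1-x0),600/(y1-y0)); cv2.imwrite(f'pics/{name}.png',cv2.resize(o[n][0][y0:y1,x0:x1],None,fx=f,fy=f,interpolation=cv2.INTER_CUBIC))
E
python3 - <<'E'
from h import *
o=shot(3); pegs(o); s=bot.read_state(); print(s['tool_pos'],s['wrist_force'])
crop(o,'side',200,110,400,260,'s3c')
E
```

```text
peg top [300. 171.] 22 [ 0.6725 -0.0269  0.091 ] 0.1237 -8.1
peg top [343. 220.] 23 [ 0.5329 -0.135   0.0904] 0.1267 -97.8
peg top [292. 263.] 18 [0.4249 0.0034 0.0906] 0.1257 174.1
peg side [252. 201.] 26 [ 0.6744 -0.0223  0.0907] 0.1251 -5.9
peg side [329. 215.] 31 [0.4271 0.0073 0.0917] 0.124 172.2
peg side [274. 228.] 32 [0.5666 0.1161 0.0907] 0.1267 82.4
[0.47345916 0.09120786 0.06528072] [-0.22115926  0.64886425 -0.03870683]
```

View pics/s3c.png

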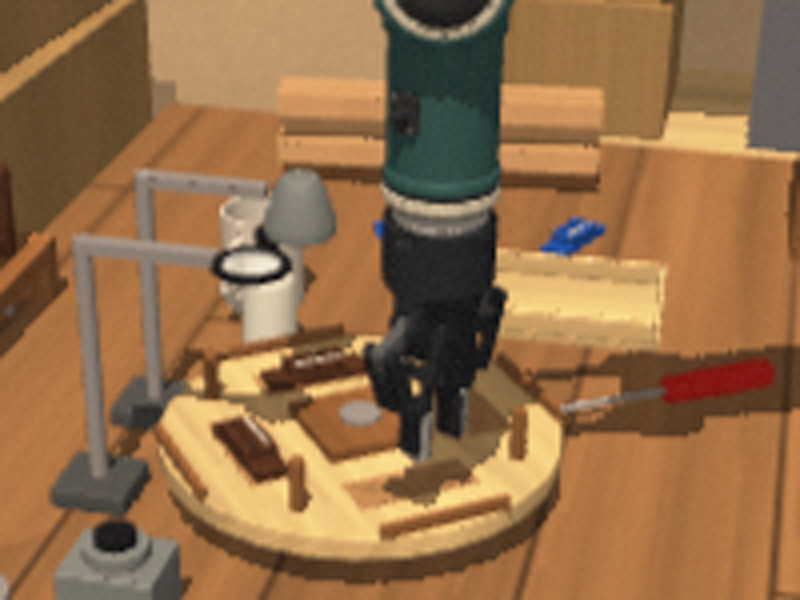

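Run:
```python
from h import *
for n in ['top','side']:
    c=Cam(n); print(n,c.proj([.4737,.0916,.065]),c.proj([.4737,.0916,.084]))
c=Cam('side'); d=np.load('side3.npy')
for u,v in [(301,214),(303,220),(304,222),(314,217),(315,212),(306,214)]: print(u,v,c.pt(u,v,d[v,u]).round(4))
print(bot.camera_params('side'))
```

```text
top (np.float64(258.3203475511799), np.float64(246.54944838288867)) (np.float64(257.83658405406936), np.float64(245.49022932441238))
side (np.float64(307.73192809656007), np.float64(233.53733044609967)) (np.float64(307.9066716435741), np.float64(227.78808675147874))
301 214 [0.4886 0.1189 0.1414]
303 220 [0.4816 0.1242 0.1267]
304 222 [0.4798 0.1188 0.1176]
314 217 [0.4599 0.0782 0.1134]
315 212 [0.4572 0.0805 0.131 ]
306 214 [0.4749 0.1189 0.1434]
{'fov_y': 50.177780734304086, 'cx': 287.65392194965665, 'cy': 207.86115107596063, 'xyz': array([0.27351606, 1.14843482, 0.73957008]), 'rotation': array([ 0.17606141, -1.48838024, -2.5185625 ])}
```

Run:
```python
from h import *
c=Cam('side')
for tag,box,tp in [(0,(430,330,480,400),(.1496,.6574,.192)),(1,(310,130,350,195),(.4245,.0064,.1465)),(2,(310,150,350,220),(.4217,.0101,.0637)),(3,(290,170,330,232),(.4737,.0916,.0653))]:
    p=cv2.imread(f'pics/side{tag}.png'); d=np.load(f'side{tag}.npy'); W=cloud(c,d)
    x0,y0,x1,y1=box
    Q=W[y0:y1,x0:x1].reshape(-1,3); B=p[y0:y1,x0:x1].reshape(-1,3)
    k=(np.linalg.norm(Q[:,:2]-np.array(tp[:2]),axis=1)<.06)&(Q[:,2]>.098)
    Q=Q[k]; print(tag,len(Q),'minz',np.sort(Q[:,2])[:8].round(3), Q[np.argsort(Q[:,2])[:5]].round(3).tolist(), 'proj tcp',np.round(c.proj(tp)))
```

```text
0 573 minz [0.245 0.245 0.245 0.245 0.245 0.246 0.246 0.246] [[0.153, 0.706, 0.245], [0.158, 0.706, 0.245], [0.155, 0.707, 0.245], [0.165, 0.705, 0.245], [0.168, 0.704, 0.245]] proj tcp [449. 389.]
1 1237 minz [0.189 0.189 0.189 0.189 0.19  0.191 0.191 0.191] [[0.418, -0.009, 0.189], [0.415, -0.009, 0.189], [0.432, 0.028, 0.189], [0.435, 0.029, 0.189], [0.439, 0.025, 0.19]] proj tcp [331. 196.]
2 1362 minz [0.107 0.107 0.107 0.107 0.109 0.109 0.11  0.11 ] [[0.428, 0.028, 0.107], [0.41, -0.006, 0.107], [0.444, 0.021, 0.107], [0.431, 0.03, 0.107], [0.437, 0.03, 0.109]] proj tcp [331. 222.]
3 1236 minz [0.106 0.107 0.107 0.107 0.108 0.109 0.109 0.109] [[0.476, 0.07, 0.106], [0.484, 0.112, 0.107], [0.49, 0.108, 0.107], [0.473, 0.07, 0.107], [0.463, 0.076, 0.108]] proj tcp [308. 233.]
```

Request:
{"fn": "arm_command", "kwargs": {"targets": "8 -40 0 0 0 0 0.4;9 -80 0 0 0 0 0.4;9 -95 0 0 0 0 0.4;9 -95 0 0 0 0 0.4;9 -95 12 0 0 0 0.4;9 -95 24 0 0 0 0.4;9 -95 32 0 0 0 0.4;9 -95 32 0 0 0 0.4"}}

```text
time: 3.82
tool_pos: [0.4232, 0.0088, 0.0317]
tcp_rot: [-0.675, -3.065, 0.001]
wrist_force: [-0.1, -0.9, 0.3]
width: 0.4
```

Run:
```python
from h import *
s=bot.read_state(); print(s['tool_pos'],s['wrist_force'],s['q'])
o=shot(4)
pegs(o,['side'])
crop(o,'side',280,130,400,230,'s4c')
```

```text
[0.42323387 0.00876306 0.03171318] [-0.14159657 -0.94736167  0.25285482] [-3.83188332e-02 -4.76742520e-02  2.27300478e+00  2.29756723e-04
  9.19748258e-01 -1.17573073e+00]
peg side [303. 190.] 23 [ 0.5356 -0.1317  0.0913] 0.123 -96.7
peg side [252. 201.] 28 [ 0.6744 -0.0227  0.0897] 0.1251 -6.0
peg side [328. 217.] 40 [0.4281 0.0206 0.0891] 0.1256 166.1
peg side [337. 212.] 6 [ 0.4068 -0.0078  0.0933] 0.1432 179.3
peg side [274. 228.] 33 [0.5669 0.116  0.0902] 0.1266 82.3
```

View pics/s4c.png

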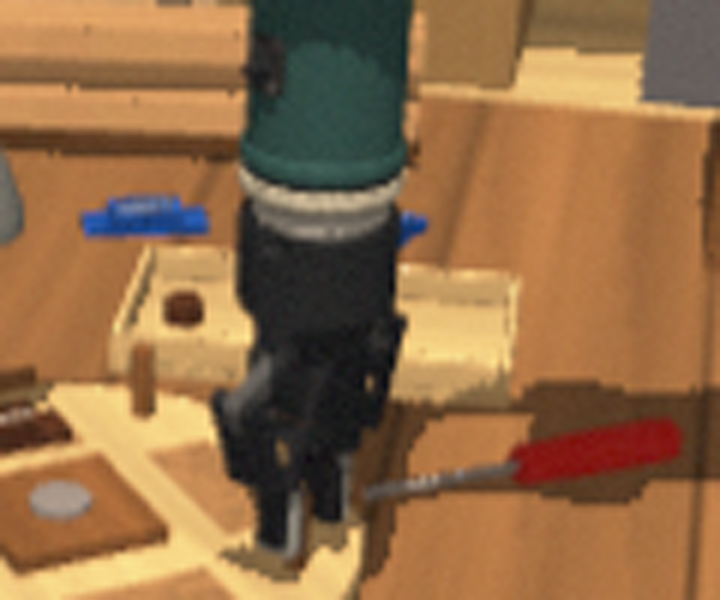

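Request:
{"fn": "arm_command", "kwargs": {"targets": "1 10 5 0 0 0 0.4;3 21 5 0 0 0 0.4;4 32 5 0 0 0 0.4;5 43 5 0 0 0 0.4;4 54 5 0 0 0 0.4;2 65 5 0 0 0 0.4;-1 75 5 0 0 0 0.4;-5 85 5 0 0 0 0.4;-7 91 5 0 0 0 0.4;-9 95 5 0 0 0 0.4"}}

```text
time: 4.75
tool_pos: [0.4741, 0.0917, 0.0286]
tcp_rot: [0.674, 3.068, 0.0]
wrist_force: [-0.6, 0.3, 0.4]
width: 0.403
```

Run:
```python
from h import *
s=bot.read_state(); print(s['tool_pos'],s['wrist_force'],s['q'])
o=shot(5)
pegs(o)
crop(o,'side',200,110,400,260,'s5c')
```

```text
[0.47405706 0.09171697 0.02858901] [-0.58119594  0.31766043  0.35796937] [ 1.39518441e-01  6.94398562e-02  2.16141118e+00  1.38086736e-06
  9.10055608e-01 -9.98643363e-01]
peg top [329. 249.] 20 [ 0.456  -0.0937  0.0913] 0.1262 -138.1
peg side [272. 191.] 28 [ 0.6339 -0.1022  0.0908] 0.1251 -47.8
peg side [326. 199.] 13 [ 0.4541 -0.0895  0.0899] 0.1249 -140.1
peg side [251. 217.] 33 [0.645  0.0737 0.0911] 0.1263 41.2
peg side [310. 226.] 50 [0.47   0.0812 0.0921] 0.121 131.4
peg side [315. 225.] 7 [0.4565 0.0771 0.0921] 0.1274 137.2
peg side [300. 230.] 14 [0.4925 0.1164 0.0939] 0.1384 114.6
```

View pics/s5c.png

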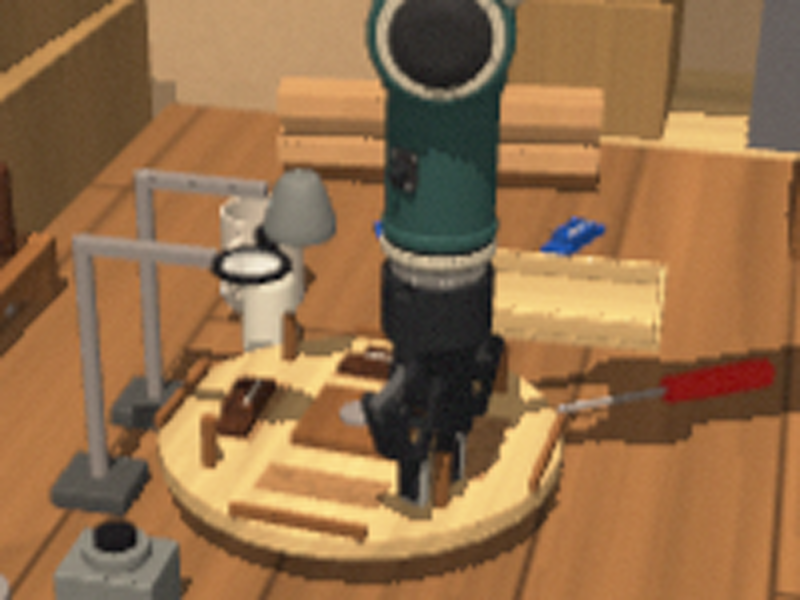

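Run:
```python
from h import *
plan([.456,-.0918,.080],110)
arc2([.456,-.0918,.025],110,[-143,-148,-153,-158,-163,-168,-173,-178,-180,-182,-184])
```

```text
yaw option [  0.    0.1 -44.8] q6 -1.0
  yaw option [ 1.000e-01 -0.000e+00  1.352e+02] q6 -1.0
t 4.85 shift [ -60.6 -173.8  -51.5] turn [  0.    0.1 -44.8] | at [0.474  0.0914 0.0286] ydeg 65.2 w 0.4
-143 [  3.1   8.6 -40. ]
-148 [  5.8  19.2 -40. ]
-153 [  7.6  30.  -40. ]
-158 [  8.4  40.8 -40. ]
-163 [  8.3  51.7 -40. ]
-168 [  7.3  62.6 -40. ]
-173 [  5.3  73.3 -40. ]
-178 [  2.4  83.8 -40. ]
-180 [  1.   87.9 -40. ]
-182 [ -0.6  92.  -40. ]
-184 [ -2.3  96.  -40. ]
```

Request:
{"fn": "arm_command", "kwargs": {"targets": "0 -5 -40 0 0 0 0.4;0 -5 -58 0 0 0 0.4;-60 -174 -55 0 0 -45 0.4;-60 -174 -55 0 0 -45 0.4;-60 -174 -55 0 0 -45 0.4;-60 -174 -55 0 0 -45 0.4;-60 -174 -55 0 0 -45 0.4;-60 -174 -55 0 0 -45 0.4;-60 -174 -55 0 0 -45 0.4;-60 -174 -55 0 0 -45 0.4"}}

```text
time: 5.68
tool_pos: [0.4539, -0.0935, 0.0834]
tcp_rot: [-0.55, 3.093, -0.0]
wrist_force: [0.3, -0.2, -0.4]
width: 0.401
```

Run:
```python
from h import *
o=shot(6)
pegs(o)
plan([.456,-.0918,.025],110)
crop(o,'side',200,110,400,260,'s6c')
```

```text
peg top [261. 248.] 20 [0.4673 0.0818 0.0917] 0.1231 132.2
peg side [272. 191.] 28 [ 0.6337 -0.1028  0.0904] 0.1253 -48.1
peg side [325. 199.] 29 [ 0.4579 -0.0908  0.091 ] 0.1228 -138.6
peg side [252. 217.] 33 [0.6449 0.0736 0.0909] 0.1261 41.2
peg side [310. 226.] 35 [0.4688 0.085  0.0906] 0.1245 130.7
  yaw option [ 0.   0.  -0.1] q6 -2.17
  yaw option [  0.   -0.  179.9] q6 -2.17
t 5.78 shift [-2.1 -0.  58.4] turn [ 0.   0.  -0.1] | at [ 0.4541 -0.0925  0.0834] ydeg 109.9 w 0.4
```

View pics/s6c.png

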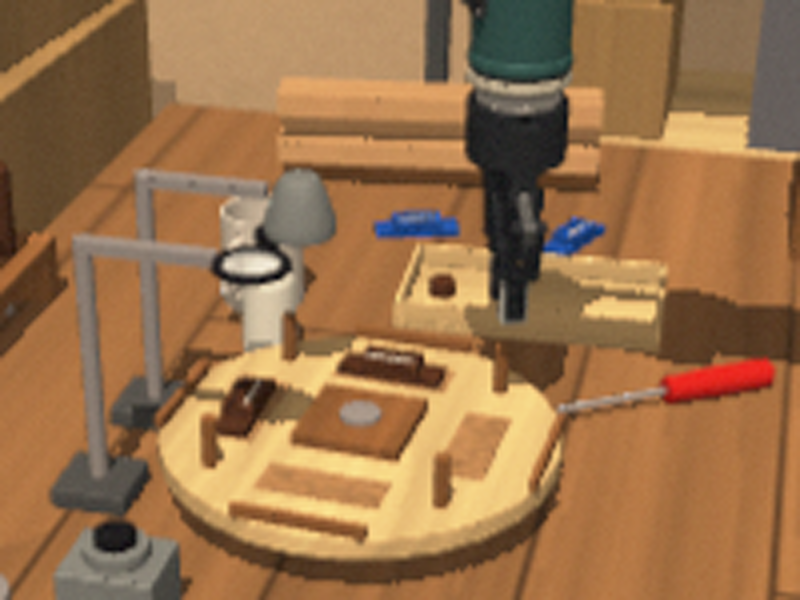

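Request:
{"fn": "arm_command", "kwargs": {"targets": "0 0 30 0 0 0 0.4;0 0 57 0 0 0 0.4;0 0 57 0 0 0 0.4;0 0 57 0 0 0 0.4;3 9 57 0 0 0 0.4;6 19 57 0 0 0 0.4;8 30 57 0 0 0 0.4;8 41 57 0 0 0 0.4;8 52 57 0 0 0 0.4;7 57 57 0 0 0 0.4"}}

```text
time: 6.62
tool_pos: [0.4272, -0.0393, 0.0267]
tcp_rot: [-0.551, 3.092, 0.001]
wrist_force: [0.6, 0.9, -1.1]
width: 0.397
```

Run:
```python
from h import *
o=shot(7)
pegs(o); print(bot.read_state()['tool_pos'],bot.read_state()['wrist_force'])
```

```text
peg top [281. 173.] 15 [0.6679 0.025  0.0902] 0.1229 16.3
peg top [340. 200.] 22 [ 0.5865 -0.1303  0.091 ] 0.1262 -73.2
peg top [251. 232.] 20 [0.511  0.1079 0.0918] 0.1237 108.4
peg side [287. 189.] 23 [ 0.5887 -0.127   0.0899] 0.1237 -71.8
peg side [329. 209.] 35 [ 0.432  -0.0246  0.0904] 0.1189 -172.7
peg side [248. 209.] 32 [0.6691 0.0293 0.0904] 0.1252 18.1
peg side [336. 212.] 7 [ 0.4113 -0.0198  0.0878] 0.1391 -175.8
peg side [292. 229.] 35 [0.5136 0.1111 0.0916] 0.1259 106.8
[ 0.4278268  -0.039779    0.02663349] [-0.22688772 -0.35437895  0.68225534]
```

Request:
{"fn": "arm_command", "kwargs": {"targets": "-1 9 0 0 0 0 0.4;-3 18 0 0 0 0 0.4;-5 26 0 0 0 0 0.4;-7 32 0 0 0 0 0.4;-8 36 0 0 0 0 0.4;-9 38 0 0 0 0 0.4;-9 38 0 0 0 0 0.4"}}

```text
time: 7.3
tool_pos: [0.4235, -0.0018, 0.0264]
tcp_rot: [-0.551, 3.093, 0.0]
wrist_force: [0.2, 0.2, -0.1]
width: 0.405
```

Run:
```python
from h import *
o=shot(8)
pegs(o); print(bot.read_state()['tool_pos'],bot.read_state()['wrist_force'])
blanks(o)
```

```text
peg top [293. 171.] 23 [ 0.6739 -0.0105  0.0899] 0.1239 -0.5
peg top [343. 214.] 20 [ 0.5493 -0.1365  0.0908] 0.127 -90.3
peg top [249. 218.] 22 [0.548  0.1137 0.0916] 0.1233 90.9
peg side [298. 189.] 27 [ 0.5521 -0.1335  0.0916] 0.1241 -89.0
peg side [250. 203.] 31 [ 0.6748 -0.007   0.0918] 0.1248 1.2
peg side [326. 210.] 11 [ 0.4403 -0.0167  0.0957] 0.11 -176.2
peg side [329. 217.] 18 [0.4242 0.0231 0.0919] 0.1299 165.5
peg side [279. 228.] 31 [0.5494 0.1178 0.0916] 0.1273 90.3
[ 0.42347888 -0.0022101   0.0263934 ] [-0.11758601  0.0115175  -0.57920582]
top pix (372, 302) xy [ 0.3145 -0.2071] size [0.044 0.024] ang 33.7 z [0.015 0.022 0.026]
top pix (173, 278) xy [0.3997 0.3306] size [0.083 0.023] ang 85.4 z [0.016 0.024 0.031]
top pix (179, 221) xy [0.5579 0.3193] size [0.084 0.025] ang -89.5 z [0.016 0.024 0.032]
top pix (324, 197) xy [ 0.6015 -0.0911] size [0.034 0.025] ang 53.4 z [0.054 0.06  0.069]
top pix (306, 189) xy [ 0.6288 -0.0448] size [0.042 0.028] ang 9.4 z [0.047 0.057 0.069]
top pix (194, 166) xy [0.7202 0.2729] size [0.053 0.019] ang -47.4 z [0.01  0.035 0.054]
side pix (316, 306) xy [0.4035 0.336 ] size [0.078 0.02 ] ang 75.1 z [0.018 0.03  0.034]
side pix (253, 293) xy [0.5598 0.3233] size [0.082 0.025] ang -88.6 z [0.017 0.029 0.034]
side pix (314, 208) xy [ 0.4906 -0.0628] size [0.079 0.037] ang -15.7 z [0.054 0.062 0.072]
side pix (272, 202) xy [ 0.6179 -0.0878] size [0.122 0.053] ang 84.9 z [0.053 0.061 0.071]
```

Request:
{"fn": "arm_command", "kwargs": {"targets": "0 -2 -40 0 0 0 0.4;0 -2 -80 0 0 0 0.5;0 -2 -100 0 0 20 0.6;0 -100 -100 0 0 40 0.6;0 -250 -100 0 0 65 0.6;0 -250 -100 0 0 65 0.6;0 -250 -100 0 0 65 0.6;0 -250 -100 0 0 65 0.6;0 -250 -100 0 0 65 0.6;0 -250 -100 0 0 65 0.6"}}

```text
time: 8.23
tool_pos: [0.5121, -0.2441, 0.1267]
tcp_rot: [1.014, 2.969, -0.004]
wrist_force: [0.1, -0.3, 0.7]
width: 0.598
```

Run:
```python
from h import *
o=shot(9)
pegs(o); print(bot.read_state()['tool_pos'],bot.read_state()['wrist_force'])
blanks(o)
crop(o,'top',220,140,480,330,'t9c')
```

```text
peg top [294. 171.] 22 [ 0.6731 -0.0109  0.09  ] 0.1231 -0.7
peg top [343. 214.] 21 [ 0.5492 -0.1357  0.0915] 0.1262 -90.4
peg top [249. 218.] 22 [0.5483 0.1136 0.0911] 0.1231 90.8
peg top [298. 263.] 19 [ 0.4244 -0.012   0.092 ] 0.1257 -178.9
peg side [298. 190.] 29 [ 0.5516 -0.1334  0.0904] 0.1239 -89.3
peg side [250. 203.] 31 [ 0.6755 -0.0088  0.0907] 0.1255 0.3
peg side [331. 212.] 31 [ 0.4265 -0.0081  0.0911] 0.1235 179.4
peg side [279. 228.] 37 [0.5507 0.1168 0.0909] 0.1263 89.7
[ 0.50960988 -0.23891295  0.12591687] [-0.09971383 -0.22444141 -0.42462282]
top pix (173, 278) xy [0.3997 0.3297] size [0.082 0.023] ang 85.2 z [0.016 0.023 0.031]
top pix (321, 239) xy [ 0.4891 -0.0762] size [0.081 0.021] ang -47.6 z [0.053 0.062 0.069]
top pix (179, 221) xy [0.5582 0.3176] size [0.081 0.025] ang 89.7 z [0.016 0.024 0.031]
top pix (324, 197) xy [ 0.6019 -0.091 ] size [0.034 0.026] ang 49.3 z [0.055 0.06  0.068]
top pix (307, 188) xy [ 0.6285 -0.0452] size [0.04  0.028] ang 9.1 z [0.048 0.057 0.068]
top pix (194, 166) xy [0.7196 0.271 ] size [0.051 0.016] ang -43.2 z [0.008 0.033 0.05 ]
side pix (316, 306) xy [0.4004 0.3364] size [0.078 0.025] ang 82.2 z [0.018 0.03  0.035]
side pix (253, 293) xy [0.5538 0.3248] size [0.083 0.021] ang 72.6 z [0.016 0.029 0.034]
side pix (313, 208) xy [ 0.4895 -0.0699] size [0.076 0.026] ang -43.1 z [0.056 0.063 0.073]
side pix (271, 203) xy [ 0.6179 -0.0674] size [0.085 0.03 ] ang 49.9 z [0.054 0.062 0.071]
```

View pics/t9c.png

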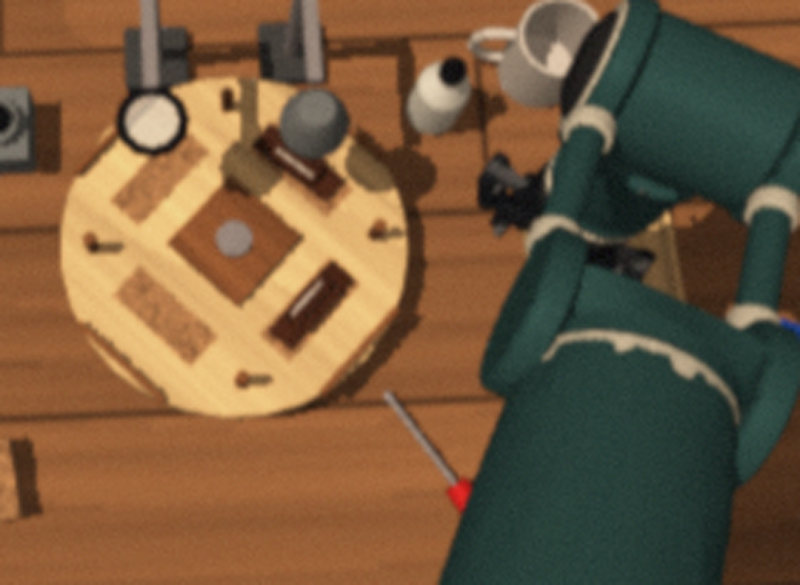

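Run:
```python
from h import *
o=load(9)
crop(o,'top',285,160,345,205,'t9d'); crop(o,'side',240,170,340,245,'s9d')
for n in ['top','side']:
    c=Cam(n)
    for k in (-45,-135):
        a=np.radians(k); q=C0+.09*np.array([np.cos(a),np.sin(a)]); t=np.array([-np.sin(a),np.cos(a)]); r=np.array([np.cos(a),np.sin(a)])
        print(n,k,'pad corners',[tuple(np.round(c.proj([*(q+sx*.047*t+sy*.018*r),.05]),1)) for sx,sy in [(1,1),(1,-1),(-1,-1),(-1,1)]],np.round(c.proj([*q,.068]),1))
```

```text
top -45 pad corners [(np.float64(308.4), np.float64(179.2)), (np.float64(299.8), np.float64(188.3)), (np.float64(325.2), np.float64(210.6)), (np.float64(333.8), np.float64(201.2))] [317.2 193. ]
top -135 pad corners [(np.float64(336.0), np.float64(232.0)), (np.float64(326.0), np.float64(223.2)), (np.float64(302.9), np.float64(248.4)), (np.float64(312.9), np.float64(257.4))] [320.  239.1]
side -45 pad corners [(np.float64(259.8), np.float64(206.6)), (np.float64(265.2), np.float64(211.3)), (np.float64(290.7), np.float64(204.1)), (np.float64(285.0), np.float64(199.6))] [275.3 200.4]
side -135 pad corners [(np.float64(310.7), np.float64(202.7)), (np.float64(301.4), np.float64(205.4)), (np.float64(318.0), np.float64(218.0)), (np.float64(327.6), np.float64(215.0))] [314.4 205.1]
```

View pics/t9d.png

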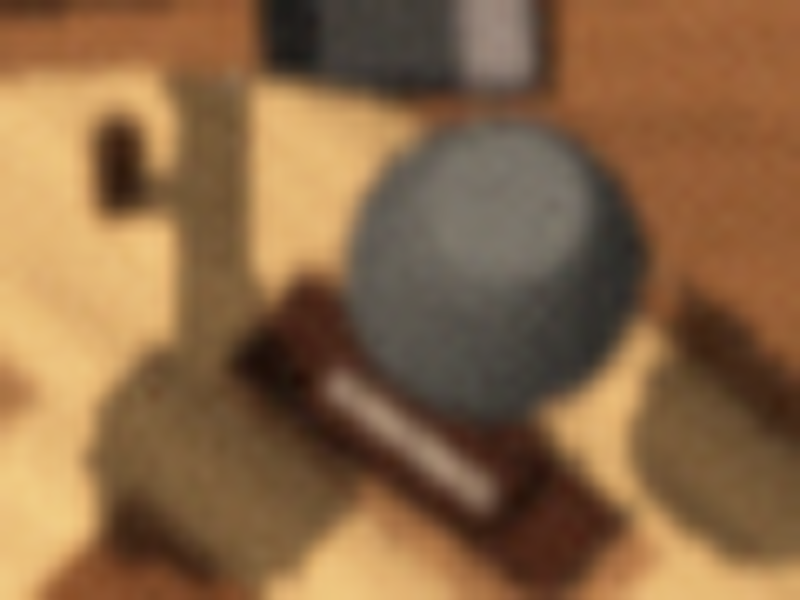

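View pics/s9d.png

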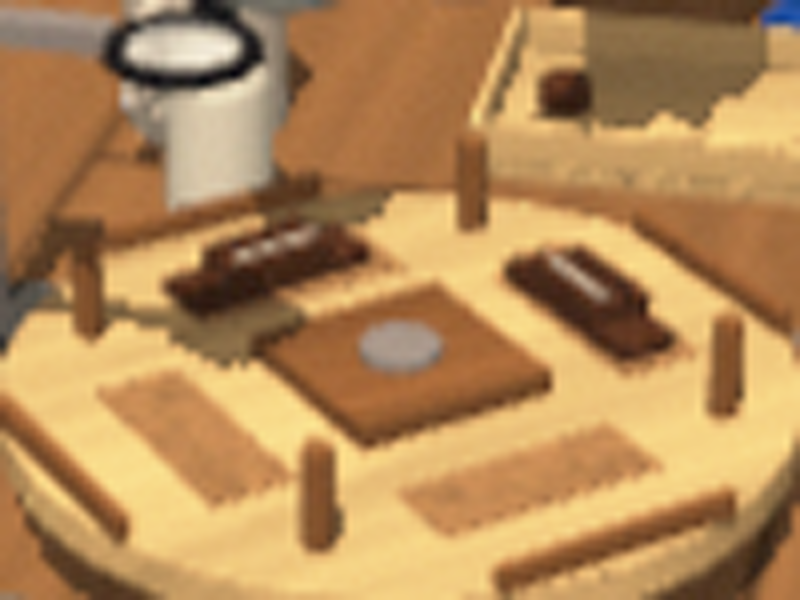

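Run:
```python
from h import *
plan([.489,-.073,.10],45)
```

```text
yaw option [-0.  -0.1  7.7] q6 -1.4
  yaw option [ 1.000e-01 -0.000e+00 -1.723e+02] q6 -1.4
t 8.33 shift [117.  119.4  26. ] turn [-0.  -0.1  7.7] | at [ 0.5096 -0.2389  0.1259] ydeg 52.7 w 0.6
```

Request:
{"fn": "arm_command", "kwargs": {"targets": "117 119 20 0 0 8 0.55;117 119 20 0 0 8 0.55;117 119 20 0 0 8 0.55;117 119 20 0 0 8 0.55;117 119 20 0 0 8 0.55;117 119 20 0 0 8 0.55;117 119 20 0 0 8 0.55"}}

```text
time: 8.92
tool_pos: [0.4879, -0.0709, 0.1066]
tcp_rot: [1.199, 2.903, -0.0]
wrist_force: [-0.2, -1.5, -0.4]
width: 0.549
```

Run:
```python
from h import *
plan([.489,-.073,.018],45)
```

```text
yaw option [-0.   0.   0.1] q6 -0.98
  yaw option [-1.000e-01 -0.000e+00 -1.799e+02] q6 -0.98
t 8.92 shift [-2.3 -0.7 88.6] turn [-0.   0.   0.1] | at [ 0.4879 -0.0709  0.1066] ydeg 45.1 w 0.55
```

Request:
{"fn": "arm_command", "kwargs": {"targets": "-2 -1 35 0 0 0 0.55;-2 -1 60 0 0 0 0.55;-2 -1 75 0 0 0 0.55;-2 -1 84 0 0 0 0.55;-2 -1 88 0 0 0 0.55;-2 -1 88 0 0 0 0.55"}}

```text
time: 9.42
tool_pos: [0.4886, -0.0744, 0.018]
tcp_rot: [-1.206, -2.9, 0.0]
wrist_force: [-0.2, 1.2, 0.1]
width: 0.55
```

Run:
```python
from h import *
s=bot.read_state(); print(s['tool_pos'],s['wrist_force'])
o=shot(10); crop(o,'side',240,150,380,250,'s10c')
```

```text
[ 0.48863218 -0.07442751  0.01798183] [-0.2269138   1.16185224  0.13940738]
```

View pics/s10c.png

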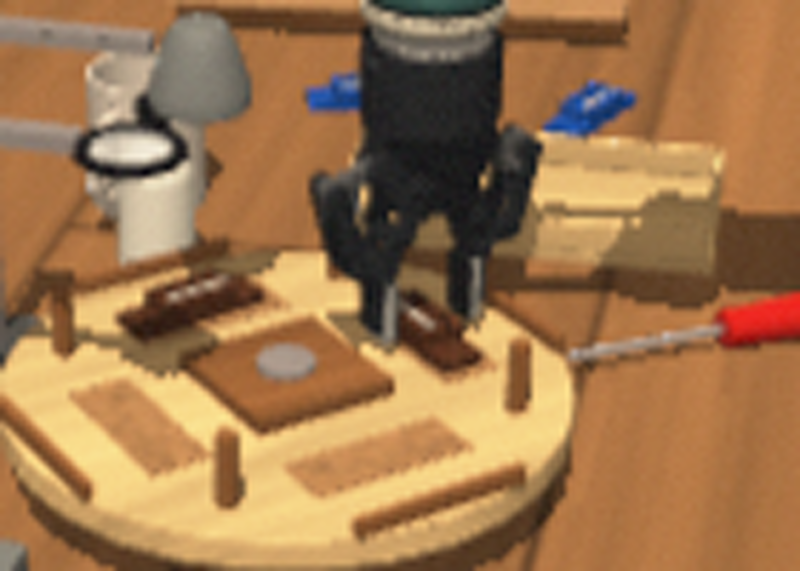

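Request:
{"fn": "arm_command", "kwargs": {"targets": "0 0 1 0 0 0 0.2;0 0 1 0 0 0 0.1;0 0 1 0 0 0 0.1;0 0 1 0 0 0 0.1;0 0 1 0 0 0 0.1;0 0 1 0 0 0 0.1;0 0 -20 0 0 0 0.1;0 0 -50 0 0 0 0.1;0 0 -90 0 0 0 0.1;0 0 -90 0 0 0 0.1", "newtons": 60}}

```text
time: 10.35
tool_pos: [0.4944, -0.0746, 0.1161]
tcp_rot: [1.2, 2.89, 0.004]
wrist_force: [1.9, -0.5, 0.5]
width: 0.282
```

Run:
```python
from h import *
s=bot.read_state(); print(s['tool_pos'],s['wrist_force'],s['width'])
o=shot(11); crop(o,'side',240,130,400,250,'s11c'); pegs(o,['side'])
```

```text
[ 0.494378   -0.07458422  0.11607529] [ 1.86683466 -0.46882388  0.52495499] 0.28203261278525377
peg side [298. 189.] 29 [ 0.5521 -0.1333  0.0913] 0.1238 -89.0
peg side [250. 202.] 30 [ 0.675  -0.0086  0.0906] 0.125 0.4
peg side [330. 212.] 30 [ 0.4264 -0.0098  0.0902] 0.1236 -179.9
peg side [279. 228.] 31 [0.5492 0.1169 0.0918] 0.1264 90.4
```

View pics/s11c.png

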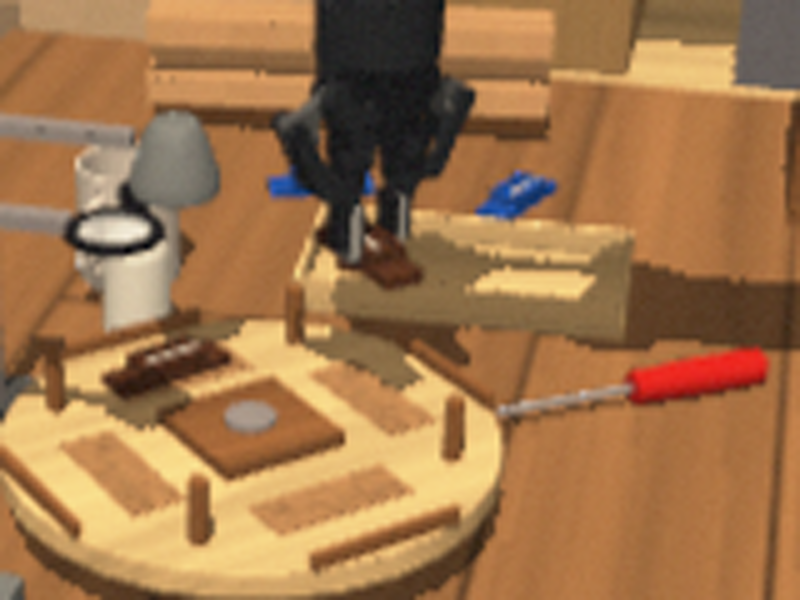

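Run:
```python
from h import *
plan([.438,-.351,.10],86)
```

```text
yaw option [  0.1   0.3 -41.1] q6 -0.98
  yaw option [ 4.000e-01 -1.000e-01  1.389e+02] q6 -0.98
t 10.45 shift [-159.  -233.    10.7] turn [  0.1   0.3 -41.1] | at [ 0.4907 -0.0739  0.1107] ydeg 44.9 w 0.28
```

Request:
{"fn": "arm_command", "kwargs": {"targets": "-159 -233 5 0 0 -41 0.1;-159 -233 5 0 0 -41 0.1;-159 -233 5 0 0 -41 0.1;-159 -233 5 0 0 -41 0.1;-159 -233 5 0 0 -41 0.1;-159 -233 5 0 0 -41 0.1;-159 -233 5 0 0 -41 0.1;-159 -233 5 0 0 -41 0.1;-159 -233 5 0 0 -41 0.1;-159 -233 5 0 0 -41 0.1"}}

```text
time: 11.28
tool_pos: [0.4343, -0.3503, 0.1012]
tcp_rot: [-0.117, -3.137, -0.005]
wrist_force: [0.5, -0.3, -0.8]
width: 0.286
```

Run:
```python
from h import *
plan([.438,-.351,-.024],86)
o=shot(12); crop(o,'side',280,110,440,230,'s12c')
```

```text
yaw option [ 0.2 -0.2 -0.3] q6 -2.22
  yaw option [ -0.3  -0.3 179.7] q6 -2.22
t 11.28 shift [ -4.1  -0.8 125.2] turn [ 0.2 -0.2 -0.3] | at [ 0.4343 -0.3503  0.1012] ydeg 85.7 w 0.29
```

View pics/s12c.png

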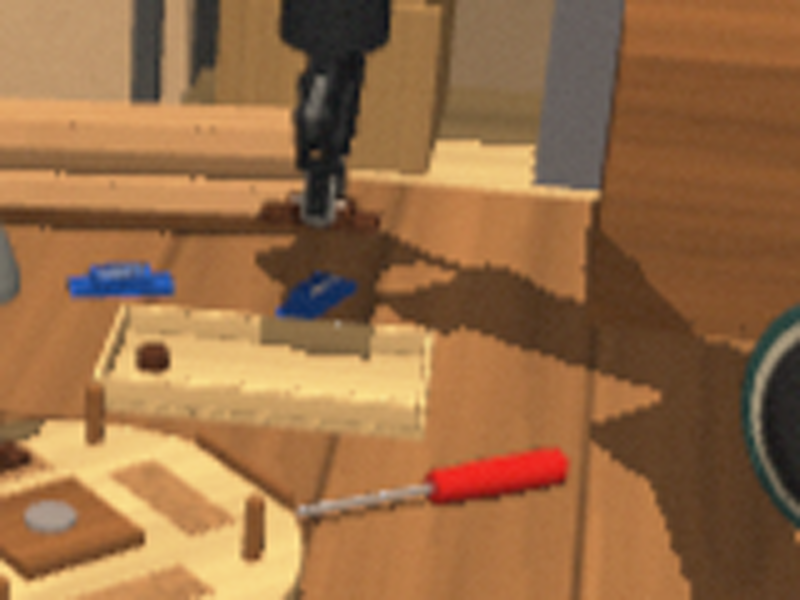

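Request:
{"fn": "arm_command", "kwargs": {"targets": "-2 0 40 0 0 0 0.1;-2 0 75 0 0 0 0.1;-2 0 100 0 0 0 0.1;-2 0 115 0 0 0 0.1;-2 0 122 0 0 0 0.1;-2 0 126 0 0 0 0.1;-2 0 126 0 0 0 0.1;-2 0 126 0 0 0 0.1"}}

```text
time: 12.05
tool_pos: [0.439, -0.351, -0.0215]
tcp_rot: [0.112, 3.138, -0.002]
wrist_force: [-0.1, 0.2, -0.7]
width: 0.281
```

Request:
{"fn": "arm_command", "kwargs": {"targets": "0 0 2 0 0 0 0.1;0 0 4 0 0 0 0.1;0 0 4 0 0 0 0.1"}}

```text
time: 12.3
tool_pos: [0.4393, -0.3519, -0.0251]
tcp_rot: [0.113, 3.137, -0.003]
wrist_force: [0.7, -0.2, 3.2]
width: 0.283
```

Run:
```python
from h import *
s=bot.read_state(); print(s['tool_pos'],s['wrist_force'])
o=shot(13); crop(o,'side',290,140,390,215,'s13c')
```

```text
[ 0.43928282 -0.35191043 -0.02507821] [ 0.65285746 -0.19902402  3.17859764]
```

View pics/s13c.png

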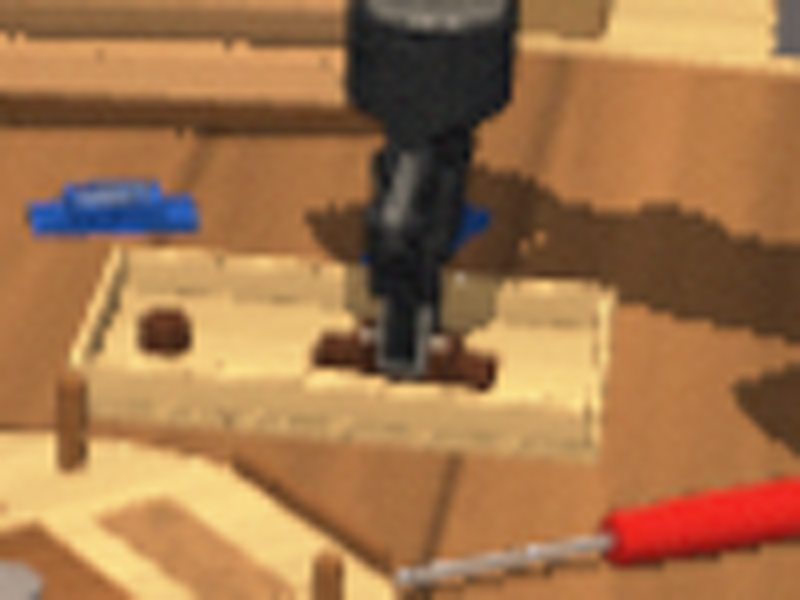

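Request:
{"fn": "arm_command", "kwargs": {"targets": "0 0 0 0 0 0 0.3;0 0 0 0 0 0 0.45;0 0 0 0 0 0 0.5;0 0 0 0 0 0 0.5;0 0 -20 0 0 0 0.5;0 0 -60 0 0 0 0.5;0 0 -100 0 0 0 0.5;0 0 -130 0 0 0 0.5;0 30 -150 0 0 0 0.5;0 60 -150 0 0 0 0.5"}}

```text
time: 13.23
tool_pos: [0.4455, -0.2939, 0.1293]
tcp_rot: [0.117, 3.131, -0.009]
wrist_force: [0.8, -0.2, -0.2]
width: 0.498
```

Run:
```python
from h import *
plan([.400,.3325,.11],-7)
o=shot(14); crop(o,'side',290,140,390,215,'s14c')
```

```text
yaw option [ 0.2  0.6 92.7] q6 -2.13
  yaw option [ -0.6   0.2 -87.3] q6 -2.13
t 13.23 shift [ 92.2 621.4  15.1] turn [ -0.6   0.2 -87.3] | at [ 0.4455 -0.2939  0.1293] ydeg 85.7 w 0.5
```

View pics/s14c.png

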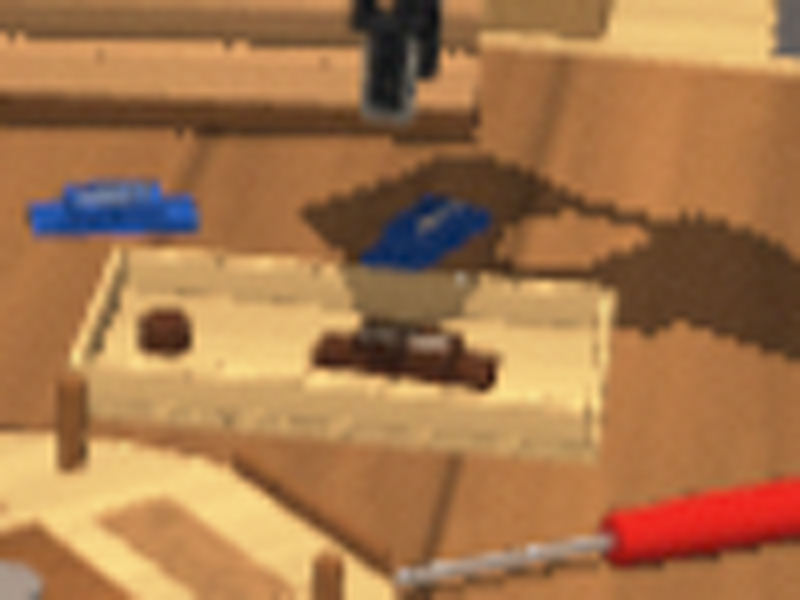

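Request:
{"fn": "arm_command", "kwargs": {"targets": "92 621 0 0 0 93 0.5;92 621 0 0 0 93 0.5;92 621 0 0 0 93 0.5;92 621 0 0 0 93 0.5;92 621 0 0 0 93 0.5;92 621 0 0 0 93 0.5;92 621 0 0 0 93 0.5;92 621 0 0 0 93 0.5;92 621 0 0 0 93 0.5;92 621 0 0 0 93 0.5"}}

```text
time: 14.17
tool_pos: [0.4155, 0.0732, 0.1226]
tcp_rot: [-1.732, -2.62, 0.002]
wrist_force: [0.7, 0.4, 1.1]
width: 0.499
```

Run:
```python
from h import *
plan([.400,.3325,.08],-7)
```

```text
yaw option [-0.1  0.  30.1] q6 -0.29
  yaw option [-0.000e+00 -1.000e-01 -1.499e+02] q6 -0.29
t 14.17 shift [244.6  87.5  42.5] turn [-0.1  0.  30.1] | at [0.4155 0.0732 0.1226] ydeg 23.1 w 0.5
```

Request:
{"fn": "arm_command", "kwargs": {"targets": "245 88 30 0 0 30 0.5;245 88 30 0 0 30 0.5;245 88 30 0 0 30 0.5;245 88 30 0 0 30 0.5;245 88 30 0 0 30 0.5;245 88 30 0 0 30 0.5;245 88 30 0 0 30 0.5;245 88 30 0 0 30 0.5"}}

```text
time: 14.83
tool_pos: [0.3991, 0.337, 0.0919]
tcp_rot: [-2.34, -2.093, -0.0]
wrist_force: [1.1, 0.3, -0.1]
width: 0.501
```

Run:
```python
from h import *
plan([.400,.3325,-.018],-7)
o=shot(15); blanks(o); crop(o,'side',220,200,380,340,'s15c'); crop(o,'top',120,180,260,310,'t15c')
```

```text
yaw option [-0.1 -0.1  0.6] q6 0.76
  yaw option [ 1.000e-01 -1.000e-01 -1.794e+02] q6 0.76
t 14.83 shift [ -4.5   1.6 109.9] turn [-0.1 -0.1  0.6] | at [0.3991 0.337  0.0919] ydeg -6.4 w 0.5
top pix (174, 278) xy [0.3996 0.3299] size [0.082 0.023] ang 85.3 z [0.015 0.023 0.032]
top pix (420, 255) xy [ 0.4394 -0.3508] size [0.079 0.026] ang -3.8 z [0.011 0.02  0.026]
top pix (179, 221) xy [0.5583 0.3177] size [0.081 0.025] ang -89.7 z [0.016 0.023 0.031]
top pix (324, 197) xy [ 0.6013 -0.0937] size [0.031 0.029] ang 77.4 z [0.055 0.06  0.069]
top pix (307, 189) xy [ 0.6281 -0.0449] size [0.042 0.028] ang 10.9 z [0.047 0.057 0.068]
top pix (194, 166) xy [0.7206 0.273 ] size [0.054 0.02 ] ang -47.1 z [0.01  0.034 0.05 ]
side pix (315, 307) xy [0.4001 0.3358] size [0.08  0.023] ang 82.7 z [0.019 0.03  0.035]
side pix (253, 293) xy [0.5594 0.3239] size [0.082 0.024] ang -89.2 z [0.016 0.028 0.035]
side pix (271, 204) xy [ 0.6172 -0.0631] size [0.079 0.03 ] ang 43.0 z [0.054 0.062 0.071]
```

View pics/s15c.png

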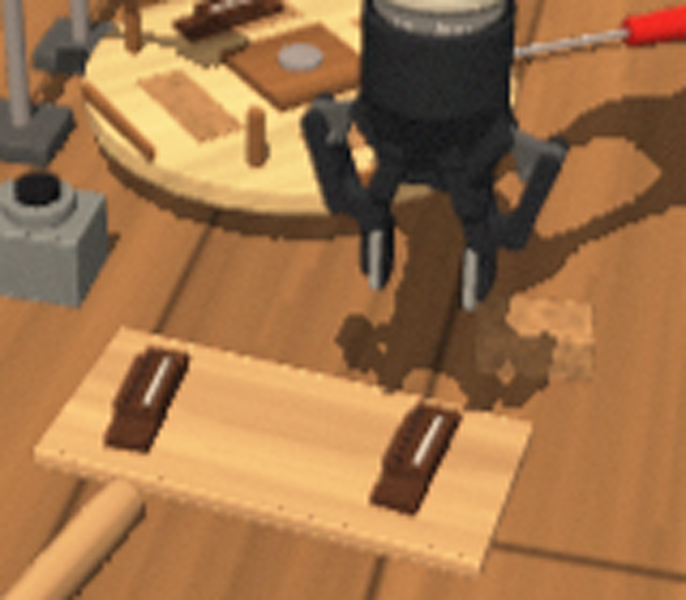

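Request:
{"fn": "arm_command", "kwargs": {"targets": "-5 1 40 0 0 0 0.5;-5 1 75 0 0 0 0.5;-5 1 95 0 0 0 0.5;-5 1 106 0 0 0 0.5;-5 1 110 0 0 0 0.5;-5 1 110 0 0 0 0.5;-5 1 110 0 0 0 0.1;-5 1 110 0 0 0 0.1;-5 1 110 0 0 0 0.1;-5 1 110 0 0 0 0.1"}}

```text
time: 15.77
tool_pos: [0.4021, 0.3279, -0.0146]
tcp_rot: [2.345, 2.089, 0.006]
wrist_force: [0.1, -1.0, 5.4]
width: 0.279
```

Run:
```python
from h import *
s=bot.read_state(); print(s['tool_pos'],s['wrist_force'],s['width'])
o=shot(16); crop(o,'side',220,200,380,340,'s16c')
```

```text
[ 0.40210645  0.32785257 -0.01461677] [ 0.11955668 -0.97444357  5.40870775] 0.27911560223560733
```

View pics/s16c.png

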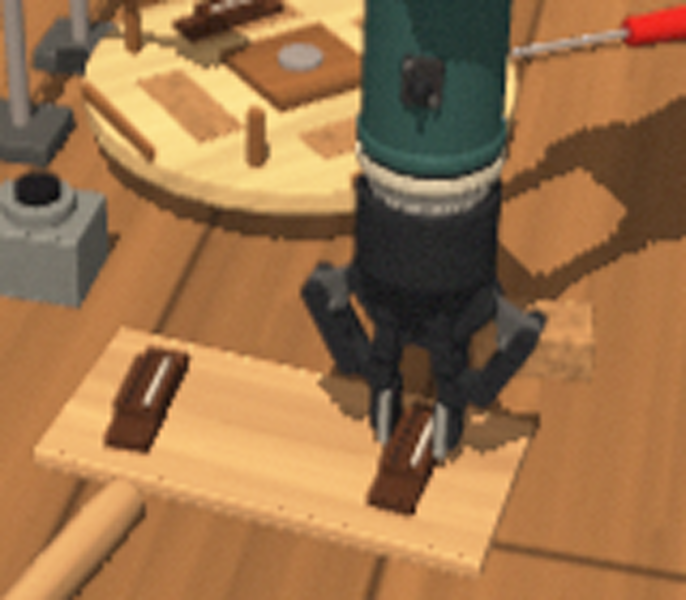

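Request:
{"fn": "arm_command", "kwargs": {"targets": "0 0 -15 0 0 0 0.1;0 0 -40 0 0 0 0.1;0 0 -80 0 0 0 0.1;0 0 -115 0 0 0 0.1;0 0 -130 0 0 0 0.1;0 0 -130 0 0 0 0.1"}}

```text
time: 16.37
tool_pos: [0.4038, 0.3296, 0.1193]
tcp_rot: [2.345, 2.089, 0.017]
wrist_force: [0.7, 1.1, -0.1]
width: 0.278
```

Run:
```python
from h import *
plan([.483,.051,.11],-45)
o=shot(17); crop(o,'side',220,170,380,310,'s17c')
```

```text
yaw option [ 0.3 -0.6 38.4] q6 0.75
  yaw option [   0.7    0.4 -141.6] q6 0.75
t 16.37 shift [-267.7  110.6    8.2] turn [ 0.3 -0.6 38.4] | at [0.4038 0.3296 0.1193] ydeg -6.6 w 0.28
```

View pics/s17c.png

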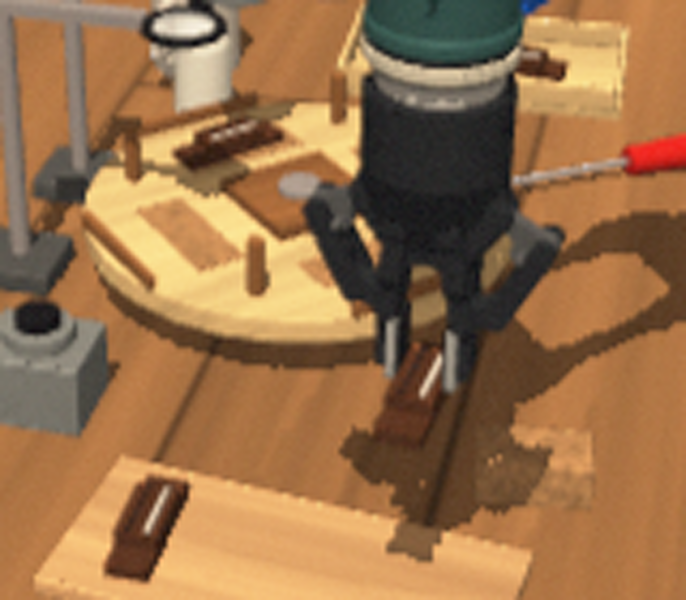

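Request:
{"fn": "arm_command", "kwargs": {"targets": "-268 111 5 0 0 38 0.1;-268 111 5 0 0 38 0.1;-268 111 5 0 0 38 0.1;-268 111 5 0 0 38 0.1;-268 111 5 0 0 38 0.1;-268 111 5 0 0 38 0.1;-268 111 5 0 0 38 0.1;-268 111 5 0 0 38 0.1;-268 111 5 0 0 38 0.1"}}

```text
time: 17.22
tool_pos: [0.4783, 0.0458, 0.1061]
tcp_rot: [-2.9, -1.204, 0.006]
wrist_force: [-0.0, 0.6, -0.8]
width: 0.277
```

Run:
```python
from h import *
plan([.483,.051,.03],-45)
o=shot(18); crop(o,'side',220,120,380,260,'s18c'); pegs(o,['side'])
```

```text
yaw option [-0.2  0.2  0.1] q6 0.83
  yaw option [  -0.3   -0.3 -179.9] q6 0.83
t 17.22 shift [ 7.3 -0.1 76.1] turn [-0.2  0.2  0.1] | at [0.4783 0.0458 0.1061] ydeg -44.9 w 0.28
peg side [299. 189.] 27 [ 0.5517 -0.1344  0.0906] 0.1249 -89.2
peg side [250. 203.] 30 [ 0.6754 -0.008   0.091 ] 0.1254 0.7
peg side [330. 212.] 30 [ 0.4266 -0.009   0.0906] 0.1234 179.8
peg side [279. 228.] 32 [0.5497 0.1159 0.0907] 0.1254 90.2
```

View pics/s18c.png

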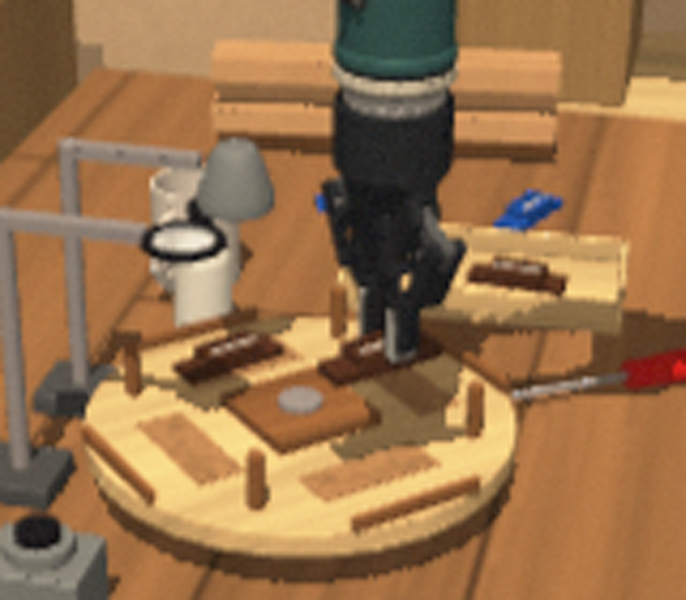

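Request:
{"fn": "arm_command", "kwargs": {"targets": "0 0 30 0 0 0 0.1;0 0 50 0 0 0 0.1;0 0 60 0 0 0 0.1;0 0 60 0 0 0 0.1"}}

```text
time: 17.65
tool_pos: [0.4761, 0.0492, 0.0452]
tcp_rot: [-2.894, -1.214, 0.01]
wrist_force: [-0.4, 0.1, -0.3]
width: 0.277
```

Run:
```python
from h import *
plan([.483,.051,.025],-45)
```

```text
yaw option [-0.3  0.3  0.5] q6 0.83
  yaw option [  -0.5   -0.4 -179.5] q6 0.83
t 17.65 shift [ 6.2  3.8 20.1] turn [-0.3  0.3  0.5] | at [0.4761 0.0492 0.0452] ydeg -44.5 w 0.28
```

Request:
{"fn": "arm_command", "kwargs": {"targets": "4 2 8 0 0 0 0.1;4 2 15 0 0 0 0.1;4 2 15 0 0 0 0.1;4 2 15 0 0 0 0.1"}}

```text
time: 17.98
tool_pos: [0.4843, 0.0495, 0.0337]
tcp_rot: [2.898, 1.212, 0.0]
wrist_force: [0.3, -0.4, 0.0]
width: 0.282
```

Run:
```python
from h import *
s=bot.read_state(); print(s['wrist_force'])
plan([.483,.051,.022],-45)
```

```text
[ 0.290799   -0.39879099  0.03074219]
  yaw option [ 0.  -0.   0.4] q6 0.83
  yaw option [   0.     0.  -179.6] q6 0.83
t 17.98 shift [ 0.2 -1.9 11.7] turn [ 0.  -0.   0.4] | at [0.4843 0.0495 0.0337] ydeg -44.6 w 0.28
```

Request:
{"fn": "arm_command", "kwargs": {"targets": "0 -1 4 0 0 0 0.1;0 -1 8 0 0 0 0.1;0 -1 10 0 0 0 0.1;0 -1 12 0 0 0 0.1;0 -1 12 0 0 0 0.1"}}

```text
time: 18.4
tool_pos: [0.4841, 0.0505, 0.0233]
tcp_rot: [-2.898, -1.21, -0.002]
wrist_force: [-3.3, 3.3, 12.1]
width: 0.286
```

Run:
```python
from h import *
o=shot(19); crop(o,'side',260,140,360,230,'s19c'); plan([.483,.051,.022],-45);print(bot.read_state()['wrist_force'])
```

```text
yaw option [ 0.  -0.1  0.3] q6 0.83
  yaw option [ 1.000e-01  0.000e+00 -1.797e+02] q6 0.83
t 18.5 shift [-0.5 -1.2  1.4] turn [ 0.  -0.1  0.3] | at [0.4842 0.0505 0.0234] ydeg -44.7 w 0.28
[-4.51090959  2.28824217 11.82670573]
```

View pics/s19c.png

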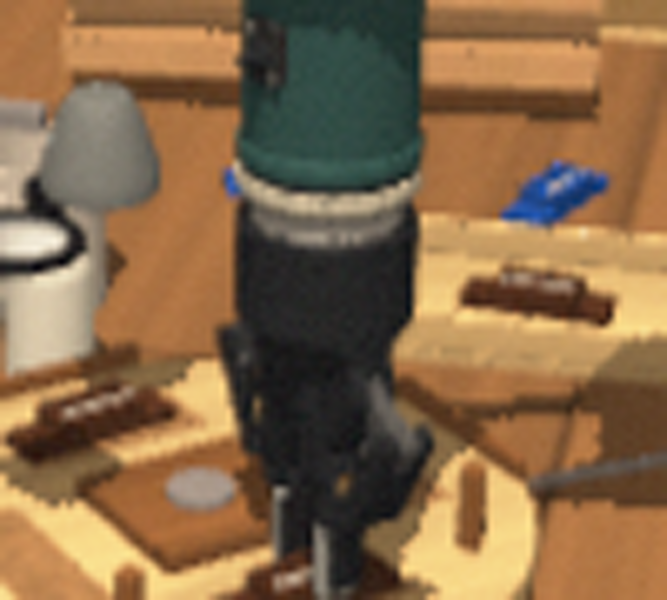

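Request:
{"fn": "arm_command", "kwargs": {"targets": "0 0 -1 0 0 0 0.3;0 0 -1 0 0 0 0.45;0 0 -1 0 0 0 0.5;0 0 -2 0 0 0 0.5;0 0 -20 0 0 0 0.5;0 0 -60 0 0 0 0.5;0 0 -100 0 0 0 0.5;100 0 -110 0 0 0 0.5;190 0 -110 0 0 0 0.5;190 0 -110 0 0 0 0.5"}}

```text
time: 19.33
tool_pos: [0.5729, 0.1396, 0.1312]
tcp_rot: [2.899, 1.209, 0.006]
wrist_force: [0.4, -1.9, 0.4]
width: 0.499
```

Run:
```python
from h import *
plan([.558,.319,.09],0)
o=shot(20); crop(o,'side',220,140,380,260,'s20c'); pegs(o); blanks(o)
```

```text
yaw option [  0.2  -0.1 -44.7] q6 0.98
  yaw option [ -0.2  -0.3 135.3] q6 0.98
t 19.33 shift [ 116.9 -137.    41.3] turn [  0.2  -0.1 -44.7] | at [0.5729 0.1396 0.1312] ydeg -44.7 w 0.5
peg top [294. 171.] 23 [ 0.6735 -0.0116  0.0901] 0.1235 -1.0
peg top [343. 214.] 21 [ 0.5475 -0.1359  0.0922] 0.1264 -91.2
peg top [298. 263.] 19 [ 0.4247 -0.0099  0.0919] 0.1253 -179.8
peg side [299. 190.] 30 [ 0.5512 -0.1329  0.0912] 0.1234 -89.5
peg side [251. 202.] 29 [ 0.6754 -0.0088  0.0912] 0.1254 0.3
peg side [330. 212.] 32 [ 0.4264 -0.0063  0.0915] 0.1236 178.5
peg side [278. 228.] 31 [0.5523 0.1165 0.092 ] 0.1261 89.0
top pix (421, 255) xy [ 0.4408 -0.3515] size [0.077 0.023] ang -8.4 z [0.011 0.02  0.025]
top pix (275, 241) xy [0.4907 0.0509] size [0.088 0.027] ang 41.5 z [0.05  0.06  0.069]
top pix (307, 207) xy [nan nan] size [0. 0.] ang 0.0 z [0.048 0.058 0.068]
side pix (253, 293) xy [0.5597 0.3231] size [0.083 0.024] ang -89.7 z [0.017 0.029 0.035]
side pix (303, 229) xy [0.4886 0.0576] size [0.081 0.029] ang 47.2 z [0.056 0.062 0.071]
side pix (284, 208) xy [ 0.5593 -0.0418] size [0.168 0.067] ang -63.0 z [0.056 0.063 0.071]
```

View pics/s20c.png

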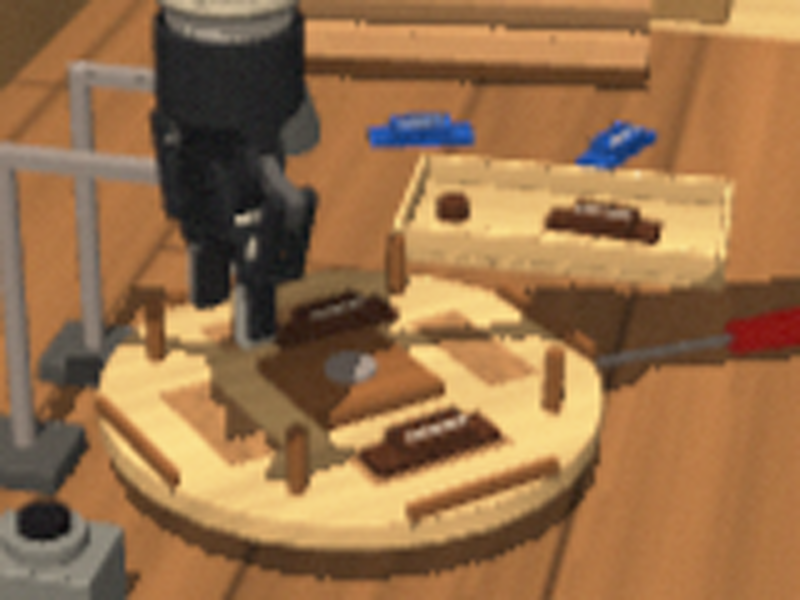

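Request:
{"fn": "arm_command", "kwargs": {"targets": "117 -137 10 0 0 -45 0.5;117 -137 10 0 0 -45 0.5;117 -137 10 0 0 -45 0.5;117 -137 10 0 0 -45 0.5;117 -137 30 0 0 -45 0.5;117 -137 40 0 0 -45 0.5;117 -137 40 0 0 -45 0.5;117 -137 40 0 0 -45 0.5"}}

```text
time: 20.1
tool_pos: [0.5538, 0.3178, 0.0867]
tcp_rot: [-2.211, -2.23, 0.006]
wrist_force: [0.3, 0.1, -0.4]
width: 0.5
```

Run:
```python
from h import *
plan([.5585,.319,-.017],0)
o=shot(21); crop(o,'top',230,150,370,270,'t21c'); crop(o,'side',230,160,350,240,'s21c');pegs(o); blanks(o)
```

```text
yaw option [-0.2  0.1  0.5] q6 0.47
  yaw option [  -0.2   -0.3 -179.5] q6 0.47
t 20.1 shift [  1.4   5.1 103.7] turn [-0.2  0.1  0.5] | at [0.5538 0.3178 0.0867] ydeg 0.5 w 0.5
peg top [294. 171.] 21 [ 0.6732 -0.0115  0.0913] 0.1232 -0.9
peg top [343. 214.] 21 [ 0.5484 -0.1351  0.0903] 0.1256 -90.7
peg top [249. 218.] 22 [0.5494 0.1129 0.0915] 0.1224 90.3
peg top [298. 263.] 19 [ 0.4247 -0.0108  0.0914] 0.1253 -179.4
peg side [299. 189.] 26 [ 0.5511 -0.1341  0.0918] 0.1246 -89.5
peg side [330. 212.] 30 [ 0.4266 -0.0082  0.0908] 0.1234 179.4
top pix (420, 255) xy [ 0.4403 -0.3513] size [0.076 0.026] ang -3.6 z [0.012 0.02  0.026]
top pix (312, 247) xy [ 0.4658 -0.0542] size [0.035 0.035] ang -49.6 z [0.046 0.05  0.053]
top pix (274, 241) xy [0.4873 0.0507] size [0.081 0.028] ang 45.7 z [0.051 0.061 0.069]
top pix (184, 221) xy [0.5582 0.3062] size [0.058 0.024] ang -87.7 z [0.015 0.025 0.031]
top pix (287, 223) xy [0.5285 0.0116] size [0.087 0.026] ang 40.0 z [0.055 0.059 0.062]
top pix (266, 202) xy [0.6009 0.0678] size [0.049 0.031] ang -45.0 z [0.046 0.05  0.053]
top pix (316, 203) xy [ 0.5888 -0.0663] size [0.113 0.036] ang 40.6 z [0.048 0.059 0.069]
top pix (194, 166) xy [0.7202 0.2707] size [0.052 0.016] ang -40.8 z [0.009 0.031 0.046]
side pix (253, 293) xy [0.5582 0.3219] size [0.083 0.023] ang 84.6 z [0.016 0.028 0.035]
side pix (303, 229) xy [0.4893 0.0589] size [0.077 0.025] ang 47.8 z [0.057 0.062 0.07 ]
side pix (284, 204) xy [ 0.5815 -0.0629] size [0.086 0.033] ang 48.7 z [0.055 0.063 0.071]
```

View pics/t21c.png

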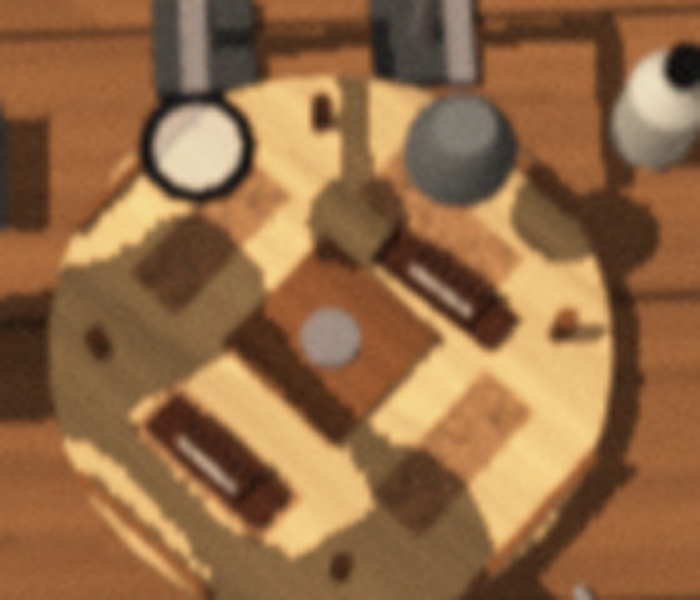

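View pics/s21c.png

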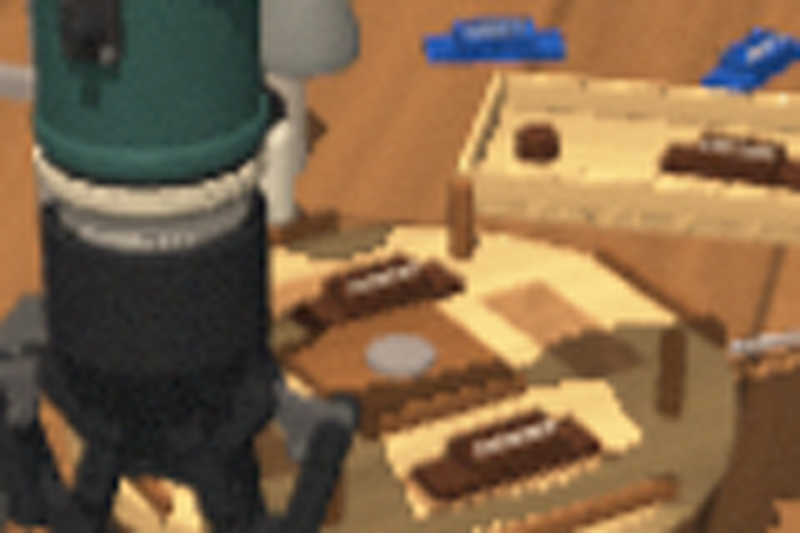

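Request:
{"fn": "arm_command", "kwargs": {"targets": "1 4 40 0 0 0 0.5;1 4 72 0 0 0 0.5;1 4 92 0 0 0 0.5;1 4 100 0 0 0 0.5;1 4 102 0 0 0 0.5;1 4 102 0 0 0 0.5;1 4 102 0 0 0 0.1;1 4 102 0 0 0 0.1;1 4 102 0 0 0 0.1;1 4 102 0 0 0 0.1"}}

```text
time: 21.03
tool_pos: [0.5617, 0.3202, -0.0104]
tcp_rot: [2.213, 2.228, 0.007]
wrist_force: [-0.0, -1.0, 5.9]
width: 0.266
```

Run:
```python
from h import *
s=bot.read_state(); print(s['tool_pos'],s['wrist_force'],s['width'])
o=shot(22); crop(o,'side',200,210,340,340,'s22c')
```

```text
[ 0.56173243  0.3202452  -0.01037294] [-0.02207092 -0.96480507  5.86095962] 0.2661960229964822
```

View pics/s22c.png

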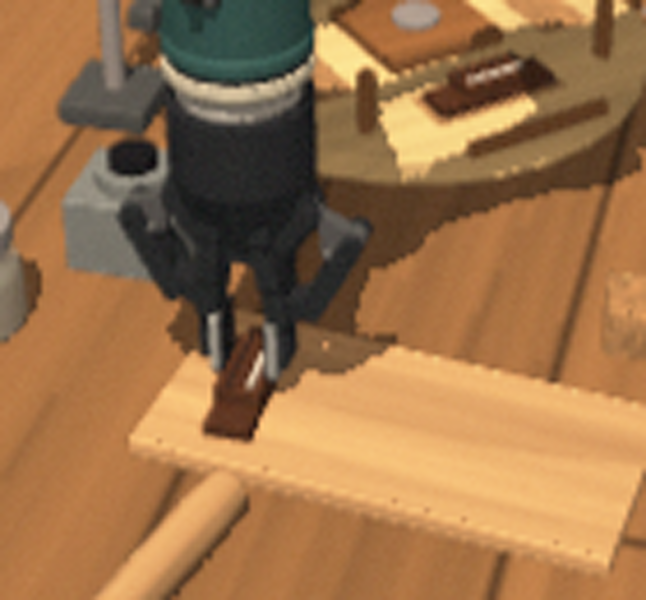

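Request:
{"fn": "arm_command", "kwargs": {"targets": "0 0 -15 0 0 0 0.1;0 0 -45 0 0 0 0.1;0 0 -85 0 0 0 0.1;0 0 -120 0 0 0 0.1;0 -30 -130 0 0 0 0.1;-25 -65 -130 0 0 0 0.1;-60 -90 -130 0 0 -5 0.1;-95 -110 -130 0 0 -10 0.1;-130 -120 -130 0 0 -15 0.1;-165 -120 -130 0 0 -20 0.1"}}

```text
time: 21.97
tool_pos: [0.4376, 0.1524, 0.1169]
tcp_rot: [-1.785, -2.584, 0.001]
wrist_force: [1.0, -0.2, 0.1]
width: 0.264
```

Run:
```python
from h import *
plan([.486,-.0735,.11],45); print(bot.read_state()['width'])
o=shot(23); crop(o,'side',200,150,400,300,'s23c')
```

```text
yaw option [ -0.   -0.  -24.3] q6 -0.08
  yaw option [-0.000e+00  1.000e-01  1.557e+02] q6 -0.08
t 21.97 shift [-228.4  -34.7    6.9] turn [ -0.   -0.  -24.3] | at [0.4376 0.1524 0.1169] ydeg 20.7 w 0.26
0.2643349629252953
```

View pics/s23c.png

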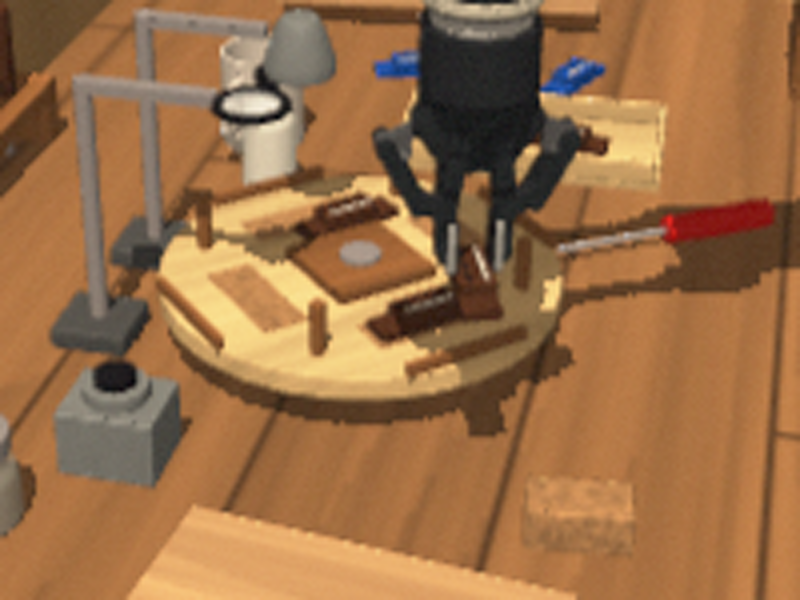

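Request:
{"fn": "arm_command", "kwargs": {"targets": "-228 -35 5 0 0 -24 0.1;-228 -35 5 0 0 -24 0.1;-228 -35 5 0 0 -24 0.1;-228 -35 5 0 0 -24 0.1;-228 -35 5 0 0 -24 0.1;-228 -35 5 0 0 -24 0.1;-228 -35 5 0 0 -24 0.1;-228 -35 5 0 0 -24 0.1"}}

```text
time: 22.73
tool_pos: [0.4882, -0.0739, 0.1124]
tcp_rot: [1.226, 2.892, 0.001]
wrist_force: [0.4, -0.1, -1.2]
width: 0.266
```

Run:
```python
from h import *
plan([.486,-.0735,.045],45); print(bot.read_state()['width'])
o=shot(24); crop(o,'side',240,130,360,220,'s24c')
```

```text
yaw option [ 0.1  0.  -0.9] q6 -0.97
  yaw option [ 0.000e+00 -1.000e-01  1.791e+02] q6 -0.97
t 22.73 shift [ 1.9 -1.4 67.4] turn [ 0.1  0.  -0.9] | at [ 0.4882 -0.0739  0.1124] ydeg 44.1 w 0.27
0.2661656410659314
```

View pics/s24c.png

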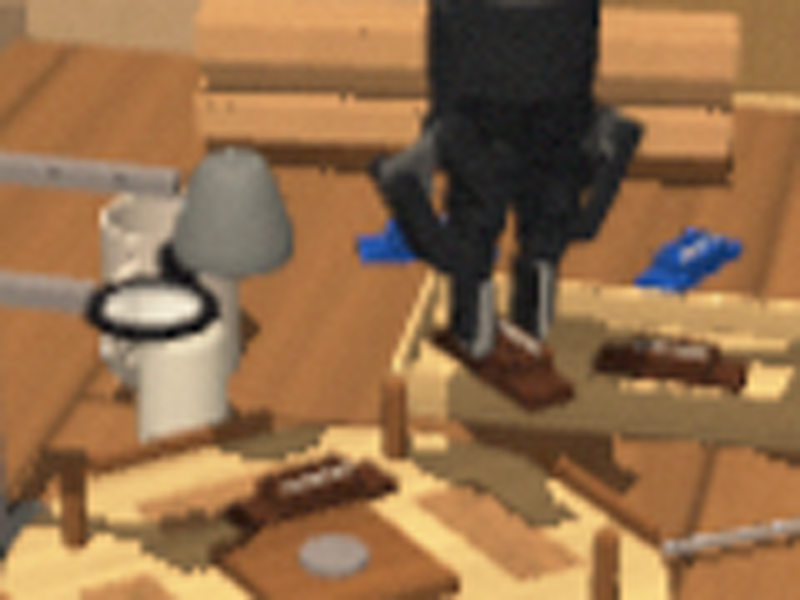

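Request:
{"fn": "arm_command", "kwargs": {"targets": "1 -2 30 0 0 -1 0.1;1 -2 55 0 0 -1 0.1;1 -2 68 0 0 -1 0.1;1 -2 74 0 0 -1 0.1;1 -2 77 0 0 -1 0.1;1 -2 77 0 0 -1 0.1"}}

```text
time: 23.33
tool_pos: [0.4851, -0.0718, 0.0348]
tcp_rot: [-1.19, -2.907, -0.0]
wrist_force: [-0.2, 0.3, -0.8]
width: 0.263
```

Run:
```python
from h import *
plan([.486,-.0735,.027],45); print(bot.read_state()['wrist_force'])
```

```text
yaw option [-0.  -0.   0.5] q6 -0.99
  yaw option [   0.    -0.  -179.5] q6 -0.99
t 23.33 shift [-1.8 -0.6  7.8] turn [-0.  -0.   0.5] | at [ 0.4851 -0.0718  0.0348] ydeg 45.5 w 0.26
[-0.21690835  0.26230993 -0.83332693]
```

Request:
{"fn": "arm_command", "kwargs": {"targets": "-1 -1 3 0 0 0 0.1;-1 -1 5 0 0 0 0.1;-1 -1 7 0 0 0 0.1;-1 -1 8 0 0 0 0.1"}}

```text
time: 23.67
tool_pos: [0.4858, -0.0747, 0.0276]
tcp_rot: [1.193, 2.905, 0.0]
wrist_force: [-1.8, -0.0, 10.1]
width: 0.264
```

Contact felt (10 N). Release and retreat straight up, then towards the robot's near side.

Request:
{"fn": "arm_command", "kwargs": {"targets": "0 0 -1 0 0 0 0.3;0 0 -1 0 0 0 0.45;0 0 -1 0 0 0 0.5;0 0 -2 0 0 0 0.5;0 0 -20 0 0 0 0.5;0 0 -60 0 0 0 0.5;0 0 -95 0 0 0 0.5;0 -40 -95 0 0 0 0.5;20 -80 -95 0 0 0 0.4;20 -80 -95 0 0 0 0.4"}}

```text
time: 24.5
tool_pos: [0.4093, -0.1182, 0.1214]
tcp_rot: [-1.193, -2.902, 0.003]
wrist_force: [-0.2, 1.0, -0.2]
width: 0.398
```

Run:
```python
from h import *
o=shot(25); crop(o,'side',220,130,380,250,'s25c'); pegs(o); blanks(o); print(bot.read_state()['tool_pos'])
```

```text
peg top [294. 171.] 19 [ 0.6733 -0.0114  0.0907] 0.1233 -0.9
peg top [249. 218.] 24 [0.5502 0.1136 0.091 ] 0.1231 89.9
peg top [298. 263.] 20 [ 0.4244 -0.011   0.0911] 0.1256 -179.3
peg side [299. 190.] 30 [ 0.5509 -0.1333  0.091 ] 0.1238 -89.6
peg side [250. 203.] 30 [ 0.6757 -0.0096  0.0903] 0.1257 -0.0
peg side [330. 212.] 32 [ 0.4259 -0.0085  0.0904] 0.1241 179.5
peg side [279. 228.] 35 [0.552  0.1168 0.0909] 0.1263 89.1
top pix (444, 268) xy [ 0.3994 -0.4135] size [0.097 0.011] ang -0.5 z [0.008 0.022 0.028]
top pix (421, 258) xy [ 0.4378 -0.3511] size [0.081 0.027] ang -3.6 z [0.011 0.021 0.026]
top pix (274, 241) xy [0.4871 0.0505] size [0.083 0.026] ang 48.7 z [0.05  0.061 0.069]
top pix (318, 241) xy [ 0.4851 -0.0739] size [0.087 0.025] ang -40.8 z [0.054 0.063 0.069]
top pix (313, 202) xy [ 0.5862 -0.0638] size [0.114 0.06 ] ang 50.4 z [0.048 0.059 0.069]
top pix (193, 166) xy [0.72   0.2728] size [0.053 0.018] ang -47.1 z [0.011 0.035 0.053]
side pix (303, 229) xy [0.4882 0.0591] size [0.08  0.025] ang 42.8 z [0.056 0.062 0.071]
side pix (314, 207) xy [ 0.4875 -0.0652] size [0.073 0.013] ang -48.6 z [0.056 0.065 0.073]
side pix (284, 204) xy [ 0.577  -0.0593] size [0.089 0.038] ang 40.9 z [0.056 0.063 0.071]
side pix (340, 184) xy [ 0.4296 -0.3516] size [0.082 0.076] ang -34.0 z [0.01 0.02 0.03]
[ 0.41321215 -0.1177236   0.1218276 ]
```

View pics/s25c.png

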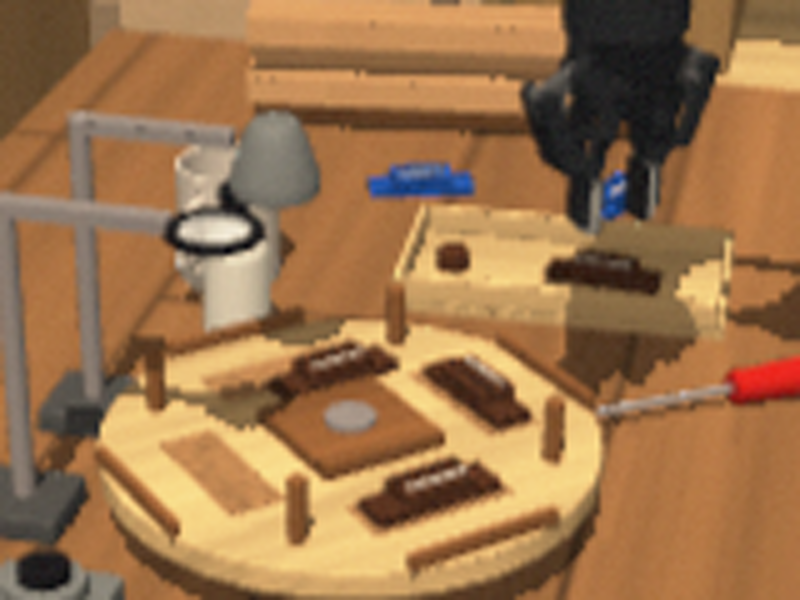

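```bash
sed -i 's/^C0=.*/C0=np.array([.5495,-.010])/' h.py
python3 - <<'E'
from h import *
plan([.4245,-.010,.085],69)
arc2([.4245,-.010,.025],69,range(-183,-240,-5))
E
```

```text
yaw option [  0.    0.  -23.8] q6 -1.13
  yaw option [  0.   -0.  156.2] q6 -1.13
t 24.6 shift [67.8 84.4 36.8] turn [  0.    0.  -23.8] | at [ 0.4132 -0.1177  0.1218] ydeg 45.2 w 0.4
-183 [  2.2   6.2 -40. ]
-188 [  5.1  16.7 -40. ]
-193 [  7.1  27.4 -40. ]
-198 [  8.1  38.3 -40. ]
-203 [  8.2  49.2 -40. ]
-208 [  7.4  60.  -40. ]
-213 [  5.6  70.8 -40. ]
-218 [  2.8  81.3 -40. ]
-223 [ -0.8  91.6 -40. ]
-228 [ -5.3 101.5 -40. ]
-233 [-10.7 111.  -40. ]
-238 [-16.9 120.  -40. ]
```

Request:
{"fn": "arm_command", "kwargs": {"targets": "68 84 20 0 0 -24 0.4;68 84 20 0 0 -24 0.4;68 84 20 0 0 -24 0.4;68 84 30 0 0 -24 0.4;68 84 37 0 0 -24 0.4;68 84 37 0 0 -24 0.4"}}

```text
time: 25.1
tool_pos: [0.4246, -0.0091, 0.0833]
tcp_rot: [-0.562, -3.088, 0.001]
wrist_force: [-0.8, -0.5, 0.1]
width: 0.403
```

Run:
```python
from h import *
plan([.4245,-.010,.026],69)
```

```text
yaw option [-0.  -0.2  0.4] q6 -1.29
  yaw option [ 2.000e-01 -1.000e-01 -1.796e+02] q6 -1.29
t 25.1 shift [-0.4 -0.8 57.3] turn [-0.  -0.2  0.4] | at [ 0.4246 -0.0091  0.0833] ydeg 69.4 w 0.4
```

Request:
{"fn": "arm_command", "kwargs": {"targets": "0 -1 30 0 0 0 0.4;0 -1 55 0 0 0 0.4;0 -1 58 0 0 0 0.4;0 -1 58 0 0 0 0.4;2 6 58 0 0 0 0.4;5 17 58 0 0 0 0.4;7 27 58 0 0 0 0.4;8 38 58 0 0 0 0.4;8 49 58 0 0 0 0.4;7 60 58 0 0 0 0.4"}}

```text
time: 25.93
tool_pos: [0.4408, 0.05, 0.0277]
tcp_rot: [0.562, 3.09, 0.001]
wrist_force: [0.2, -0.2, 1.0]
width: 0.401
```

Request:
{"fn": "arm_command", "kwargs": {"targets": "-2 11 0 0 0 0 0.4;-4 21 0 0 0 0 0.4;-8 32 0 0 0 0 0.4;-12 41 0 0 0 0 0.4;-14 46 0 0 0 0 0.4;-14 46 0 0 0 0 0.4"}}

```text
time: 26.43
tool_pos: [0.4708, 0.0879, 0.0272]
tcp_rot: [0.561, 3.09, 0.001]
wrist_force: [-0.5, -0.1, -1.3]
width: 0.405
```

Run:
```python
from h import *
o=shot(26); pegs(o,['side','top']); crop(o,'side',220,130,380,250,'s26c')
plan([.4,.0,.025],69)
```

```text
peg side [271. 191.] 27 [ 0.6368 -0.1002  0.0909] 0.1255 -45.9
peg side [252. 217.] 31 [0.6411 0.0767 0.0907] 0.1262 43.4
peg side [316. 224.] 7 [0.4528 0.0704 0.0921] 0.1257 140.3
peg side [311. 227.] 52 [0.4666 0.089  0.0923] 0.1291 129.9
peg side [302. 230.] 7 [0.4861 0.1135 0.0928] 0.1388 117.2
peg top [330. 248.] 21 [ 0.4589 -0.097   0.0912] 0.1256 -136.2
  yaw option [-0.  -0.   0.4] q6 -1.08
  yaw option [   0.    -0.  -179.6] q6 -1.08
t 26.53 shift [  34.4 -105.8    1.8] turn [-0.  -0.   0.4] | at [0.4694 0.087  0.0268] ydeg 69.4 w 0.4
```

View pics/s26c.png

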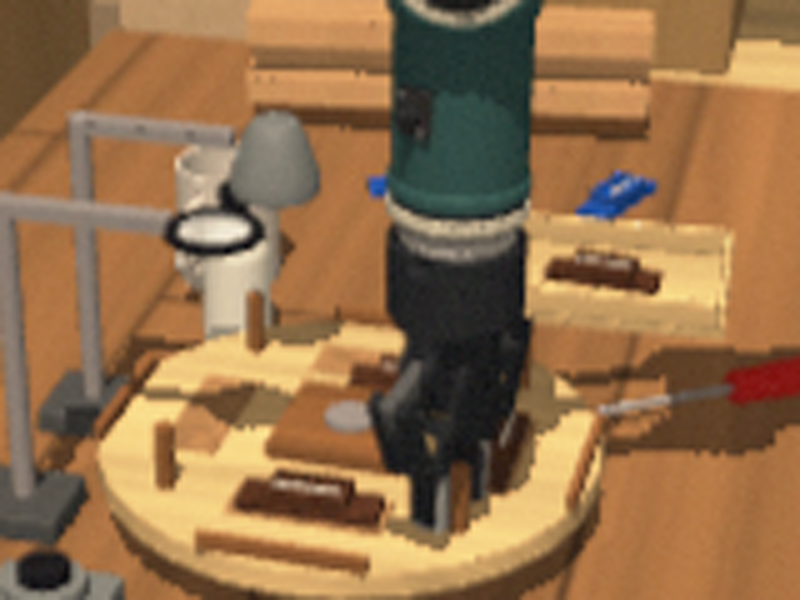

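Run:
```python
from h import *
plan([.459,-.0964,.082],110)
arc2([.459,-.0964,.025],110,[-140,-145,-150,-155,-160,-165,-170,-175,-178,-180])
```

```text
yaw option [ -0.   -0.  -40.6] q6 -1.08
  yaw option [ -0.    0.  139.4] q6 -1.08
t 26.53 shift [ -54.8 -175.3  -55.2] turn [ -0.   -0.  -40.6] | at [0.4694 0.087  0.0268] ydeg 69.4 w 0.4
-140 [  2.9   7.5 -40. ]
-145 [  6.1  17.9 -40. ]
-150 [  8.5  28.5 -40. ]
-155 [  9.9  39.3 -40. ]
-160 [ 10.4  50.2 -40. ]
-165 [  9.9  61.1 -40. ]
-170 [  8.5  71.9 -40. ]
-175 [  6.1  82.6 -40. ]
-178 [  4.3  88.9 -40. ]
-180 [  2.9  93.  -40. ]
```

Request:
{"fn": "arm_command", "kwargs": {"targets": "0 -4 -40 0 0 0 0.4;0 -4 -62 0 0 0 0.4;-55 -175 -60 0 0 -41 0.4;-55 -175 -60 0 0 -41 0.4;-55 -175 -60 0 0 -41 0.4;-55 -175 -60 0 0 -41 0.4;-55 -175 -60 0 0 -41 0.4;-55 -175 -60 0 0 -41 0.4;-55 -175 -60 0 0 -41 0.4;-55 -175 -60 0 0 -41 0.4"}}

```text
time: 27.37
tool_pos: [0.4584, -0.0975, 0.0868]
tcp_rot: [0.553, -3.092, -0.0]
wrist_force: [-0.2, 0.3, 0.5]
width: 0.396
```

Run:
```python
from h import *
o=shot(27); pegs(o,['side'])
plan([.459,-.0964,.026],110)
```

```text
peg side [270. 191.] 27 [ 0.6365 -0.0984  0.0916] 0.124 -45.4
peg side [324. 199.] 26 [ 0.4605 -0.0941  0.0894] 0.1224 -136.7
peg side [252. 218.] 32 [0.6412 0.0763 0.0901] 0.1259 43.3
peg side [311. 226.] 33 [0.4651 0.0831 0.0911] 0.1257 132.2
  yaw option [ 0.  -0.   0.2] q6 -2.18
  yaw option [   0.     0.  -179.8] q6 -2.18
t 27.47 shift [-0.5 -0.  60.8] turn [ 0.  -0.   0.2] | at [ 0.4586 -0.0966  0.0868] ydeg 110.2 w 0.4
```

Request:
{"fn": "arm_command", "kwargs": {"targets": "0 0 30 0 0 0 0.4;0 0 58 0 0 0 0.4;0 0 60 0 0 0 0.4;0 0 60 0 0 0 0.4;3 8 60 0 0 0 0.4;6 18 60 0 0 0 0.4;8 28 60 0 0 0 0.4;10 39 60 0 0 0 0.4;10 50 60 0 0 0 0.4;10 61 60 0 0 0 0.4"}}

```text
time: 28.3
tool_pos: [0.4281, -0.0414, 0.0275]
tcp_rot: [-0.556, 3.091, -0.0]
wrist_force: [-0.5, -1.4, 0.3]
width: 0.398
```

Request:
{"fn": "arm_command", "kwargs": {"targets": "-1 10 0 0 0 0 0.4;-4 19 0 0 0 0 0.4;-5 25 0 0 0 0 0.4;-6 28 0 0 0 0 0.4;-6 28 0 0 0 0 0.4;-6 26 -40 0 0 0 0.4;-6 26 -75 0 0 0 0.4;-6 26 -100 0 0 0 0.4;60 26 -100 0 0 0 0.5;60 26 -100 0 0 0 0.5"}}

```text
time: 29.13
tool_pos: [0.3638, -0.0399, 0.1292]
tcp_rot: [-0.557, 3.089, -0.002]
wrist_force: [-0.7, -0.2, -0.7]
width: 0.496
```

Run:
```python
from h import *
o=shot(28); pegs(o); blanks(o)
print(bot.read_state()['tool_pos'])
crop(o,'side',220,130,380,250,'s28c'); crop(o,'top',230,150,370,270,'t28c')
```

```text
peg top [290. 172.] 20 [6.727e-01 2.000e-04 9.080e-02] 0.1236 4.8
peg top [342. 209.] 20 [ 0.5609 -0.135   0.0917] 0.1255 -84.8
peg top [249. 222.] 22 [0.5374 0.1128 0.0914] 0.1234 95.6
peg side [295. 189.] 21 [ 0.5632 -0.1336  0.0912] 0.1243 -83.7
peg side [250. 204.] 30 [0.674  0.0039 0.0905] 0.1253 6.4
peg side [331. 211.] 31 [ 0.4277 -0.02    0.0906] 0.1222 -175.3
peg side [283. 229.] 38 [0.5393 0.1161 0.0905] 0.1265 94.6
top pix (420, 256) xy [ 0.4378 -0.3509] size [0.082 0.027] ang -5.4 z [0.011 0.018 0.025]
top pix (275, 242) xy [0.4826 0.0472] size [0.077 0.029] ang 52.2 z [0.051 0.063 0.07 ]
top pix (314, 235) xy [ 0.4976 -0.0584] size [0.053 0.025] ang -23.7 z [0.05  0.063 0.07 ]
top pix (269, 200) xy [0.6049 0.0563] size [0.086 0.027] ang -41.3 z [0.05  0.061 0.07 ]
top pix (193, 166) xy [0.7196 0.2727] size [0.053 0.018] ang -46.6 z [0.008 0.035 0.055]
side pix (266, 225) xy [0.6062 0.0639] size [0.081 0.028] ang -37.4 z [0.056 0.063 0.071]
side pix (309, 221) xy [0.4835 0.0152] size [0.147 0.066] ang -85.4 z [0.055 0.062 0.071]
[ 0.36052725 -0.03977542  0.12667114]
```

View pics/s28c.png

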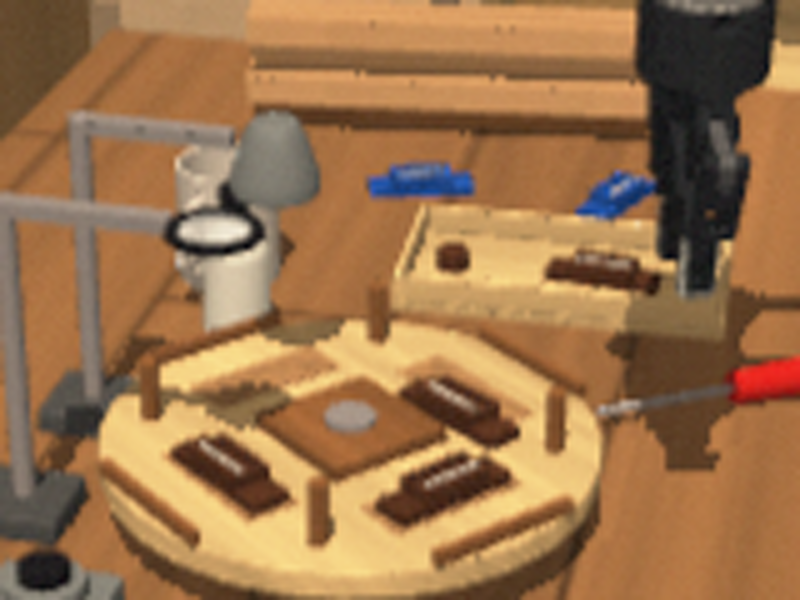

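View pics/t28c.png

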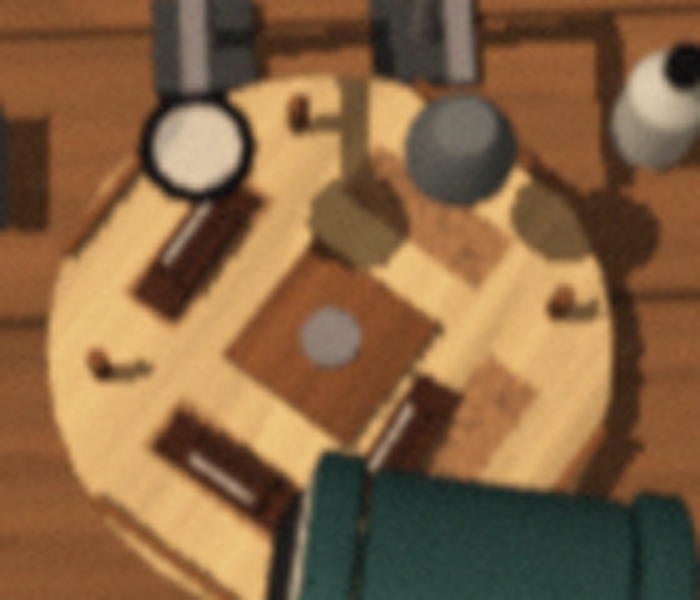

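Run:
```python
from h import *
plan([.43,-.22,.13],50)
```

```text
yaw option [-0.  -0.1 60.3] q6 -2.1
  yaw option [ 1.000e-01 -0.000e+00 -1.197e+02] q6 -2.1
t 29.23 shift [  -2.7 -193.1   -3.4] turn [-0.  -0.1 60.3] | at [ 0.3605 -0.0398  0.1267] ydeg 110.3 w 0.5
```

Request:
{"fn": "arm_command", "kwargs": {"targets": "-3 -193 -3 0 0 60 0.55;-3 -193 -3 0 0 60 0.55;-3 -193 -3 0 0 60 0.55;-3 -193 -3 0 0 60 0.55;-3 -193 -3 0 0 60 0.55;-3 -193 -3 0 0 60 0.55;-3 -193 -3 0 0 60 0.55;-3 -193 -3 0 0 60 0.55;-3 -193 -3 0 0 60 0.55"}}

```text
time: 29.98
tool_pos: [0.4338, -0.2196, 0.1294]
tcp_rot: [-1.075, -2.952, -0.001]
wrist_force: [-0.0, 0.1, -0.1]
width: 0.548
```

Run:
```python
from h import *
o=shot(29); blanks(o)
crop(o,'side',270,180,350,240,'s29c'); crop(o,'top',280,200,360,270,'t29c')
for n in ['top','side']:
    c=Cam(n)
    for k in [-129.7]:
        a=np.radians(k); q=C0+.09*np.array([np.cos(a),np.sin(a)]); t=np.array([-np.sin(a),np.cos(a)]); r=np.array([np.cos(a),np.sin(a)])
        print(n,k,q,'pad corners',[tuple(np.round(c.proj([*(q+sx*.047*t+sy*.018*r),.05]),1)) for sx,sy in [(1,1),(1,-1),(-1,-1),(-1,1)]])
```

```text
top pix (444, 271) xy [ 0.3931 -0.4122] size [0.091 0.017] ang -6.3 z [0.007 0.021 0.028]
top pix (276, 243) xy [0.4808 0.0446] size [0.083 0.029] ang 52.2 z [0.051 0.061 0.069]
top pix (310, 240) xy [ 0.4874 -0.049 ] size [0.08  0.029] ang -34.8 z [0.049 0.061 0.069]
top pix (269, 200) xy [0.6055 0.057 ] size [0.087 0.025] ang -42.7 z [0.05  0.061 0.068]
top pix (194, 166) xy [0.7201 0.2727] size [0.054 0.019] ang -46.5 z [0.01  0.036 0.05 ]
side pix (305, 228) xy [0.4818 0.0562] size [0.071 0.026] ang 46.5 z [0.055 0.063 0.07 ]
side pix (312, 213) xy [ 0.4907 -0.0343] size [0.076 0.029] ang -21.3 z [0.056 0.063 0.072]
side pix (340, 183) xy [ 0.4351 -0.3512] size [0.073 0.072] ang 47.9 z [0.01  0.02  0.029]
top -129.7 [ 0.4920109  -0.07924596] pad corners [(np.float64(337.2), np.float64(228.4)), (np.float64(326.5), np.float64(220.5)), (np.float64(305.9), np.float64(247.7)), (np.float64(316.7), np.float64(255.8))]
side -129.7 [ 0.4920109  -0.07924596] pad corners [(np.float64(308.0), np.float64(201.8)), (np.float64(299.3), np.float64(204.8)), (np.float64(318.0), np.float64(216.6)), (np.float64(326.9), np.float64(213.2))]
```

View pics/t29c.png

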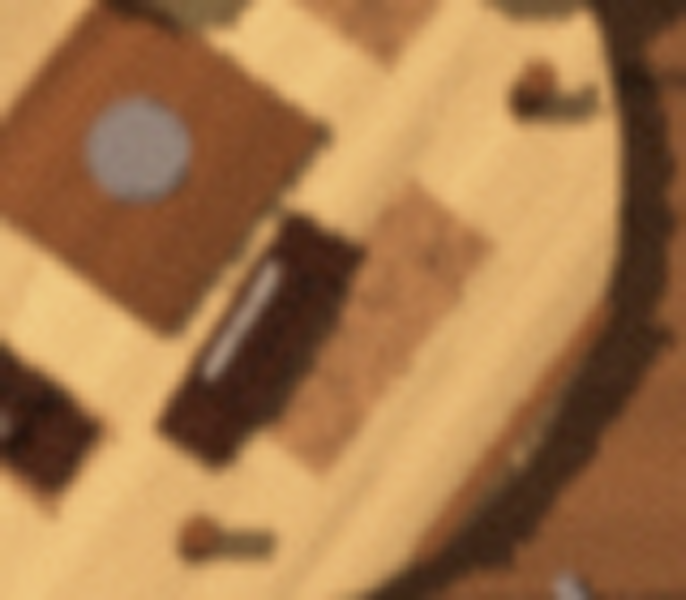

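Run:
```python
from h import *
plan([.488,-.0498,.09],55)
```

```text
yaw option [ 0.  -0.  -4.7] q6 -1.4
  yaw option [ -0.   -0.  175.3] q6 -1.4
t 30.08 shift [ 66.4 165.2  39.6] turn [ 0.  -0.  -4.7] | at [ 0.4337 -0.2194  0.1295] ydeg 50.3 w 0.55
```

Request:
{"fn": "arm_command", "kwargs": {"targets": "66 165 10 0 0 -5 0.45;66 165 10 0 0 -5 0.45;66 165 10 0 0 -5 0.45;66 165 10 0 0 -5 0.45;66 165 20 0 0 -5 0.45;66 165 40 0 0 -5 0.45;66 165 70 0 0 -5 0.45;66 165 85 0 0 -5 0.45;66 165 85 0 0 -5 0.45"}}

```text
time: 30.83
tool_pos: [0.4838, -0.0491, 0.0406]
tcp_rot: [-0.929, -2.993, 0.002]
wrist_force: [0.2, 0.7, -0.8]
width: 0.448
```

Run:
```python
from h import *
plan([.488,-.0498,.04],55); print(bot.read_state()['wrist_force'])
o=shot(30);crop(o,'side',250,130,370,220,'s30c')
```

```text
yaw option [-0.2 -0.4  0.5] q6 -1.12
  yaw option [   0.7   -0.3 -179.5] q6 -1.12
t 30.83 shift [-3.9  1.8  0.5] turn [-0.2 -0.4  0.5] | at [ 0.4838 -0.0491  0.0406] ydeg 55.5 w 0.45
[ 0.2398199   0.71109965 -0.77854027]
```

View pics/s30c.png

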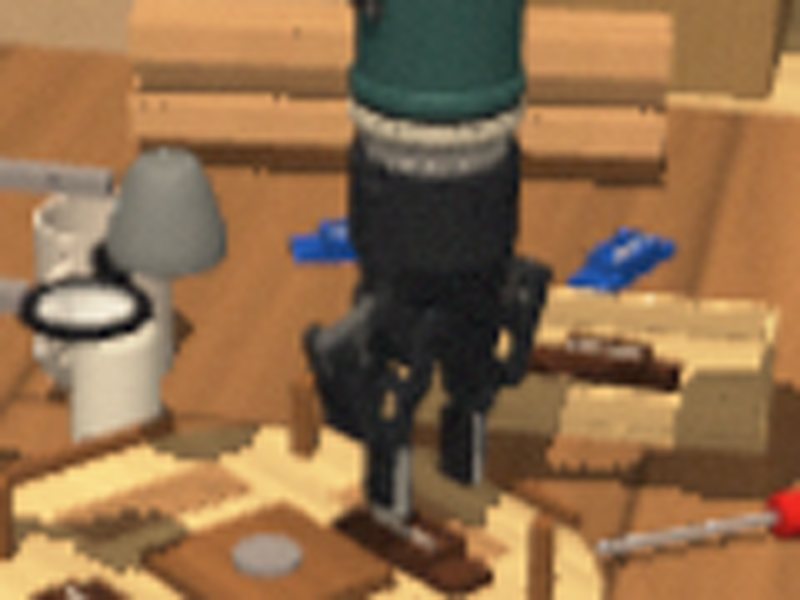

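Request:
{"fn": "arm_command", "kwargs": {"targets": "-2 2 5 0 0 0 0.45;-2 2 10 0 0 0 0.45;-2 2 13 0 0 0 0.45;-2 2 13 0 0 0 0.45"}}

```text
time: 31.27
tool_pos: [0.4903, -0.0494, 0.0318]
tcp_rot: [-0.935, -2.999, 0.0]
wrist_force: [0.4, -0.2, 0.5]
width: 0.455
```

Request:
{"fn": "arm_command", "kwargs": {"targets": "0 0 2 0 0 0 0.45;0 0 3 0 0 0 0.45"}}

```text
time: 31.43
tool_pos: [0.4905, -0.0494, 0.0291]
tcp_rot: [0.935, 2.999, 0.0]
wrist_force: [-0.2, -0.6, 0.4]
width: 0.449
```

Request:
{"fn": "arm_command", "kwargs": {"targets": "0 -1 1 0 0 0 0.45;0 -1 2 0 0 0 0.45;0 -1 3 0 0 0 0.45"}}

```text
time: 31.68
tool_pos: [0.4897, -0.0501, 0.0259]
tcp_rot: [0.935, 2.999, 0.0]
wrist_force: [0.2, -1.0, 0.0]
width: 0.452
```

Run:
```python
from h import *
print(bot.read_state()['wrist_force'],bot.read_state()['tool_pos'])
o=shot(31);crop(o,'side',285,170,345,225,'s31c')
c=Cam('side');W=cloud(c,o['side'][1]); Q=W[170:225,285:345].reshape(-1,3); B=o['side'][0][170:225,285:345].reshape(-1,3)
k=(B.max(1)<45)&(Q[:,2]>.05)&(np.linalg.norm(Q[:,:2]-[.49,-.049],axis=1)<.06)
Q=Q[k];i=np.argsort(Q[:,2])[:14];print(Q[i].round(3).tolist())
```

```text
[ 0.21657364 -1.01773403  0.02133817] [ 0.48974121 -0.0501448   0.02590602]
[[0.517, -0.047, 0.064], [0.477, -0.065, 0.07], [0.484, -0.07, 0.07], [0.474, -0.065, 0.071], [0.481, -0.072, 0.073], [0.493, -0.049, 0.073], [0.477, -0.065, 0.074], [0.48, -0.064, 0.074], [0.484, -0.068, 0.075], [0.484, -0.071, 0.077], [0.509, -0.024, 0.077], [0.511, -0.029, 0.078], [0.477, -0.063, 0.078], [0.513, -0.027, 0.079]]
```

View pics/s31c.png

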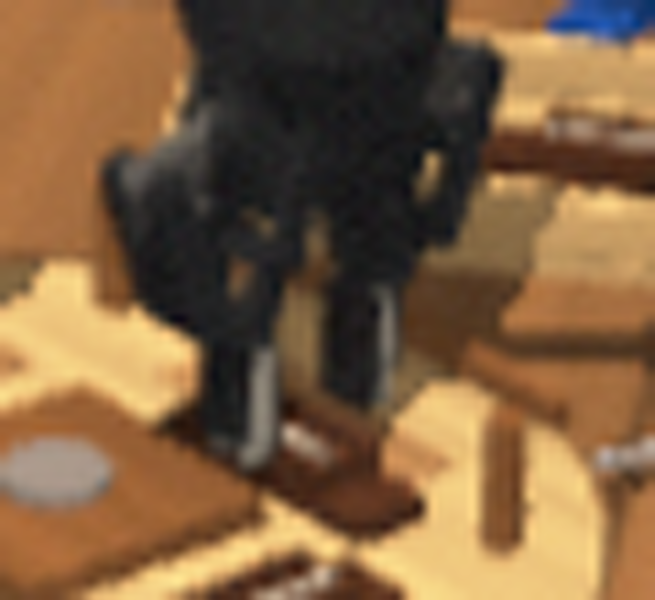

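Request:
{"fn": "arm_command", "kwargs": {"targets": "0 0 1 0 0 0 0.45;0 0 2 0 0 0 0.45;0 0 3 0 0 0 0.45;0 0 3 0 0 0 0.45"}}

```text
time: 32.12
tool_pos: [0.4895, -0.05, 0.0227]
tcp_rot: [-0.935, -2.999, 0.0]
wrist_force: [-0.1, 0.8, -0.4]
width: 0.452
```

Request:
{"fn": "arm_command", "kwargs": {"targets": "0 0 1 0 0 0 0.45;0 0 2 0 0 0 0.45;0 0 2 0 0 0 0.45"}}

```text
time: 32.37
tool_pos: [0.4895, -0.05, 0.0207]
tcp_rot: [-0.935, -2.999, 0.0]
wrist_force: [-0.6, -0.1, 0.4]
width: 0.447
```

Request:
{"fn": "arm_command", "kwargs": {"targets": "0 0 0 0 0 0 0.2;0 0 0 0 0 0 0.1;0 0 0 0 0 0 0.1;0 0 0 0 0 0 0.1;0 0 0 0 0 0 0.1", "newtons": 40}}

```text
time: 32.78
tool_pos: [0.49, -0.0501, 0.0211]
tcp_rot: [0.935, 2.999, 0.0]
wrist_force: [0.7, 1.1, 1.2]
width: 0.288
```

Run:
```python
from h import *
print(bot.read_state()['wrist_force'],bot.read_state()['tool_pos'],bot.read_state()['width'])
o=shot(32);crop(o,'side',285,170,345,225,'s32c'); pegs(o,['side'])
```

```text
[0.65810563 1.08011513 1.2495223 ] [ 0.48998135 -0.05014705  0.02108887] 0.2877929005772448
peg side [294. 191.] 7 [ 0.5657 -0.1304  0.0814] 0.1215 -82.3
peg side [249. 204.] 29 [0.6745 0.0032 0.0905] 0.1257 6.0
peg side [331. 211.] 31 [ 0.4274 -0.019   0.0912] 0.1224 -175.8
peg side [283. 229.] 39 [0.5395 0.1159 0.0904] 0.1263 94.5
```

View pics/s32c.png

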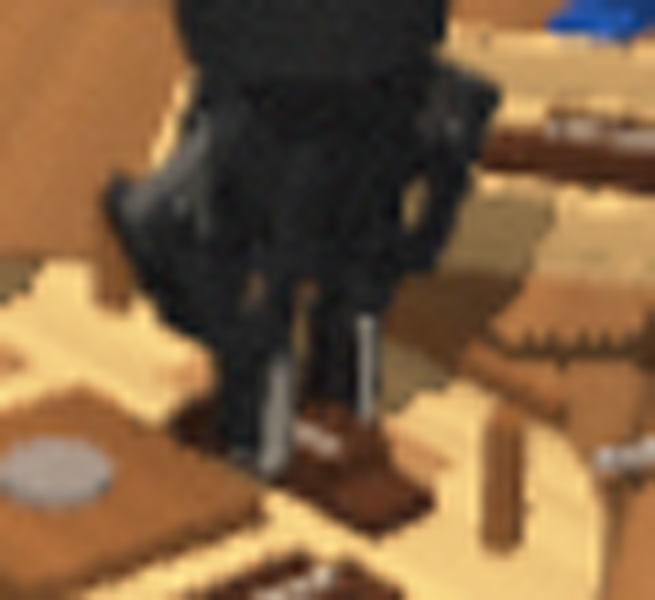

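Run:
```python
from h import *
plan([.493,-.080,.030],50.3)
```

```text
yaw option [0.  0.  5.1] q6 -1.12
  yaw option [  -0.     0.  -174.9] q6 -1.12
t 32.88 shift [-19.5 -22.9  -8.9] turn [0.  0.  5.1] | at [ 0.49   -0.0501  0.0211] ydeg 55.4 w 0.29
```

Request:
{"fn": "arm_command", "kwargs": {"targets": "0 0 -5 0 0 0 0.1;0 0 -9 0 0 0 0.1;-5 -6 -9 0 0 2 0.1;-10 -12 -9 0 0 4 0.1;-15 -18 -9 0 0 5 0.1;-19 -23 -9 0 0 5 0.1;-19 -23 -9 0 0 5 0.1;-19 -23 -9 0 0 5 0.1", "newtons": 60}}

```text
time: 33.55
tool_pos: [0.4921, -0.0804, 0.0297]
tcp_rot: [-1.067, -2.954, -0.0]
wrist_force: [-0.2, 0.7, -0.5]
width: 0.285
```

Run:
```python
from h import *
plan([.493,-.080,.0215],50.3)
print(bot.read_state()['wrist_force'],bot.read_state()['width'])
o=shot(33);crop(o,'side',285,160,345,220,'s33c'); pegs(o,['side'])
```

```text
yaw option [-0. -0. -0.] q6 -1.09
  yaw option [ -0.   0. 180.] q6 -1.09
t 33.55 shift [-0.4  0.9  8.2] turn [-0. -0. -0.] | at [ 0.4921 -0.0804  0.0297] ydeg 50.3 w 0.28
[-0.16877608  0.68526079 -0.45189842] 0.28484730192430435
peg side [295. 189.] 21 [ 0.5622 -0.1316  0.0919] 0.1223 -84.0
peg side [319. 199.] 5 [ 0.4743 -0.0893  0.0841] 0.1093 -133.5
peg side [249. 205.] 31 [0.6744 0.0042 0.0907] 0.1257 6.5
peg side [331. 211.] 32 [ 0.4276 -0.0188  0.0909] 0.1222 -175.9
peg side [283. 229.] 38 [0.5397 0.1151 0.09  ] 0.1255 94.5
```

View pics/s33c.png

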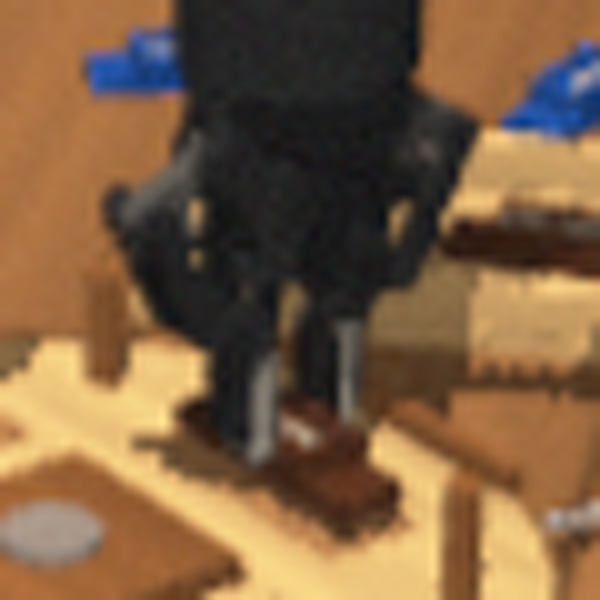

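Blank held over its pad; lower until contact, release, lift.

Request:
{"fn": "arm_command", "kwargs": {"targets": "0 0 3 0 0 0 0.1;0 0 6 0 0 0 0.1;0 0 8 0 0 0 0.1;0 0 9 0 0 0 0.1;0 0 9 0 0 0 0.1"}}

```text
time: 34.07
tool_pos: [0.4924, -0.0798, 0.0212]
tcp_rot: [-1.064, -2.956, 0.0]
wrist_force: [-2.1, -0.2, 3.3]
width: 0.282
```

Request:
{"fn": "arm_command", "kwargs": {"targets": "0 0 0 0 0 0 0.3;0 0 0 0 0 0 0.45;0 0 0 0 0 0 0.5;0 0 0 0 0 0 0.5;0 0 -20 0 0 0 0.5;0 0 -60 0 0 0 0.5;0 0 -95 0 0 0 0.5;0 -40 -95 0 0 0 0.5;30 -80 -95 0 0 0 0.4;30 -80 -95 0 0 0 0.4"}}

```text
time: 34.9
tool_pos: [0.4135, -0.1228, 0.1154]
tcp_rot: [-1.065, -2.952, 0.002]
wrist_force: [-1.1, 0.5, -0.8]
width: 0.398
```

Run:
```python
from h import *
o=shot(34); pegs(o); blanks(o); print(bot.read_state()['tool_pos'])
crop(o,'side',220,150,380,250,'s34c'); crop(o,'top',230,150,370,270,'t34c')
```

```text
peg top [289. 172.] 24 [0.6733 0.0013 0.0912] 0.1243 5.2
peg top [342. 209.] 15 [ 0.5617 -0.1344  0.0907] 0.125 -84.4
peg top [249. 222.] 24 [0.5366 0.1132 0.0905] 0.1239 96.0
peg top [303. 262.] 20 [ 0.4243 -0.023   0.0913] 0.1259 -174.1
peg side [295. 189.] 23 [ 0.5627 -0.1325  0.0905] 0.1232 -83.8
peg side [249. 204.] 27 [0.6743 0.0048 0.091 ] 0.1257 6.7
peg side [331. 210.] 29 [ 0.4278 -0.0214  0.0902] 0.1223 -174.6
peg side [283. 229.] 34 [0.5384 0.1159 0.091 ] 0.1263 95.0
top pix (444, 265) xy [ 0.4049 -0.4132] size [0.098 0.007] ang 2.4 z [0.007 0.022 0.028]
top pix (421, 259) xy [ 0.4339 -0.3547] size [0.078 0.03 ] ang -14.9 z [0.011 0.021 0.026]
top pix (276, 243) xy [0.4802 0.0444] size [0.084 0.029] ang 51.5 z [0.051 0.06  0.069]
top pix (322, 239) xy [ 0.489  -0.0816] size [0.084 0.028] ang -39.2 z [0.053 0.062 0.069]
top pix (269, 200) xy [0.6034 0.0574] size [0.083 0.026] ang -42.7 z [0.05  0.061 0.069]
top pix (194, 166) xy [0.7195 0.2728] size [0.053 0.018] ang -48.3 z [0.01  0.036 0.05 ]
side pix (306, 228) xy [0.4801 0.0522] size [0.08  0.025] ang 50.7 z [0.055 0.062 0.071]
side pix (266, 225) xy [0.6027 0.0663] size [0.077 0.026] ang -35.9 z [0.056 0.063 0.072]
side pix (314, 207) xy [ 0.4886 -0.0728] size [0.075 0.026] ang -36.2 z [0.055 0.063 0.071]
side pix (340, 184) xy [ 0.4291 -0.3502] size [0.087 0.072] ang -37.8 z [0.01  0.019 0.029]
[ 0.41607609 -0.12237218  0.11542425]
```

View pics/s34c.png

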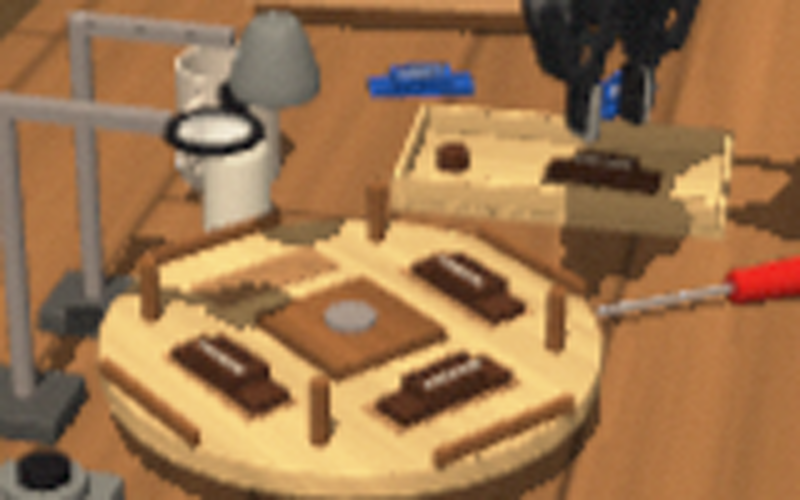

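View pics/t34c.png

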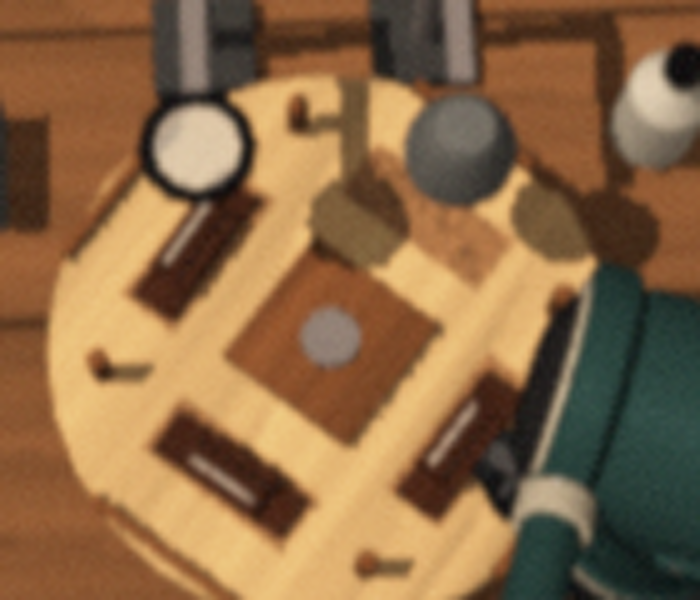

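Run:
```python
from h import *
plan([.4245,-.0225,.09],-65)
arc2([.4245,-.0225,.025],-65,[-170,-165,-160,-155,-150,-145,-140,-135,-130,-125])
```

```text
yaw option [-1.000e-01 -0.000e+00  1.153e+02] q6 -1.22
  yaw option [  0.   -0.1 -64.7] q6 -1.22
t 35.0 shift [57.4 82.2 25.5] turn [  0.   -0.1 -64.7] | at [ 0.4161 -0.1224  0.1154] ydeg 50.3 w 0.4
-170 [ -2.2   9.1 -40. ]
-165 [ -4.5  19.8 -40. ]
-160 [ -6.   30.6 -40. ]
-155 [ -6.4  41.5 -40. ]
-150 [ -6.   52.4 -40. ]
-145 [ -4.5  63.2 -40. ]
-140 [ -2.2  73.9 -40. ]
-135 [  1.1  84.3 -40. ]
-130 [  5.3  94.3 -40. ]
-125 [ 10.3 104.  -40. ]
```

Request:
{"fn": "arm_command", "kwargs": {"targets": "57 82 5 0 0 115 0.4;57 82 5 0 0 115 0.4;57 82 5 0 0 115 0.4;57 82 5 0 0 115 0.4;57 82 5 0 0 115 0.4;57 82 5 0 0 115 0.4;57 82 5 0 0 115 0.4;57 82 5 0 0 115 0.4;57 82 5 0 0 115 0.4;57 82 5 0 0 115 0.4"}}

```text
time: 35.83
tool_pos: [0.4277, -0.0221, 0.1108]
tcp_rot: [-2.552, -1.831, -0.001]
wrist_force: [0.2, 0.7, -0.7]
width: 0.4
```

Run:
```python
from h import *
plan([.4245,-.0225,.085],-65)
```

```text
yaw option [ 0.  -0.  46.3] q6 0.22
  yaw option [   0.     0.  -133.7] q6 0.22
t 35.83 shift [-1.4 -2.9 25.8] turn [ 0.  -0.  46.3] | at [ 0.4277 -0.0221  0.1108] ydeg -18.7 w 0.4
```

Request:
{"fn": "arm_command", "kwargs": {"targets": "-1 -2 10 0 0 46 0.4;-1 -2 26 0 0 46 0.4;-1 -2 26 0 0 46 0.4;-1 -2 26 0 0 46 0.4;-1 -2 26 0 0 46 0.4;-1 -2 26 0 0 46 0.4;-1 -2 26 0 0 46 0.4;-1 -2 26 0 0 46 0.4"}}

```text
time: 36.5
tool_pos: [0.4253, -0.0226, 0.0848]
tcp_rot: [-3.063, -0.696, -0.001]
wrist_force: [-0.4, 0.6, 0.2]
width: 0.401
```

Run:
```python
from h import *
plan([.4245,-.0225,.026],-65)
```

```text
yaw option [-0.  -0.   0.6] q6 1.01
  yaw option [   0.    -0.  -179.4] q6 1.01
t 36.5 shift [-0.8 -0.4 58.8] turn [-0.  -0.   0.6] | at [ 0.4253 -0.0226  0.0848] ydeg -64.4 w 0.4
```

Request:
{"fn": "arm_command", "kwargs": {"targets": "0 0 30 0 0 0 0.4;0 0 57 0 0 0 0.4;0 0 59 0 0 0 0.4;0 0 59 0 0 0 0.4;-2 9 59 0 0 0 0.4;-4 20 59 0 0 0 0.4;-6 31 59 0 0 0 0.4;-6 41 59 0 0 0 0.4;-6 52 59 0 0 0 0.4;-5 63 59 0 0 0 0.4"}}

```text
time: 37.33
tool_pos: [0.4481, -0.0837, 0.0266]
tcp_rot: [3.063, 0.696, 0.002]
wrist_force: [-0.7, 1.6, -0.5]
width: 0.4
```

Request:
{"fn": "arm_command", "kwargs": {"targets": "3 11 0 0 0 0 0.4;6 21 0 0 0 0 0.4;10 31 0 0 0 0 0.4;12 36 0 0 0 0 0.4;12 36 0 0 0 0 0.4;12 33 -40 0 0 0 0.4;12 33 -64 0 0 0 0.4;12 33 -64 0 0 0 0.4"}}

```text
time: 38.0
tool_pos: [0.4767, -0.1075, 0.0953]
tcp_rot: [3.059, 0.697, 0.013]
wrist_force: [1.5, -0.4, 1.2]
width: 0.401
```

Run:
```python
from h import *
o=shot(35); pegs(o); print(bot.read_state()['tool_pos'],bot.read_state()['q'][5])
```

```text
peg top [260. 188.] 11 [0.6295 0.0824 0.0911] 0.1222 49.1
peg top [333. 247.] 10 [ 0.4617 -0.1043  0.091 ] 0.1289 -133.0
peg top [266. 252.] 18 [0.4555 0.0717 0.0915] 0.1245 139.0
peg side [268. 192.] 25 [ 0.644  -0.0914  0.091 ] 0.1248 -40.7
peg side [322. 197.] 25 [ 0.4671 -0.1025  0.0909] 0.1239 -131.7
peg side [254. 219.] 33 [0.635  0.0849 0.0913] 0.1277 48.0
peg side [314. 225.] 33 [0.4582 0.0748 0.0905] 0.1246 137.1
[ 0.47355177 -0.10671969  0.09127535] 0.8497588434516044
```

Run:
```python
from h import *
plan([.4563,.0735,.088],-108)
arc2([.4563,.0735,.025],-108,[141,146,151,156,161,166,171,176,179,181,183])
```

```text
yaw option [ 0.1 -0.2 43.7] q6 0.85
  yaw option [ 2.000e-01  1.000e-01 -1.363e+02] q6 0.85
t 38.1 shift [  62.5 -169.9    3.1] turn [ 0.1 -0.2 43.7] | at [ 0.4736 -0.1067  0.0913] ydeg -64.3 w 0.4
141 [ -2.3   5.8 -40. ]
146 [ -5.7  16.2 -40. ]
151 [ -8.3  26.8 -40. ]
156 [ -9.9  37.5 -40. ]
161 [-10.5  48.4 -40. ]
166 [-10.3  59.3 -40. ]
171 [ -9.   70.2 -40. ]
176 [ -6.8  80.9 -40. ]
179 [ -5.1  87.2 -40. ]
181 [ -3.7  91.3 -40. ]
183 [ -2.3  95.4 -40. ]
```

Request:
{"fn": "arm_command", "kwargs": {"targets": "62 -170 -5 0 0 44 0.4;62 -170 -5 0 0 44 0.4;62 -170 -5 0 0 44 0.4;62 -170 -5 0 0 44 0.4;62 -170 -5 0 0 44 0.4;62 -170 0 0 0 44 0.4;62 -170 2 0 0 44 0.4;62 -170 2 0 0 44 0.4"}}

```text
time: 38.77
tool_pos: [0.4523, 0.0743, 0.0857]
tcp_rot: [3.1, -0.501, -0.006]
wrist_force: [-0.3, -0.3, 0.4]
width: 0.399
```

Run:
```python
from h import *
plan([.4563,.0735,.026],-108)
```

```text
yaw option [ 0.1  0.2 -0.4] q6 2.0
  yaw option [  0.3  -0.2 179.6] q6 2.0
t 38.77 shift [ 4.3 -0.6 59.7] turn [ 0.1  0.2 -0.4] | at [0.4523 0.0743 0.0857] ydeg -108.4 w 0.4
```

Request:
{"fn": "arm_command", "kwargs": {"targets": "1 0 30 0 0 0 0.4;1 0 58 0 0 0 0.4;1 0 60 0 0 0 0.4;1 0 60 0 0 0 0.4;-2 6 60 0 0 0 0.4;-5 16 60 0 0 0 0.4;-8 27 60 0 0 0 0.4;-10 38 60 0 0 0 0.4;-10 48 60 0 0 0 0.4;-10 59 60 0 0 0 0.4"}}

```text
time: 39.6
tool_pos: [0.4262, 0.0195, 0.0285]
tcp_rot: [-3.101, 0.501, -0.002]
wrist_force: [-0.7, 0.9, 0.6]
width: 0.405
```

Run:
```python
from h import *
o=shot(36); pegs(o); print(bot.read_state()['tool_pos'],bot.read_state()['q'][5])
```

```text
peg top [308. 173.] 22 [ 0.6673 -0.0514  0.0904] 0.1248 -19.4
peg top [251. 203.] 21 [0.5892 0.1068 0.0903] 0.1234 71.2
peg top [341. 229.] 21 [ 0.508  -0.1289  0.0906] 0.1259 -109.2
peg side [309. 191.] 26 [ 0.5161 -0.1288  0.0905] 0.1234 -105.7
peg side [255. 198.] 30 [ 0.6705 -0.0443  0.0909] 0.1258 -15.8
peg side [322. 219.] 9 [0.4427 0.0437 0.0965] 0.1196 153.3
peg side [328. 221.] 18 [0.4241 0.0415 0.0904] 0.1356 157.7
peg side [267. 226.] 33 [0.5857 0.1118 0.0914] 0.127 73.5
[0.42597418 0.01882811 0.02818722] 1.8800109479045057
```

Request:
{"fn": "arm_command", "kwargs": {"targets": "1 10 0 0 0 0 0.4;3 18 0 0 0 0 0.4;5 25 0 0 0 0 0.4;6 29 0 0 0 0 0.4;7 31 0 0 0 0 0.4;7 31 0 0 0 0 0.4;7 31 0 0 0 0 0.4"}}

```text
time: 40.28
tool_pos: [0.4235, -0.0112, 0.0279]
tcp_rot: [3.101, -0.502, 0.0]
wrist_force: [-0.4, 0.6, -0.7]
width: 0.398
```

Run:
```python
from h import *
o=shot(37); pegs(o); print(bot.read_state()['tool_pos'],bot.read_state()['q'][5])
```

```text
peg top [297. 171.] 21 [ 0.6724 -0.0209  0.0905] 0.1233 -5.1
peg top [249. 214.] 20 [0.5586 0.1134 0.091 ] 0.1238 85.8
peg top [343. 217.] 21 [ 0.5387 -0.1366  0.0908] 0.127 -94.9
peg side [301. 190.] 27 [ 0.5412 -0.1323  0.0908] 0.1226 -93.9
peg side [251. 201.] 29 [ 0.6749 -0.0179  0.0909] 0.1256 -3.6
peg side [338. 208.] 5 [ 0.4069 -0.0277  0.0961] 0.1437 -172.9
peg side [331. 216.] 16 [0.4227 0.0126 0.0928] 0.1288 169.9
peg side [325. 218.] 6 [0.4382 0.0149 0.081 ] 0.114 167.4
peg side [276. 228.] 33 [0.561  0.1162 0.0913] 0.1268 84.8
[ 0.42344788 -0.01090513  0.027896  ] 1.806431509850681
```

Request:
{"fn": "arm_command", "kwargs": {"targets": "1 4 0 0 0 0 0.4;2 7 0 0 0 0 0.4;2 9 0 0 0 0 0.4;2 9 0 0 0 0 0.4"}}

```text
time: 40.72
tool_pos: [0.4224, -0.0206, 0.028]
tcp_rot: [3.101, -0.501, 0.0]
wrist_force: [-0.9, -0.8, -0.1]
width: 0.401
```

Request:
{"fn": "arm_command", "kwargs": {"targets": "0 -2 0 0 0 0 0.4;0 -2 -30 0 0 0 0.4;0 -2 -70 0 0 0 0.4;0 -2 -95 0 0 -20 0.4;20 -40 -95 0 0 -40 0.2;40 -80 -95 0 0 -60 0;60 -120 -95 0 0 -70 0;70 -160 -95 0 0 -70 0;80 -200 -95 0 0 -70 0;80 -200 -95 0 0 -70 0"}}

```text
time: 41.55
tool_pos: [0.565, 0.1497, 0.1232]
tcp_rot: [-3.016, -0.873, -0.006]
wrist_force: [-0.1, -0.7, 1.1]
width: -0.001
```

Run:
```python
from h import *
o=shot(38); pegs(o); blanks(o);print(bot.read_state()['tool_pos'],bot.read_state()['q'][5])
crop(o,'side',220,140,380,250,'s38c'); crop(o,'top',230,150,370,270,'t38c')
```

```text
peg top [294. 171.] 23 [ 0.6731 -0.0126  0.0906] 0.1237 -1.2
peg top [343. 214.] 22 [ 0.5486 -0.1362  0.0906] 0.1262 -90.4
peg top [298. 263.] 19 [ 0.424  -0.0108  0.0913] 0.1255 -179.6
peg side [299. 190.] 25 [ 0.5499 -0.1328  0.0911] 0.1228 -89.8
peg side [250. 202.] 29 [ 0.6756 -0.01    0.0905] 0.1261 0.0
peg side [330. 213.] 33 [ 0.4261 -0.008   0.0905] 0.1234 179.0
peg side [279. 228.] 33 [0.5525 0.1158 0.0906] 0.1258 88.6
top pix (421, 255) xy [ 0.4403 -0.3515] size [0.077 0.024] ang -6.3 z [0.011 0.019 0.026]
top pix (273, 241) xy [0.4883 0.0518] size [0.082 0.03 ] ang 47.0 z [0.051 0.06  0.069]
top pix (319, 241) xy [ 0.4828 -0.0724] size [0.08  0.032] ang -44.5 z [0.051 0.065 0.07 ]
top pix (295, 213) xy [ 0.5503 -0.011 ] size [0.087 0.084] ang 44.9 z [0.054 0.059 0.062]
top pix (319, 197) xy [ 0.6107 -0.0761] size [0.096 0.036] ang 49.5 z [0.048 0.059 0.069]
side pix (303, 229) xy [0.4881 0.061 ] size [0.08  0.022] ang 41.3 z [0.056 0.062 0.071]
side pix (314, 208) xy [ 0.4841 -0.0639] size [0.076 0.023] ang -45.8 z [0.055 0.064 0.073]
side pix (284, 211) xy [ 0.5636 -0.0285] size [0.163 0.074] ang -77.6 z [0.053 0.063 0.07 ]
[0.56212313 0.14643152 0.12251196] 1.224800771388646
```

View pics/s38c.png

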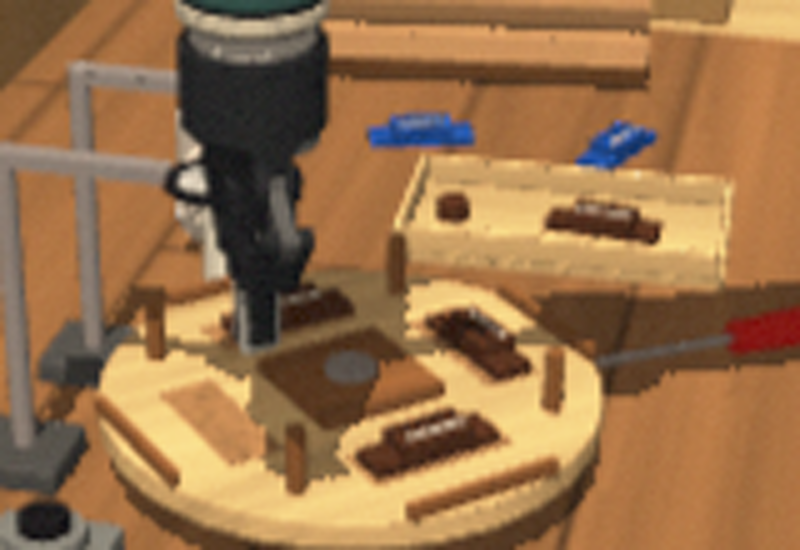

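View pics/t38c.png

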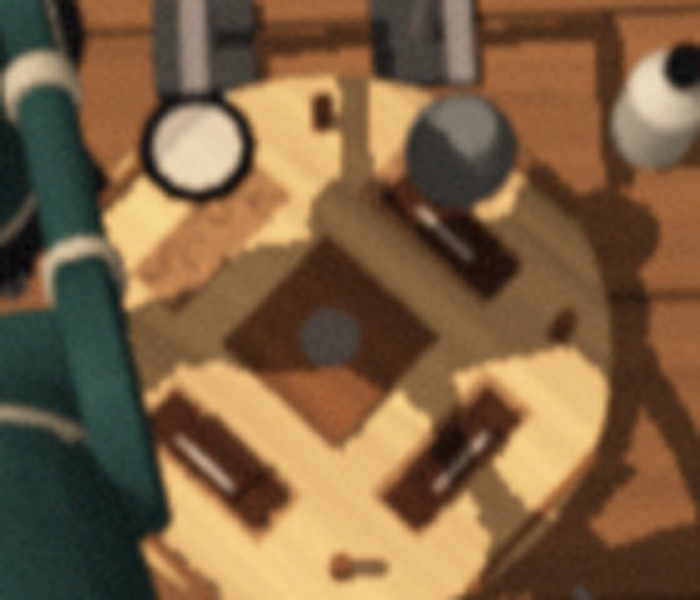

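Run:
```python
from h import *
o=load(0)
for n in o:
    c=Cam(n);p,d=o[n];W=cloud(c,d)
    m=(W[...,2]>.064)&(W[...,2]<.085)&(np.hypot(W[...,0]-.664,W[...,1]-.196)<.03)&(p.max(2)<70)
    Q=W[m]; k=Q[:,2]>np.percentile(Q[:,2],30)
    rc=cv2.minEnclosingCircle(Q[k][:,:2].astype(np.float32)); print(n,len(Q),Q[k].mean(0),rc)
plan([.664,.197,.10])
```

```text
top 92 [0.66750612 0.19922047 0.07122541] ((0.6678409576416016, 0.19876477122306824), 0.014554680325090885)
side 64 [0.66855945 0.20466438 0.0743745 ] ((0.6681762933731079, 0.20454052090644836), 0.013430437073111534)
  yaw option [-0.  0.  0.] q6 1.22
  yaw option [  -0.   -0. -180.] q6 1.22
t 41.65 shift [113.2  11.   22.5] turn [-0.  0.  0.] | at [0.5621 0.1464 0.1225] ydeg -58.0 w 0.0
```

Request:
{"fn": "arm_command", "kwargs": {"targets": "118 10 10 0 0 0 0;118 10 10 0 0 0 0;118 10 10 0 0 0 0;118 10 20 0 0 0 0;118 10 22 0 0 0 0;118 10 22 0 0 0 0"}}

```text
time: 42.15
tool_pos: [0.6645, 0.1965, 0.0988]
tcp_rot: [3.023, 0.856, -0.008]
wrist_force: [0.1, -0.5, -0.6]
width: 0.0
```

Run:
```python
from h import *
plan([.668,.2005,.06]); print(bot.read_state()['wrist_force'])
o=shot(39); pegs(o); blanks(o)
crop(o,'side',200,170,330,270,'s39c'); crop(o,'side',230,140,350,230,'s39d')
```

```text
yaw option [-0.1  0.3  0. ] q6 1.27
  yaw option [-4.0e-01 -1.0e-01 -1.8e+02] q6 1.27
t 42.15 shift [ 5.3 -1.6 38.8] turn [-0.1  0.3  0. ] | at [0.6645 0.1965 0.0988] ydeg -58.4 w 0.0
[ 0.06854441 -0.45271305 -0.60296701]
peg top [294. 171.] 23 [ 0.6724 -0.0125  0.0909] 0.1229 -1.2
peg top [343. 214.] 21 [ 0.5483 -0.1363  0.0914] 0.1263 -90.6
peg top [249. 218.] 22 [0.5499 0.1142 0.0907] 0.1242 89.8
peg top [298. 263.] 19 [ 0.4235 -0.0096  0.0923] 0.126 179.8
peg side [299. 190.] 25 [ 0.5498 -0.1333  0.0912] 0.1233 -89.9
peg side [250. 202.] 29 [ 0.6756 -0.0089  0.0911] 0.1261 0.5
peg side [331. 212.] 31 [ 0.4261 -0.0076  0.0914] 0.1235 178.9
peg side [278. 228.] 33 [0.5519 0.1169 0.0914] 0.1269 88.9
top pix (421, 255) xy [ 0.4401 -0.3516] size [0.077 0.025] ang -7.1 z [0.011 0.02  0.025]
top pix (273, 241) xy [0.4884 0.0513] size [0.082 0.027] ang 44.2 z [0.051 0.061 0.069]
top pix (320, 239) xy [ 0.4868 -0.0748] size [0.088 0.033] ang -45.1 z [0.049 0.061 0.069]
top pix (303, 214) xy [ 0.5654 -0.0366] size [0.097 0.043] ang 17.0 z [0.055 0.059 0.062]
top pix (326, 199) xy [ 0.5976 -0.0929] size [0.048 0.03 ] ang 44.7 z [0.052 0.063 0.07 ]
side pix (303, 229) xy [0.4879 0.0603] size [0.081 0.023] ang 39.5 z [0.056 0.062 0.07 ]
side pix (313, 207) xy [ 0.4852 -0.0695] size [0.088 0.03 ] ang -44.6 z [0.054 0.064 0.073]
side pix (274, 204) xy [nan nan] size [nan  0.] ang nan z [0.053 0.062 0.07 ]
```

View pics/s39c.png

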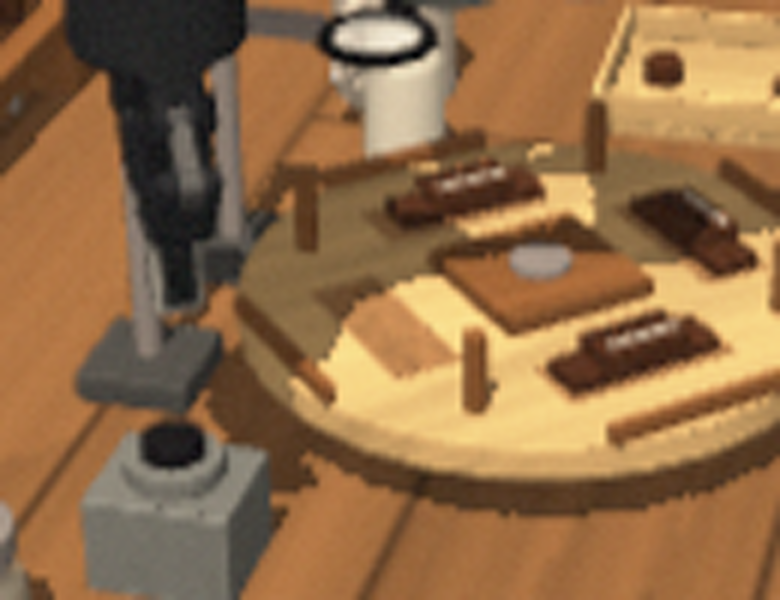

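View pics/s39d.png

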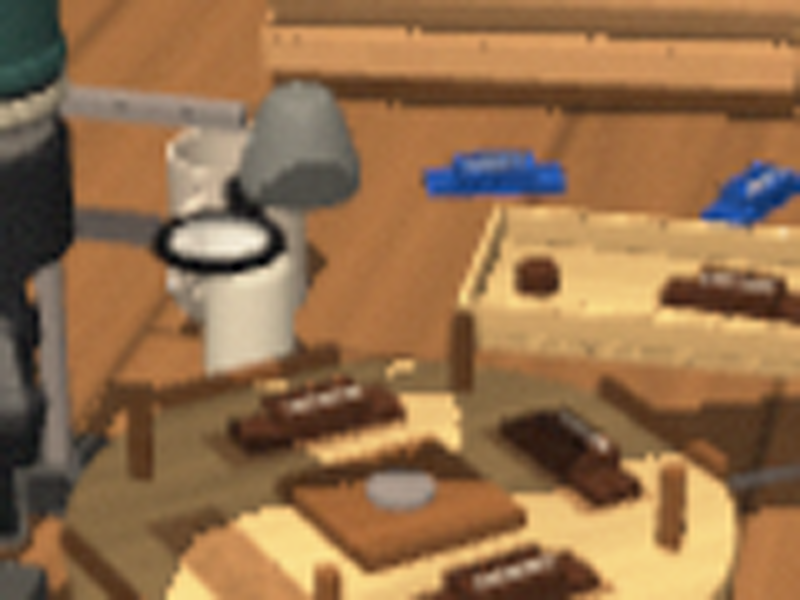

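Run:
```python
from h import *
c=Cam('top'); s=Cam('side')
print(c.onz(319,197,.068), s.onz(278,200.75,.064+.003), 'lamp est .6155,-.077(top) .6136,-.0735')
print(c.onz(230+463/5,150+460/5,.068), s.onz(315.5,208,.067))
```

```text
[ 0.60206361 -0.07732725  0.068     ] [ 0.60504524 -0.07468919  0.067     ] lamp est .6155,-.077(top) .6136,-.0735
[ 0.47818579 -0.07945337  0.068     ] [ 0.4798066  -0.05714904  0.067     ]
```

Request:
{"fn": "arm_command", "kwargs": {"targets": "4 -1 20 0 0 0 0;4 -1 35 0 0 0 0;4 -1 45 0 0 0 0;4 -1 50 0 0 0 0;4 -1 50 0 0 0 0"}}

```text
time: 42.67
tool_pos: [0.6677, 0.2002, 0.0488]
tcp_rot: [3.022, 0.859, -0.006]
wrist_force: [-1.3, -0.6, -0.5]
width: 0.0
```

Run:
```python
from h import *
o=load(39); c=Cam('side'); p,d=o['side']; W=cloud(c,d)
for nm,(u0,v0,u1,v1) in {'b1':(255,190,300,212),'b4':(295,195,335,222),'b3':(285,215,330,245)}.items():
    m=np.zeros((420,560),bool); m[v0:v1,u0:u1]=True
    b,r=p[...,0].astype(int),p[...,2].astype(int)
    z=W[...,2]
    mt=m&(r<115)&(z>.067)&(z<.078)   # raised middle top, 48x26
    nl,l,st,ce=cv2.connectedComponentsWithStats(cv2.morphologyEx((m&(r<200)&(z>.0675)&(z<.078)).astype(np.uint8),cv2.MORPH_CLOSE,np.ones((3,3),np.uint8)))
    i=1+np.argmax(st[1:,4]); Q=W[(l==i)&(z>.067)&(z<.078)]
    rc=cv2.minAreaRect(Q[:,:2].astype(np.float32)); print(nm,ce[i].round(1),st[i],np.round(rc[0],4),np.round(rc[1],3),round(rc[2],1),Q.mean(0).round(4))
```

```text
b1 [277.  199.1] [269 196  17   7  70] [ 0.6107 -0.0805] [0.049 0.03 ] 38.4 [ 0.6088 -0.0775  0.0711]
b4 [315.1 204.9] [308 201  15   9  76] [ 0.4832 -0.0703] [0.029 0.049] 38.8 [ 0.4833 -0.0694  0.0712]
b3 [305.2 225.2] [296 221  19   9  94] [0.4888 0.0556] [0.05  0.028] 45.6 [0.4883 0.0577 0.0705]
```

Run:
```python
from h import *
c=Cam('top')
e=c.onz(330.6,206.2,.059); print(e, e[:2]+.042*np.array([.7071,.7071]))
o=shot(40); crop(o,'top',295,170,345,220,'t40c')
```

```text
[ 0.57717607 -0.10822128  0.059     ] [ 0.60687427 -0.07852308]
```

View pics/t40c.png

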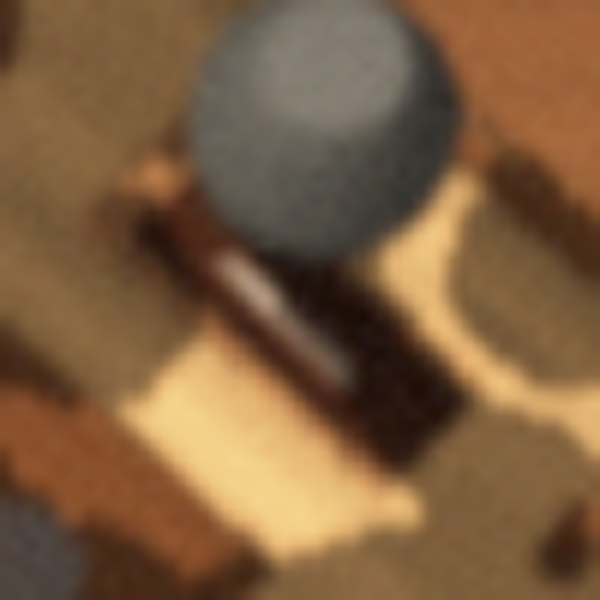

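Request:
{"fn": "arm_command", "kwargs": {"targets": "0 0 3 0 0 0 0;0 0 6 0 0 0 0;0 0 9 0 0 0 0"}}

```text
time: 43.02
tool_pos: [0.6704, 0.2012, 0.0425]
tcp_rot: [3.022, 0.86, 0.002]
wrist_force: [-0.2, -0.7, -0.1]
width: 0.003
```

Request:
{"fn": "arm_command", "kwargs": {"targets": "0 0 2 0 0 0 0;0 0 4 0 0 0 0"}}

```text
time: 43.18
tool_pos: [0.6697, 0.2011, 0.0377]
tcp_rot: [3.022, 0.86, -0.0]
wrist_force: [-0.7, 0.7, -0.1]
width: 0.002
```

Request:
{"fn": "arm_command", "kwargs": {"targets": "0 0 2 0 0 0 0;0 0 3 0 0 0 0;0 0 4 0 0 0 0"}}

```text
time: 43.43
tool_pos: [0.6696, 0.201, 0.0337]
tcp_rot: [3.022, 0.86, -0.001]
wrist_force: [-0.5, -0.5, 1.7]
width: -0.0
```

Run:
```python
from h import *
print(bot.read_state()['wrist_force'],bot.read_state()['tool_pos'])
o=shot(41); crop(o,'side',200,200,270,270,'s41c')
```

```text
[-0.46393576 -0.47236342  1.72648086] [0.66961973 0.20099099 0.03374927]
```

View pics/s41c.png

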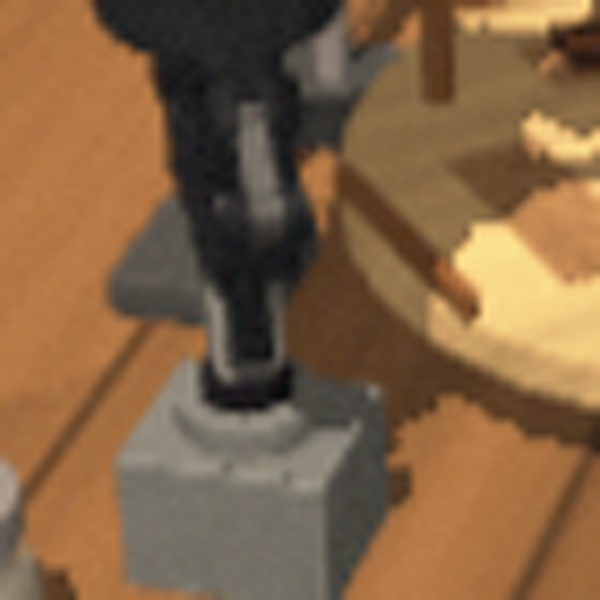

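Request:
{"fn": "arm_command", "kwargs": {"targets": "0 0 2 0 0 0 0;0 0 4 0 0 0 0;0 0 5 0 0 0 0"}}

```text
time: 43.78
tool_pos: [0.6701, 0.2012, 0.0292]
tcp_rot: [-3.022, -0.86, -0.001]
wrist_force: [-0.8, 0.9, 4.1]
width: -0.0
```

Request:
{"fn": "arm_command", "kwargs": {"targets": "0 0 1 0 0 0 0;0 0 2 0 0 0 0;0 0 2 0 0 0 0"}}

```text
time: 44.03
tool_pos: [0.6702, 0.2011, 0.0281]
tcp_rot: [3.022, 0.86, 0.001]
wrist_force: [-1.7, -0.8, 7.3]
width: 0.0
```

Request:
{"fn": "arm_command", "kwargs": {"targets": "0 0 1 0 0 0 0;0 0 2 0 0 0 0;0 0 2 0 0 0 0;0 0 2 0 0 0 0"}}

```text
time: 44.37
tool_pos: [0.6702, 0.2012, 0.0279]
tcp_rot: [3.022, 0.86, 0.001]
wrist_force: [-6.8, -2.9, 14.7]
width: -0.002
```

Hard stop reached (14.7 N, no more travel). Lift off and check everything.

Request:
{"fn": "arm_command", "kwargs": {"targets": "0 0 -10 0 0 0 0;0 0 -40 0 0 0 0;0 0 -80 0 0 0 0;0 0 -110 0 0 0 0;-20 -10 -110 0 0 0 0;-20 -50 -110 0 0 0 0;-20 -90 -110 0 0 0 0;-20 -130 -110 0 0 0 0;-20 -130 -110 0 0 0 0"}}

```text
time: 45.12
tool_pos: [0.5802, 0.3065, 0.1345]
tcp_rot: [-3.016, -0.866, 0.002]
wrist_force: [0.1, -0.9, 0.2]
width: -0.001
```

Run:
```python
from h import *
print(bot.read_state()['wrist_force'],bot.read_state()['tool_pos'])
o=shot(42); pegs(o); blanks(o); crop(o,'side',200,140,380,275,'s42c'); crop(o,'top',150,130,480,320,'t42c')
```

```text
[ 0.11839363 -0.94188754  0.22863467] [0.5802439  0.30654203 0.13452433]
peg top [294. 171.] 21 [ 0.6725 -0.0122  0.0904] 0.123 -1.0
peg top [343. 214.] 23 [ 0.5478 -0.1357  0.091 ] 0.1257 -90.8
peg top [249. 218.] 22 [0.549  0.1136 0.0908] 0.1236 90.2
peg top [298. 263.] 19 [ 0.4243 -0.0108  0.091 ] 0.1252 -179.6
peg side [299. 190.] 25 [ 0.5499 -0.1338  0.0909] 0.1238 -89.8
peg side [330. 212.] 31 [ 0.4263 -0.0072  0.0916] 0.1232 178.7
peg side [279. 228.] 35 [0.5523 0.1167 0.0908] 0.1267 88.7
top pix (421, 255) xy [ 0.4406 -0.3513] size [0.076 0.025] ang -6.1 z [0.011 0.019 0.026]
top pix (319, 242) xy [ 0.4812 -0.0717] size [0.082 0.028] ang -43.3 z [0.05  0.063 0.069]
top pix (273, 241) xy [0.4885 0.0513] size [0.093 0.03 ] ang 41.3 z [0.049 0.06  0.07 ]
top pix (297, 210) xy [ 0.5628 -0.0235] size [0.084 0.044] ang 48.0 z [0.055 0.059 0.063]
top pix (325, 200) xy [ 0.5977 -0.0964] size [0.047 0.027] ang 16.6 z [0.055 0.063 0.071]
top pix (271, 197) xy [0.6144 0.0522] size [0.091 0.034] ang -45.1 z [0.046 0.05  0.053]
top pix (194, 165) xy [0.7206 0.2708] size [0.052 0.017] ang -41.1 z [0.009 0.032 0.049]
side pix (304, 228) xy [0.4873 0.0581] size [0.084 0.031] ang 41.1 z [0.055 0.062 0.071]
side pix (318, 209) xy [ 0.4642 -0.0464] size [0.096 0.086] ang -82.7 z [0.054 0.065 0.082]
side pix (276, 208) xy [ 0.6056 -0.0321] size [0.146 0.062] ang -83.0 z [0.055 0.062 0.069]
```

View pics/s42c.png

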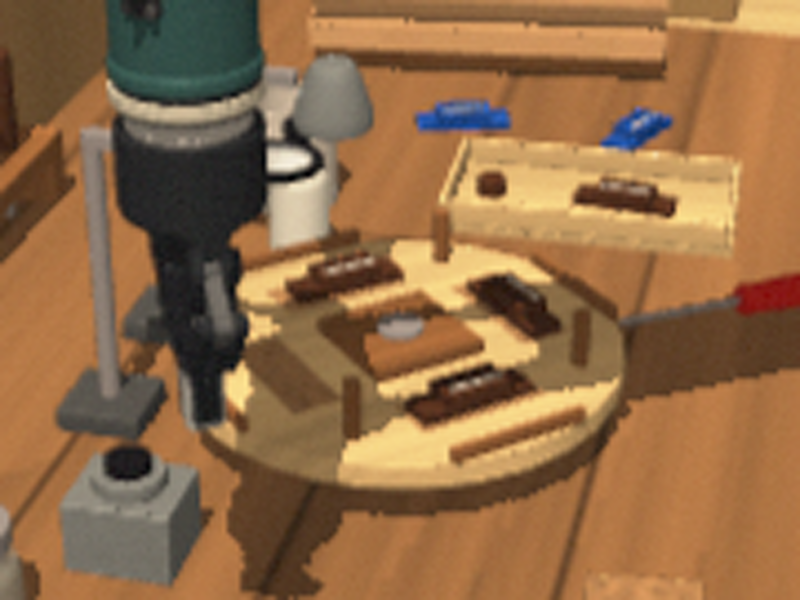

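View pics/t42c.png

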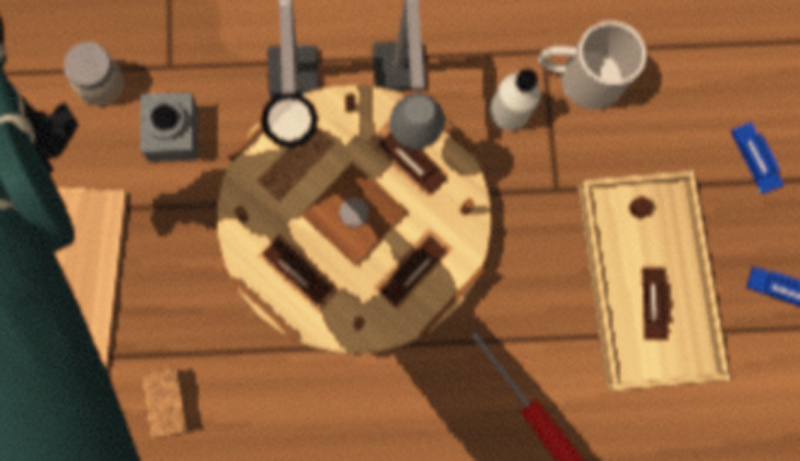

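Request:
{"fn": "arm_command", "kwargs": {"targets": "0 0 0 0 0 0 0;0 0 0 0 0 0 0;0 0 0 0 0 0 0"}}

```text
time: 45.47
tool_pos: [0.585, 0.2998, 0.1346]
tcp_rot: [3.022, 0.858, -0.0]
wrist_force: [0.5, -0.7, 1.1]
width: 0.001
```

Run:
```python
from workcell import bot
print(bot.finish_job())
```

```text
the job is handed in; nothing more can be done
None
```

I handed the job in at 45.5 s, with every step carried out; `finish_job` gives no verdict.

**What I did**
- I turned the carousel about 90° by its pegs, which brought the cured blank to the near side, and laid it flat in the tray.
- I loaded both board blanks onto the two near pads; there was no third blank on the board.
- The next blank was knocked roughly 30 mm off its pad partway through. I turned the carousel, put the blank back on the pad and turned it back under the lamp.
- I pressed the start button to its hard stop (14.7 N, no further travel) and let go.

**What the last checks showed**
- **Board blanks:** both are on their pads, within about 6 mm of centre in the top camera.
- **Next blank:** it is about 6 to 9 mm from its pad centre and from the lamp spot. The lamp partly hides it, so this is less certain. The limits are 16 and 18 mm.
- **Cured blank:** it lies flat in the tray, clear of the knob.
- **Button, carousel and arm:** the button is up, the carousel is at rest and the arm is clear.
- **Other things on the bench:** none looked moved, but I judged this by eye only. The arm hid the hammer and most of the board in the last picture.

**What disagreed**
- **Cameras:** the top and side views differed by about 3 to 5 mm, and up to 9 mm for one blank. I relied mainly on the top camera, which matched the robot at the tray.
- **Fingertips:** they sit about 35 to 40 mm higher than the reported tool position suggests, so my first push passed over the peg and did nothing. I corrected for that afterwards.

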